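# Mix the specimen bottles and stack them away in stack-nest bins

### The job

Mix each specimen bottle on the bench, tallest first and shortest last, by pressing it upright down on the middle of the mixer's sprung platform until that is fully down and holding it there for a second, and put each one upright in a grey bin of its own. Take the three nested bins one by one from the top of the nest and stack them in that order squarely on the middle of the black mat, each turned half a turn against the one below so that it rests on the ledges instead of nesting (all three bins, even if there are only two bottles). Leave everything else on the bench where it is.

Things in the scene. Friction and masses are not known exactly. Their poses are not given: they have to be found in the camera images.
- bin_top_centre (a point): grey open stack-nest bin, at first uppermost of the nest of three like bins. 150 long (own x) x 68 wide (own y) x 84 high over the rim, 220 g; this point is its centre, 42 up, z up. From 40 up to the rim its outer walls are upright, 3 thick, mouth 144 x 62 inside: grip there, across the 68 width, midway along. Two set the same way round nest: the upper sits 47 higher. Turned half a turn: 77 higher
- bin_mid_centre (a point): same bin, at first the middle one; centre point likewise. Lower part (0 to 40 up): a tub 102 x 55 outside, 96 x 49 inside, floor 3 thick, plus foot columns under the ends (reaching 68 from the centre along x): two near the corners at the +x end, one in the middle at the -x end
- bin_low_centre (a point): same bin, at first the lowest, standing on the bench; centre point likewise. Inside each mouth are ledges, tops 77 up, 16 deep from the end walls: one in the middle at the +x end, two in the corners at the -x end. Same way round, feet pass beside them; half turned, feet stand on them inside the rim with 3.5 (y) and 4 (x) of play each way
- mat: flat black rubber mat fixed to the bench, 200 (own x) x 110 (own y) x 4 thick; origin at the centre of its underside, z up. It is on the other side of the bench from the nest, left or right
- mixer_rest (a point): the middle of the top face of the mixer's black round sprung platform (58 across) when nothing presses it, 102 above the bench; z up. Fixed white mixer, 130 x 110, housing 68 high. The platform sinks straight down at most 10, yields from about 2.5 N and is fully down at about 8.5 N
- mixer_pad (a joint): how far the mixer platform is pressed down, in m: 0 at rest, 0.010 fully down; it springs back
- bottle_tall_centre (a point): tall bottle: round amber glass bottle with a white screw cap, 40 across, cap 38 across and 14 high, 60 high over all, about 90 g, standing upright near the middle of the bench; this point is its centre, half-way up, z along its axis. May be absent
- bottle_medium_centre (a point): medium bottle: round amber glass bottle with a white screw cap, 38 across, cap 36 across and 14 high, 52 high over all, about 82 g, standing upright near the middle of the bench; this point is its centre, half-way up, z along its axis. May be absent
- bottle_short_centre (a point): short bottle: round amber glass bottle with a white screw cap, 36 across, cap 34 across and 14 high, 44 high over all, about 74 g, standing upright near the middle of the bench; this point is its centre, half-way up, z along its axis. May be absent
- tube_rack: grey rack with ten purple-capped tubes, 50 x 100, 96 high; a bystander, to be left alone; origin at the centre of its underside
- wipes_tub: white tub with a green band, 75 across, 88 high; a bystander, to be left alone; origin at the centre of its underside
- pen_beaker: clear beaker with pens, 76 across, 145 high with the pens; a bystander, to be left alone; origin at the centre of its underside
- mouse: black computer mouse, 105 x 60 x 35; a bystander, to be left alone; origin at the centre of its underside
- stapler: black stapler, 130 x 34 x 45; a bystander, to be left alone; origin at the centre of its underside
- scanner: black hand scanner on a round stand, 80 across, 175 high; a bystander, to be left alone; origin at the centre of its underside
Mind the look-alikes: they are no part of the job. What is shaped like the part that bears bin_top_centre but orange or pink is not meant.

How it is judged:
By the outcome, as a careful person would: the job done as asked, in the order asked, and still so for the second after the job is handed in, with the robot touching nothing.
Of bottle_tall, bottle_medium, bottle_short only 2 to 3 are there at a start; the rules pass over those that are not, and their reading is None.
At some moment in a run one of bottle_tall, bottle_medium, bottle_short may be knocked a few centimetres aside while the robot is not near it.
It also fails if it takes over 210 s, if anything falls off the work surface, if the arm or the gripper's body presses on something with over 40 N, if the wrist force passes 120 N, or if a joint passes its speed limit or range.

### The arm

A 6-joint arm with a two-finger parallel gripper is mounted at the origin on the work surface. World frame = base frame: x ahead of the robot, y to its left, z up, the work surface at z = 0. Lengths are in mm, angles in degrees, forces in N, time in s.
With the tool pointing down it reaches from about 350 to 850 mm from the base axis. Payload 8.1 kg.
Tool frame: the origin (TCP) lies midway between the tips of the shut fingers; the grasp point (between the pads) lies 19 mm behind it; z points along the fingers, y is the direction in which the jaws open and shut (so a half turn about z gives the same grasp; the last joint's range is limited). The gripper opens to 85 mm and grips with 20 to 120 N. Pads are 22 mm wide; open, the fingers measure 114 mm over their backs; the gripper's body (76 mm by 85 mm) begins 54 mm behind the grasp point. The pads swing forward as they close: fully open they stand 13 mm farther back than shut.
Start: joints at [58.476, 7.471, 85.268, -0, 87.261, -4.893], TCP at [268.927, 536.362, 231.292] pointing down, gripper open.
Joint ranges: [-169.43, 169.43], [-51.17, 129.36], [1.28, 143.12], [-76.62, 256.62], [0, 156.53], [-152.29, 152.29]. Speed limits (degrees/s): [136.94, 136.94, 159.86, 180, 180, 180].

### API

Orientations are given as [roll, pitch, yaw] about the fixed x, y, z axes, in that order (R = Rz(yaw) Ry(pitch) Rx(roll)).
In Python, from bench import r gives the robot as it stands.
- The arm moves only by the tool carry_out, never from a script. Its argument "increments" is a list of rows, each a list of 3 entries, a list of its own where there are three numbers: the shift along the tool's x, y, z in m, then the turn, a rotation vector about the tool's x, y, z in rad, then the closure, from 0 (fully open) to 1 (shut). A call has 1 to 12 rows; each row shifts and turns the pose as measured when the row begins, along the tool's axes as they then stand; what a row does not reach is not made up. A row lasts 1/10 s, in which the tool goes at most 50 mm and 8.59 degrees, less where a joint would pass 70% of its speed; a pose out of reach is approached as far as the arm can. A call with a gripper value outside its range is refused whole. The fingers move at their own pace and stop on an object; "newtons" is the grip in N (left out, the last holds). Time passes only in rows, so rows that do not move let the fingers close. It gives the time, the measured TCP pose, the force and the opening at its end, in the units of the state.
- r.sense(): the state, without advancing time (a new reading comes with each control period).
- r.snapshot(name): name is "side" or "top"; returns a dict with "image" (420x560x3 uint8, blue, green, red), "vertical_fov" (degrees; the focal length in pixels is half the picture's height over the tangent of half this angle, whatever the lens; pixels are square), "cx", "cy" (the principal point, pixels), "k1" (the pictures are not rectified: a ray, as slopes to the right and down, at radius r is drawn at 1 + k1 r^2 times it, then the intrinsics apply), "rvec" (rotation vector, rad) and "tvec" (3), from world to camera coordinates, as OpenCV has them. Camera axes: x right, y down, z forward; pixel columns grow to the right and rows downward; lengths in mm; the calibration is good to about 2 mm. A picture is of the moment at which its call begins. There is no depth.
- r.hand_in(): hands the job in, once; it reports no verdict.
The state is a dict: "time": time; "joint_pos": joint angles; "qd": joint speeds; "joint_efforts": joint torques, N m; "tool_pos": TCP position; "tcp_rot": TCP orientation; "ft_force": force on the tool from outside, world axes, zero at the start; "wrist_torque": the same for the moment, N m; "finger_gap": finger opening in mm.
Only numpy, scipy, OpenCV 4.12 (cv2) and the standard library are available. Lean on these libraries where they do the work, as an engineer would, in place of code of your own. Each camera call takes 0.05 s, during which the arm holds its last target.

## Working session

There is one attempt and no reset: what is moved stays moved. The work goes in short steps, Python scripts to look and compute and a tool call to move; the robot and the scene stay as the last step left them, time stands still between calls to the robot, and variables do not carry over. Pictures are saved under pics/ and viewed, and the job is handed in when it is done.

Besides the shell and the picture viewer there is one more tool, called as name(argument=value, ...), one argument or row to a line, values as JSON. carry_out: Moves the arm, as the interface text tells. Its arguments: {"type":"object","properties":{"increments":{"type":"array"},"newtons":{"type":"number"}},"required":["increments"]}

```bash
ls -la; mkdir -p pics
python3 - <<'E'
from bench import r
import cv2
print(r.sense())
for n in("side","top"):
    s=r.snapshot(n); cv2.imwrite(f"pics/{n}0.png",s.pop("image")); print(n,s)
E
```

```text
total 12
drwxr-xr-x  3 agent agent 4096 Dec  7 08:59 .
drwxr-xr-x 23 root  root  4096 Dec  7 08:59 ..
drwxr-xr-x  2 agent agent 4096 Dec  7 08:59 pics
{'time': 0.0, 'joint_pos': array([ 5.84759522e+01,  7.51543754e+00,  8.53293908e+01, -1.25173875e-03,
        8.72609057e+01, -4.89145161e+00]), 'qd': array([ 0.05286165,  0.07039406, -0.11237411,  0.03975114,  0.02777701,
        0.02440096]), 'joint_efforts': array([-6.86748208e-04, -5.69399464e+01, -5.00555670e+01, -4.62378903e-04,
        1.51408254e-02,  5.19156856e-06]), 'tool_pos': array([268.64578237, 535.8857577 , 230.23992244]), 'tcp_rot': array([-1.79894544e+02, -7.77010696e-03,  1.53367458e+02]), 'ft_force': array([ 0.65077181, -0.15214434,  0.3203543 ]), 'wrist_torque': array([ 0.03981607, -0.00514438,  0.02338817]), 'finger_gap': 85.42386656288117}
side {'vertical_fov': 47.843208278943315, 'cx': 278.1014590913339, 'cy': 199.5076717810963, 'k1': -0.13078487583942555, 'rvec': array([ 2.30624181, -0.92130473,  0.34261681]), 'tvec': array([-501.33652058,  261.98964085, 1354.82458462])}
top {'vertical_fov': 55.9866739887796, 'cx': 273.6244240187345, 'cy': 209.34418367278695, 'k1': -0.08503101704255601, 'rvec': array([ 2.10955959, -2.15843281,  0.15512097]), 'tvec': array([-142.42700142,  536.25993121, 1212.50057036])}
```

View pics/side0.png

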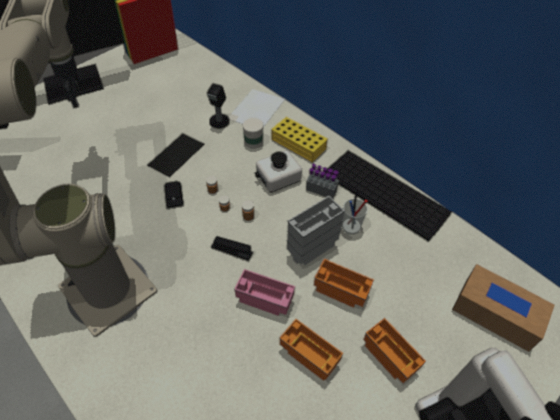

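View pics/top0.png

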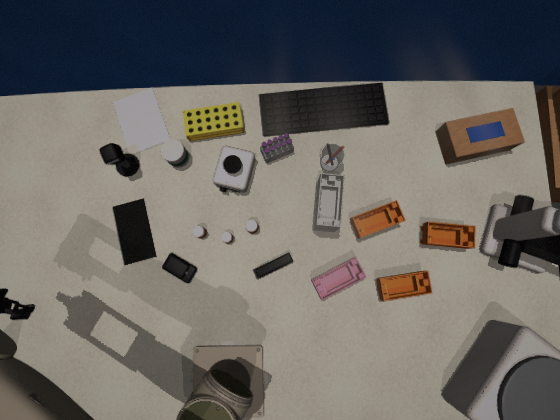

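```bash
cat > h.py <<'E'
import numpy as np, cv2
from scipy.spatial.transform import Rotation as R
def cam(s):
    h=420; f=h/2/np.tan(np.radians(s["vertical_fov"])/2)
    K=np.array([[f,0,s["cx"]],[0,f,s["cy"]],[0,0,1.]])
    return K,np.array([s["k1"],0,0,0,0.]),np.array(s["rvec"]),np.array(s["tvec"])
def proj(c,P):
    K,d,rv,tv=c
    return cv2.projectPoints(np.array(P,float).reshape(-1,1,3),rv,tv,K,d)[0][:,0]
def ray(c,uv):
    K,d,rv,tv=c
    n=cv2.undistortPoints(np.array(uv,float).reshape(-1,1,2),K,d)[:,0]
    Rm=cv2.Rodrigues(rv)[0]
    return -Rm.T@tv, np.c_[n,np.ones(len(n))]@Rm
def onz(c,uv,z):
    o,d=ray(c,uv); return o+d*((z-o[2])/d[:,2:3])
def crop(im,x0,y0,w,h,k,fn):
    cv2.imwrite(fn,cv2.resize(im[y0:y0+h,x0:x0+w],None,fx=k,fy=k,interpolation=cv2.INTER_CUBIC))
E
python3 - <<'E'
from bench import r
import pickle
from h import *
S={n:r.snapshot(n) for n in("side","top")}
pickle.dump(S,open("s0.pkl","wb"))
t=S["top"]["image"];s=S["side"]["image"]
crop(t,100,130,160,120,5,"pics/ta.png")
crop(t,240,130,120,90+30,5,"pics/tb.png")
crop(s,140,120,160,120,5,"pics/sa.png")
crop(s,260,160,120,120,5,"pics/sb.png")
E
```

```text
(no output)
```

View pics/ta.png

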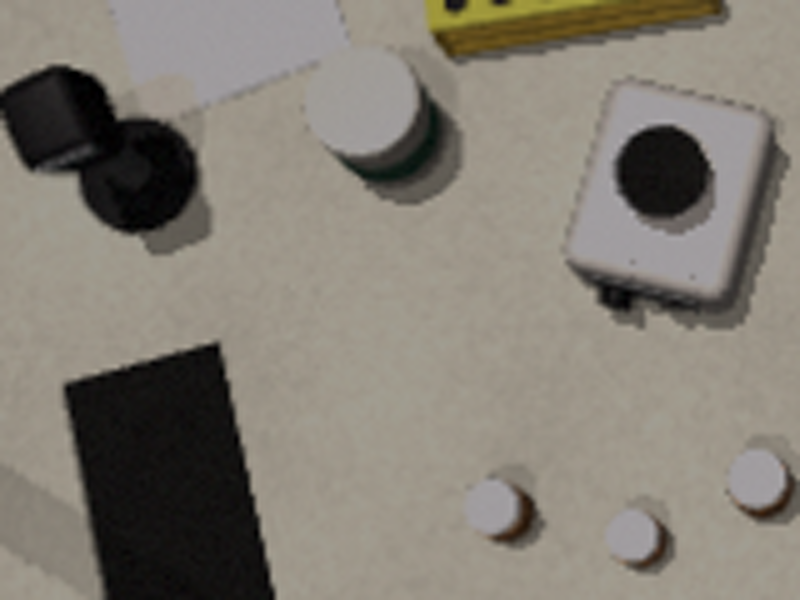

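View pics/tb.png

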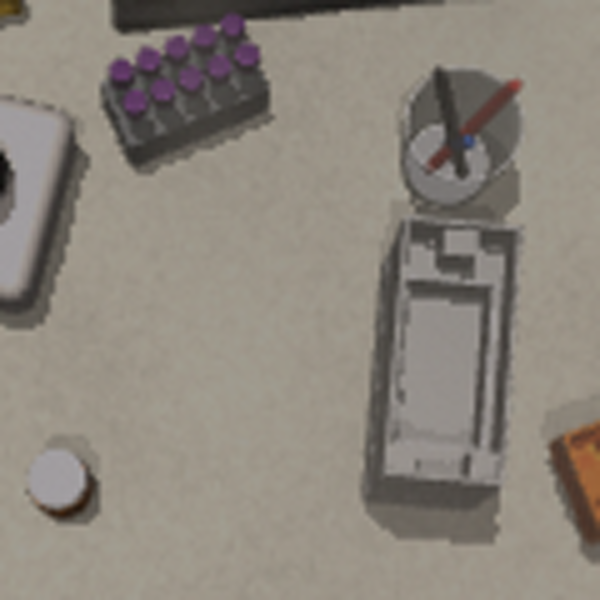

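View pics/sa.png

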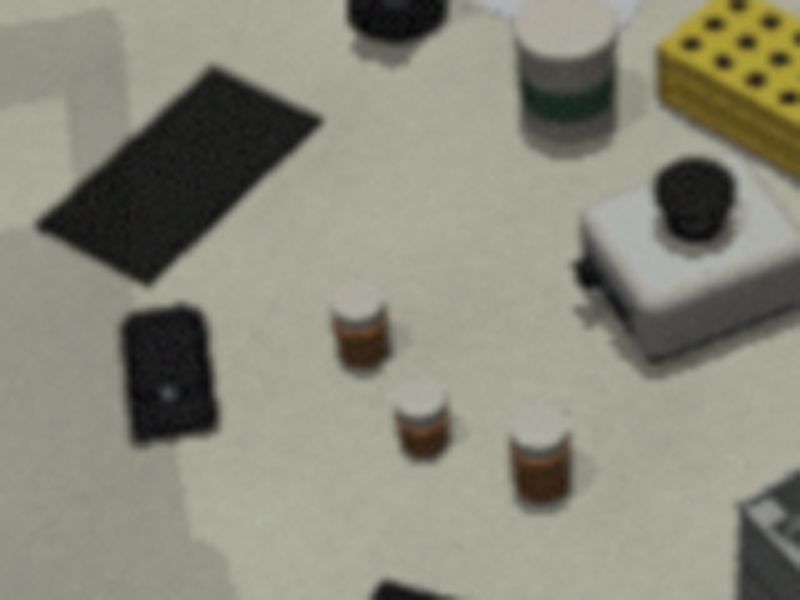

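View pics/sb.png

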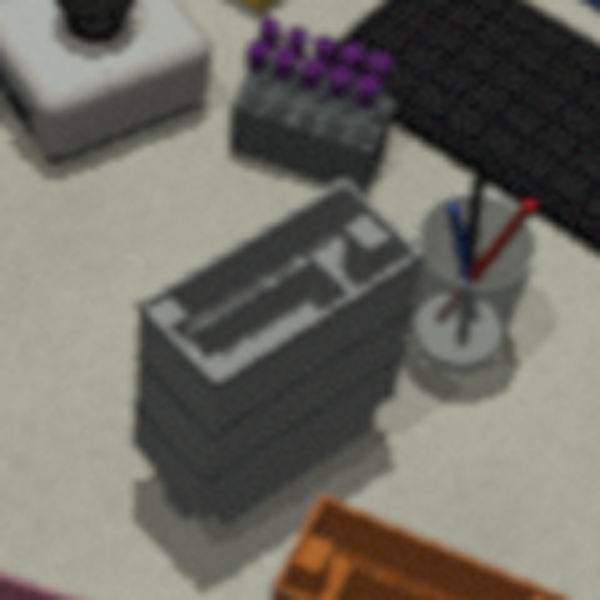

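Run:
```python
import pickle
from h import *
S=pickle.load(open("s0.pkl","rb"))
t=S["top"]["image"];s=S["side"]["image"]
crop(t,105,190,75,80,7,"pics/tm.png")
crop(t,185,210,80,40,10,"pics/tc.png")
crop(t,205,140,60,60,10,"pics/tx.png")
crop(s,195,170,75,55,10,"pics/sc.png")
crop(s,250,140,60,60,10,"pics/sx.png")
```

```text
(no output)
```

View pics/tm.png

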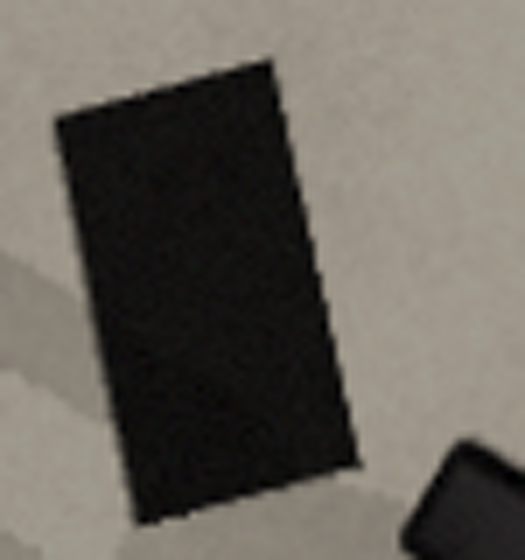

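View pics/tc.png

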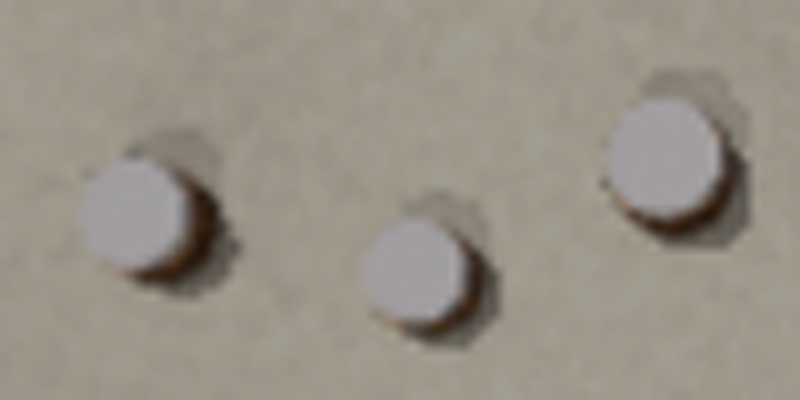

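View pics/tx.png

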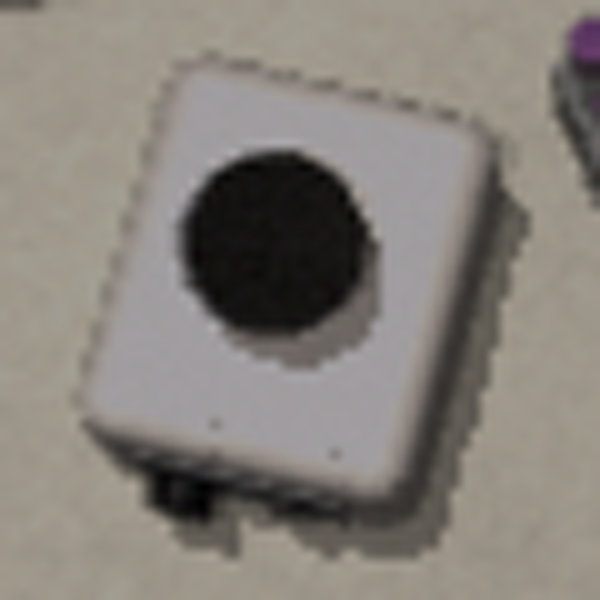

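View pics/sc.png

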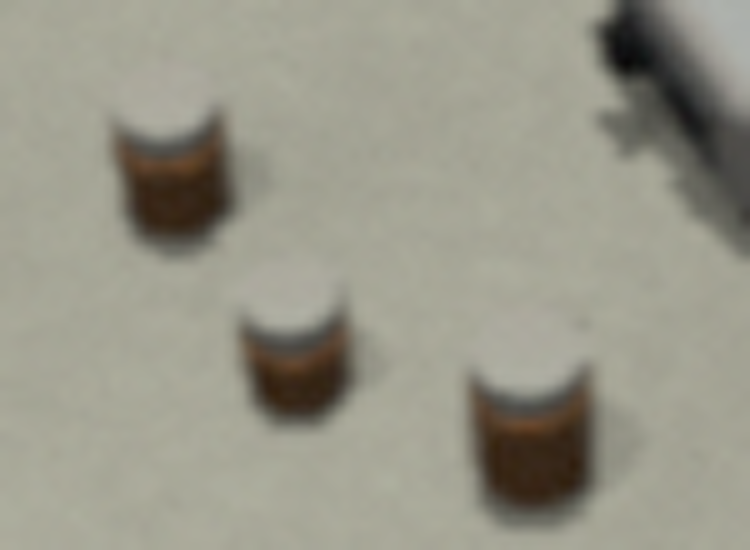

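View pics/sx.png

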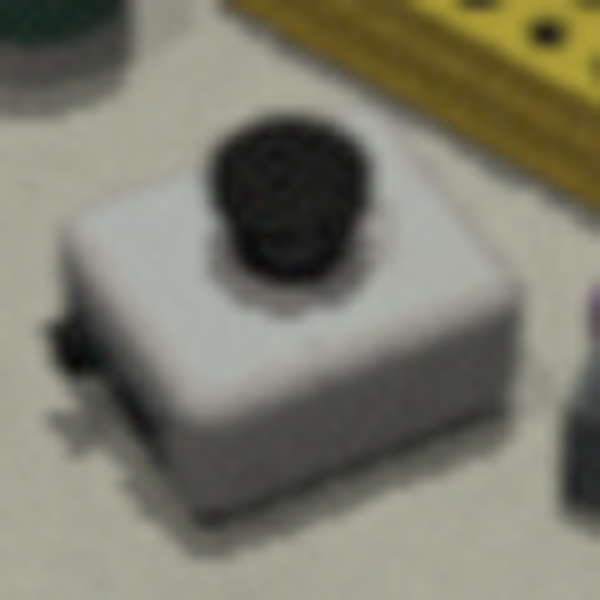

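```bash
cat > meas0.py <<'E'
import pickle
from h import *
from scipy.optimize import least_squares
S=pickle.load(open("s0.pkl","rb"))
T,D=cam(S["top"]),cam(S["side"])
def px(o,k,pts): return (np.array(pts,float)+.5)/k-.5+np.array(o)
print("cam pos",-cv2.Rodrigues(T[2])[0].T@T[3],-cv2.Rodrigues(D[2])[0].T@D[3])
def rect(L,W,z,obs,p0):
    C=np.array([[L/2,W/2],[L/2,-W/2],[-L/2,-W/2],[-L/2,W/2]])
    def pts(p):
        a=p[2];return np.c_[C@np.array([[np.cos(a),np.sin(a)],[-np.sin(a),np.cos(a)]])+p[:2],np.full(4,z)]
    def f(p): return np.concatenate([(proj(c,pts(p))-uv).ravel() for c,uv in obs])
    s=least_squares(f,p0); return s.x[:2],np.degrees(s.x[2]),s.fun.round(1)
mt=px((105,190),7,[(55,118),(272,60),(360,465),(137,525)])
ms=px((140,120),5,[(213,66),(323,122),(148,287),(37,226)])
print("mat top",onz(T,mt,4).round(1).tolist()); print("mat side",onz(D,ms,4).round(1).tolist())
for o in ([(T,mt)],[(D,ms)],[(T,mt),(D,ms)]): print(rect(200,110,4,o,[500,230,.1]))
bt=px((240,130),5,[(400,220),(520,225),(500,483),(385,480)])
bs=px((260,160),5,[(345,182),(420,260),(215,382),(140,305)])
for o in ([(T,bt)],[(D,bs)],[(T,bt),(D,bs)]): print("nest",rect(150,68,178,o,[500,-130,0]))
for n,z,a,b in (("tall",60,(665,157),(532,352)),("med",52,(133,213),(168,103)),("short",44,(413,272),(291,293))):
    print(n,onz(T,px((185,210),10,[a]),z).round(1),onz(D,px((195,170),10,[b]),z).round(1))
print("mix",onz(T,px((205,140),10,[(275,242)]),102).round(1),onz(D,px((250,140),10,[(290,165)]),102).round(1))
E
python3 meas0.py
```

```text
cam pos [ 336.60901673 -167.39318094 1279.33251757] [-101.81400169 -815.56547932 1216.55801007]
mat top [[561.5, 383.8, 4.0], [586.9, 278.4, 4.0], [394.4, 231.3, 4.0], [368.2, 336.9, 4.0]]
mat side [[559.4, 383.9, 4.0], [582.4, 277.7, 4.0], [392.2, 231.6, 4.0], [368.2, 335.2, 4.0]]
(array([477.80526558, 307.63665684]), np.float64(13.717260366226563), array([-0.3, -0.1,  0.2, -0.3,  0.2,  0.2, -0.1,  0.2]))
(array([475.72346593, 307.26250708]), np.float64(13.790629789273748), array([-0. , -0.1,  0.8, -0.5,  0.2,  0.3, -0.9,  0.1]))
(array([476.95082252, 307.63174386]), np.float64(13.743140017137078), array([-0.3,  0.2,  0.1, -0.1,  0.2,  0.5, -0.1,  0.4,  0.2, -0.3,  1. ,
       -0.7,  0.4,  0.1, -0.7, -0.1]))
nest (array([ 534.95961715, -316.04721948]), np.float64(-5.863427899429238), array([-0.1, -0.5, -0.4,  0.4,  0.8,  0.7, -0.4, -0.6]))
nest (array([ 533.33104677, -317.36826833]), np.float64(-7.425501096968764), array([ 0.1, -0.2,  0.8, -0.7, -0.3,  0.9, -0.6, -0.2]))
nest (array([ 534.31643678, -316.56073924]), np.float64(-6.571378684583021), array([ 0.5, -0.4,  0.1,  0.7,  0.7,  1. , -0.5, -0.5, -0.2, -0.6,  0.7,
       -1.3,  0.2,  0.6, -0.4, -0.2]))
tall [[481.5 -83.6  60. ]] [[481. -84.  60.]]
med [[468.5  84.4  52. ]] [[467.3  82.9  52. ]]
short [[448.8  -2.7  44. ]] [[448.7  -2.5  44. ]]
mix [[668.7 -30.2 102. ]] [[670.5 -25.2 102. ]]
```

```bash
cat > ov.py <<'E'
from h import *
def overlay(c,im,o,w,h,k,polys,fn):
    b=cv2.resize(im[o[1]:o[1]+h,o[0]:o[0]+w],None,fx=k,fy=k,interpolation=cv2.INTER_CUBIC)
    for P in polys:
        q=((proj(c,P)-np.array(o)+.5)*k-.5)
        cv2.polylines(b,[np.round(q*16).astype(np.int32)],True,(0,255,0),1,cv2.LINE_AA,4)
    cv2.imwrite(fn,b)
def circ(x,y,z,d):
    a=np.linspace(0,2*np.pi,60); return np.c_[x+d/2*np.cos(a),y+d/2*np.sin(a),np.full(60,z)]
def rectp(x,y,z,yaw,L,W):
    C=np.array([[L/2,W/2],[L/2,-W/2],[-L/2,-W/2],[-L/2,W/2]]);a=np.radians(yaw)
    return np.c_[C@np.array([[np.cos(a),np.sin(a)],[-np.sin(a),np.cos(a)]])+[x,y],np.full(4,z)]
E
python3 - <<'E'
import pickle
from ov import *
S=pickle.load(open("s0.pkl","rb"))
T,D=cam(S["top"]),cam(S["side"])
P=[circ(669,-29,102,58)]
N=[rectp(534.3,-316.5,178,-6.5,150,68),rectp(534.3,-316.5,178,-6.5,144,62)]
overlay(T,S["top"]["image"],(205,140),60,60,6,P,"pics/o1.png")
overlay(D,S["side"]["image"],(250,140),60,60,6,P,"pics/o2.png")
overlay(T,S["top"]["image"],(305,165),50,70,6,N,"pics/o3.png")
overlay(D,S["side"]["image"],(280,190),70,60,6,N,"pics/o4.png")
a=[cv2.imread(f"pics/o{i}.png") for i in (1,2,3,4)]
pad=lambda x:cv2.copyMakeBorder(x,0,420-x.shape[0],0,420-x.shape[1],cv2.BORDER_CONSTANT)
cv2.imwrite("pics/oA.png",cv2.hconcat([a[0],a[1]])); cv2.imwrite("pics/oB.png",cv2.hconcat([pad(a[2])[:,:320],pad(a[3])]))
E
```

```text
(no output)
```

View pics/oA.png

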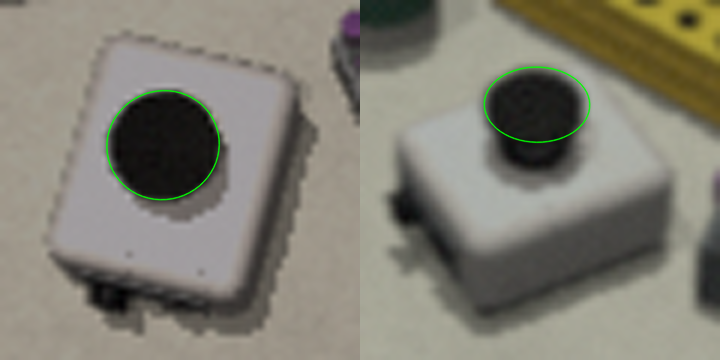

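View pics/oB.png

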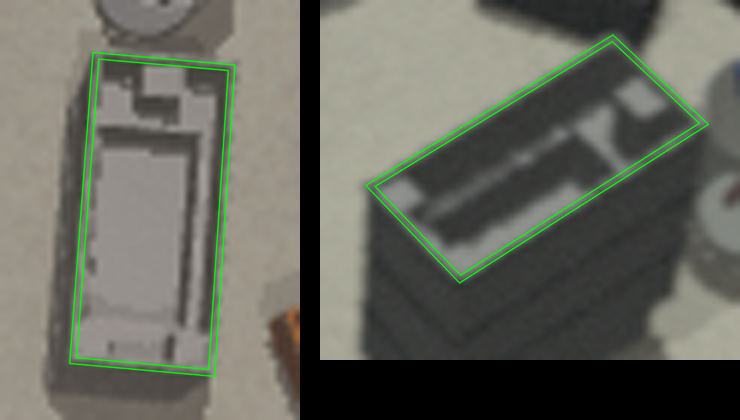

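```bash
cat > pl.py <<'E'
import sys,json
from bench import r
from h import *
# usage: pl.py x y z yaw closure [step_mm]
def main(x,y,z,yaw,c,step=45,n=None):
    s=r.sense(); p=np.array(s["tool_pos"]); Rc=R.from_euler("xyz",s["tcp_rot"],degrees=True)
    Rt=R.from_euler("xyz",[180,0,yaw],degrees=True)
    d=np.array([x,y,z])-p
    rv=(Rc.inv()*Rt).as_rotvec()
    n=int(n) if n else max(1,int(np.ceil(np.linalg.norm(d)/step)),int(np.ceil(np.degrees(np.linalg.norm(rv))/8.4)))
    rows=[];Rk=Rc
    for i in range(n):
        rows.append([Rk.inv().apply(d/n/1000).round(4).tolist(),(rv/n).round(4).tolist(),c])
        Rk=Rk*R.from_rotvec(rv/n)
    print("t",round(s["time"],2),"pos",p.round(1),"rot",np.array(s["tcp_rot"]).round(2),"F",np.array(s["ft_force"]).round(1),"gap",round(s["finger_gap"],1),"j6",round(s["joint_pos"][5],1),"dist",np.linalg.norm(d).round(1),"turn",np.degrees(rv).round(2),"n",n)
    for k in rows: print(json.dumps(k))
a=[float(v) for v in sys.argv[1:]]
main(*a)
E
python3 pl.py 534 -316 240 173.5 0 45
```

```text
t 0.2 pos [268.8 536.1 230.6] rot [-179.93   -0.    153.37] F [-0.8 -0.   0.1] gap 85.4 j6 -4.9 dist 892.4 turn [-7.000e-02 -2.000e-02 -2.013e+01] n 20
[[-0.031, -0.0321, -0.0004], [-0.0001, -0.0, -0.0176], 0.0]
[[-0.0304, -0.0327, -0.0004], [-0.0001, -0.0, -0.0176], 0.0]
[[-0.0298, -0.0332, -0.0004], [-0.0001, -0.0, -0.0176], 0.0]
[[-0.0292, -0.0337, -0.0004], [-0.0001, -0.0, -0.0176], 0.0]
[[-0.0286, -0.0342, -0.0004], [-0.0001, -0.0, -0.0176], 0.0]
[[-0.028, -0.0347, -0.0004], [-0.0001, -0.0, -0.0176], 0.0]
[[-0.0274, -0.0352, -0.0004], [-0.0001, -0.0, -0.0176], 0.0]
[[-0.0268, -0.0357, -0.0004], [-0.0001, -0.0, -0.0176], 0.0]
[[-0.0261, -0.0362, -0.0004], [-0.0001, -0.0, -0.0176], 0.0]
[[-0.0255, -0.0366, -0.0004], [-0.0001, -0.0, -0.0176], 0.0]
[[-0.0249, -0.0371, -0.0005], [-0.0001, -0.0, -0.0176], 0.0]
[[-0.0242, -0.0375, -0.0005], [-0.0001, -0.0, -0.0176], 0.0]
[[-0.0235, -0.0379, -0.0005], [-0.0001, -0.0, -0.0176], 0.0]
[[-0.0229, -0.0383, -0.0005], [-0.0001, -0.0, -0.0176], 0.0]
[[-0.0222, -0.0387, -0.0005], [-0.0001, -0.0, -0.0176], 0.0]
[[-0.0215, -0.0391, -0.0005], [-0.0001, -0.0, -0.0176], 0.0]
[[-0.0208, -0.0395, -0.0005], [-0.0001, -0.0, -0.0176], 0.0]
[[-0.0201, -0.0398, -0.0005], [-0.0001, -0.0, -0.0176], 0.0]
[[-0.0194, -0.0402, -0.0005], [-0.0001, -0.0, -0.0176], 0.0]
[[-0.0187, -0.0405, -0.0005], [-0.0001, -0.0, -0.0176], 0.0]
```

carry_out(
  increments=[
    [[0,0,0],[0,0,-0.117],0],
    [[0,0,0],[0,0,-0.117],0],
    [[0,0,0],[0,0,-0.117],0],
  ],
  newtons=40,
)

```text
time: 0.5
tool_pos: [268.5, 535.6, 229.6]
tcp_rot: [-179.8, -0.1, 174.1]
ft_force: [-0.1, 0.0, 0.1]
finger_gap: 85.6
```

```bash
cat > pl.py <<'E'
import sys,json
from bench import r
from h import *
# pl.py x y z yaw [step]: turn then constant row
a=[float(v) for v in sys.argv[1:]]
x,y,z,yaw=a[:4]; step=a[4] if len(a)>4 else 45
s=r.sense(); p=np.array(s["tool_pos"]); Rc=R.from_euler("xyz",s["tcp_rot"],degrees=True)
Rt=R.from_euler("xyz",[180,0,yaw],degrees=True)
d=np.array([x,y,z])-p; rv=(Rc.inv()*Rt).as_rotvec()
print("t",round(s["time"],2),"pos",p.round(1),"rot",np.array(s["tcp_rot"]).round(2),"F",np.array(s["ft_force"]).round(1),"gap",round(s["finger_gap"],1),"j6",round(s["joint_pos"][5],1))
nt=int(np.ceil(np.degrees(np.linalg.norm(rv))/8.5)); n=max(1,int(np.ceil(np.linalg.norm(d)/step)))
print("turn total",rv.round(4),"rows",nt,"each",(rv/max(nt,1)).round(4))
print("shift now-frame",n,"x",Rc.inv().apply(d/n/1000).round(4),"| final-frame",Rt.inv().apply(d/n/1000).round(4),"total",np.linalg.norm(d).round(1))
E
python3 pl.py 534 -316 240 173.5 45
```

```text
t 0.5 pos [268.5 535.6 229.6] rot [-1.7985e+02 -7.0000e-02  1.7405e+02] F [-0.1  0.   0.1] gap 85.6 j6 -25.6
turn total [-0.0027 -0.0013  0.0096] rows 1 each [-0.0027 -0.0013  0.0096]
shift now-frame 20 x [-0.0176 -0.041  -0.0004] | final-frame [-0.018  -0.0408 -0.0005] total 892.1
```

carry_out(
  increments=[
    [[-0.0176,-0.041,-0.0005],[0,0,0.005],0],
    [[-0.0176,-0.041,-0.0005],[0,0,0.005],0],
    [[-0.0176,-0.041,-0.0005],[0,0,0],0],
    [[-0.0176,-0.041,-0.0005],[0,0,0],0],
    [[-0.0176,-0.041,-0.0005],[0,0,0],0],
    [[-0.0176,-0.041,-0.0005],[0,0,0],0],
    [[-0.0176,-0.041,-0.0005],[0,0,0],0],
    [[-0.0176,-0.041,-0.0005],[0,0,0],0],
    [[-0.0176,-0.041,-0.0005],[0,0,0],0],
    [[-0.0176,-0.041,-0.0005],[0,0,0],0],
    [[-0.0176,-0.041,-0.0005],[0,0,0],0],
    [[-0.0176,-0.041,-0.0005],[0,0,0],0],
  ],
)

```text
time: 1.7
tool_pos: [427.6, 9.1, 233.9]
tcp_rot: [-179.7, -0.1, 174.3]
ft_force: [0.8, 1.2, -0.1]
finger_gap: 85.2
```

```bash
python3 pl.py 534 -316 240 173.5 45
```

```text
t 1.7 pos [427.6   9.1 233.9] rot [-1.7971e+02 -6.0000e-02  1.7434e+02] F [ 0.8  1.2 -0.1] gap 85.2 j6 -89.7
turn total [-0.0051 -0.0009  0.0147] rows 1 each [-0.0051 -0.0009  0.0147]
shift now-frame 8 x [-0.0172 -0.0391 -0.0006] | final-frame [-0.0178 -0.0389 -0.0008] total 342.1
```

carry_out(
  increments=[
    [[-0.0175,-0.039,-0.0007],[-0.001,0,0.004],0],
    [[-0.0175,-0.039,-0.0007],[-0.001,0,0.004],0],
    [[-0.0175,-0.039,-0.0007],[-0.001,0,0.004],0],
    [[-0.0175,-0.039,-0.0007],[-0.001,0,0.004],0],
    [[-0.0175,-0.039,-0.0007],[-0.001,0,0],0],
    [[-0.0175,-0.039,-0.0007],[0,0,0],0],
    [[-0.0175,-0.039,-0.0007],[0,0,0],0],
    [[-0.0175,-0.039,-0.0007],[0,0,0],0],
    [[0,0,0],[0,0,0],0],
    [[0,0,0],[0,0,0],0],
  ],
)

```text
time: 2.7
tool_pos: [532.6, -337.3, 236.4]
tcp_rot: [179.9, -0.2, 172.9]
ft_force: [0.4, 0.2, 1.8]
finger_gap: 85.7
```

```bash
python3 pl.py 534 -316 132 173.5 45
python3 - <<'E'
from bench import r
from h import *
import pickle
S={n:r.snapshot(n) for n in("side","top")}
pickle.dump(S,open("s1.pkl","wb"))
crop(S["top"]["image"],290,150,100,100,5,"pics/t1.png")
crop(S["side"]["image"],260,130,120,120,5,"pics/s1.png")
E
```

```text
t 2.7 pos [ 532.6 -337.3  236.4] rot [ 1.7990e+02 -1.5000e-01  1.7294e+02] F [0.4 0.2 1.8] gap 85.7 j6 -120.0
turn total [ 0.0018 -0.0027 -0.0097] rows 1 each [ 0.0018 -0.0027 -0.0097]
shift now-frame 3 x [0.0003 0.007  0.0348] | final-frame [0.0003 0.0071 0.0348] total 106.6
```

View pics/s1.png

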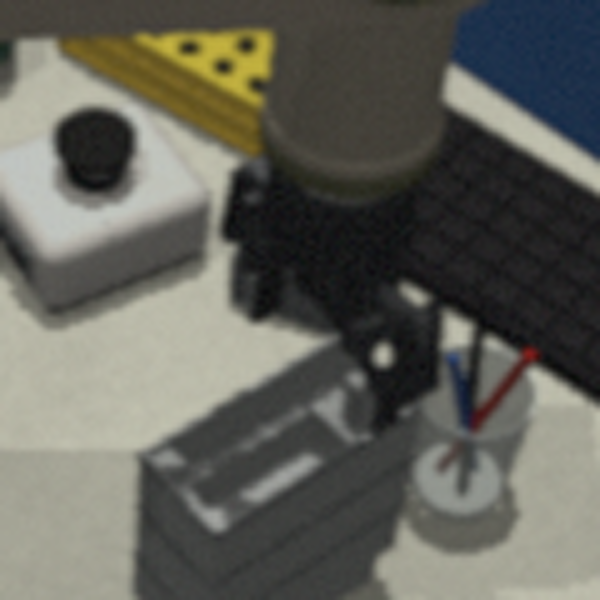

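View pics/t1.png

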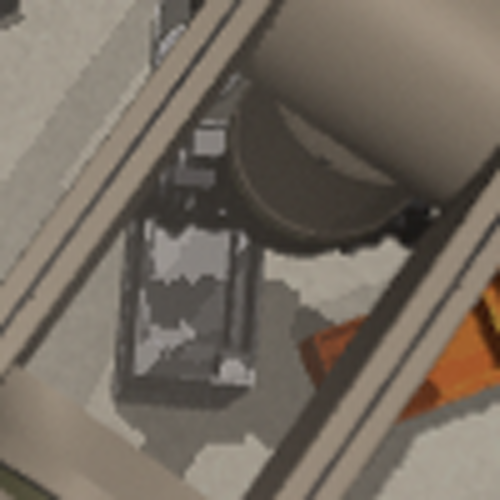

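carry_out(
  increments=[
    [[0.001,0.007,0],[0.001,-0.002,-0.005],0],
    [[0,0.007,0],[0,0,0],0],
    [[0,0.004,0],[0,0,0],0],
    [[0,0,0],[0,0,0],0],
    [[0,0,0],[0,0,0],0],
  ],
)

```text
time: 3.3
tool_pos: [534.2, -312.0, 239.1]
tcp_rot: [-180.0, 0.1, 173.6]
ft_force: [-0.1, 1.0, 0.3]
finger_gap: 85.9
```

```bash
python3 pl.py 534.3 -316.5 132 173.5 45
```

```text
t 3.3 pos [ 534.2 -312.   239.1] rot [-1.7998e+02  1.4000e-01  1.7362e+02] F [-0.1  1.   0.3] gap 85.9 j6 -118.7
turn total [-0.0004  0.0025  0.0021] rows 1 each [-0.0004  0.0025  0.0021]
shift now-frame 3 x [-0.0001 -0.0015  0.0357] | final-frame [-0.0002 -0.0015  0.0357] total 107.2
```

carry_out(
  increments=[
    [[0,-0.002,0.02],[0,0,0],0],
    [[0,-0.002,0.02],[0,0,0],0],
    [[0,0,0.02],[0,0,0],0],
    [[0,0,0.015],[0,0,0],0],
    [[0,0,0.01],[0,0,0],0],
    [[0,0,0],[0,0,0],0],
    [[0,0,0],[0,0,0],0],
  ],
)

```text
time: 4.0
tool_pos: [535.6, -316.7, 154.1]
tcp_rot: [-179.8, 0.4, 173.7]
ft_force: [0.6, -0.1, 0.9]
finger_gap: 85.4
```

```bash
python3 pl.py 534.3 -316.5 132 173.5 45
```

```text
t 4.0 pos [ 535.6 -316.7  154.1] rot [-179.81    0.41  173.69] F [ 0.6 -0.1  0.9] gap 85.4 j6 -119.0
turn total [-0.0033  0.0071  0.0033] rows 1 each [-0.0033  0.0071  0.0033]
shift now-frame 1 x [0.0015 0.0001 0.0221] | final-frame [0.0013 0.     0.0221] total 22.1
```

carry_out(
  increments=[
    [[0.001,0,0.008],[-0.002,0.004,0.003],0],
    [[0,0,0.008],[-0.001,0.003,0],0],
    [[0,0,0.005],[0,0,0],0],
    [[0,0,0],[0,0,0],0],
    [[0,0,0],[0,0,0],0],
  ],
)

```text
time: 4.5
tool_pos: [535.9, -317.6, 133.9]
tcp_rot: [-179.9, 0.2, 173.5]
ft_force: [-0.1, -0.3, -0.5]
finger_gap: 85.4
```

```bash
python3 pl.py 534.3 -316.5 132 173.5 45
python3 - <<'E'
from bench import r
from h import *
import pickle
S={n:r.snapshot(n) for n in("side","top")}
crop(S["side"]["image"],260,150,120,120,5,"pics/s2.png")
E
```

```text
t 4.5 pos [ 535.9 -317.6  133.9] rot [-1.7989e+02  1.6000e-01  1.7350e+02] F [-0.1 -0.3 -0.5] gap 85.4 j6 -118.9
turn total [-0.0019  0.0029  0.0001] rows 1 each [-0.0019  0.0029  0.0001]
shift now-frame 1 x [0.0017 0.0009 0.0019] | final-frame [0.0017 0.0009 0.0019] total 2.7
```

View pics/s2.png

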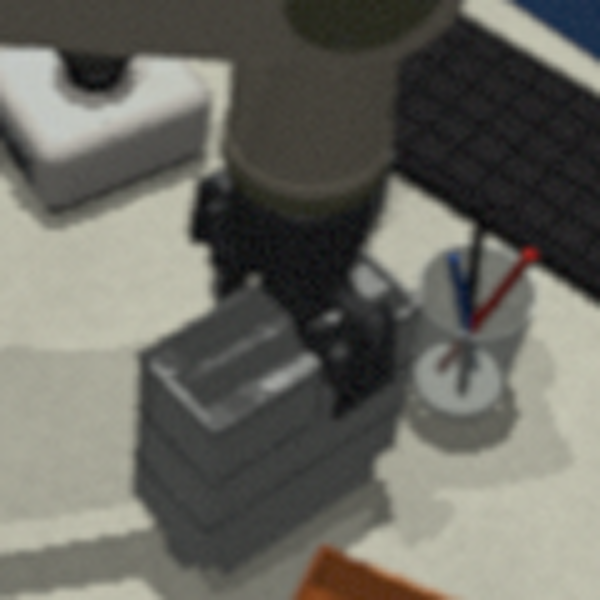

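Run:
```python
import pickle
from h import *
S=pickle.load(open("s1.pkl","rb")); c=cam(S["side"])
def q(P): return ((proj(c,P)-[260,150]+.5)*5-.5).round(0).tolist()
a=np.radians(-6.5); u=np.array([np.cos(a),np.sin(a),0]);v=np.array([-u[1],u[0],0])
b=np.array([534.3,-316.5,0])
print("rim -y corners & mid",q([b-75*u-34*v+[0,0,178],b+75*u-34*v+[0,0,178],b-34*v+[0,0,178]]))
t=np.array([535.9,-317.6,0])
for z in(134,147): print("finger inner,outer; +-11 at back",z,q([t-42.5*v+[0,0,z],t-57*v+[0,0,z],t-57*v-11*u+[0,0,z],t-57*v+11*u+[0,0,z]]))
```

```text
rim -y corners & mid [[216.0, 435.0], [423.0, 303.0], [322.0, 368.0]]
finger inner,outer; +-11 at back 134 [[329.0, 424.0], [346.0, 441.0], [331.0, 451.0], [360.0, 431.0]]
finger inner,outer; +-11 at back 147 [[331.0, 410.0], [348.0, 427.0], [333.0, 437.0], [363.0, 418.0]]
```

Run:
```python
from bench import r
from ov import *
s=r.snapshot("side"); c=cam(s)
a=np.radians(-6.5); u=np.array([np.cos(a),np.sin(a),0]);v=np.array([-u[1],u[0],0])
t=np.array([535.9,-317.6,0])
P=[]
for z in(147,157,187): P.append([t-42.5*v-11*u+[0,0,z],t-57*v-11*u+[0,0,z],t-57*v+11*u+[0,0,z],t-42.5*v+11*u+[0,0,z]])
P.append(rectp(534.3,-316.5,178,-6.5,150,68))
im=s["image"].copy(); im=np.clip(im.astype(float)*1.8+10,0,255).astype(np.uint8)
overlay(c,im,(290,190),60,60,10,P,"pics/s3.png")
```

```text
(no output)
```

View pics/s3.png

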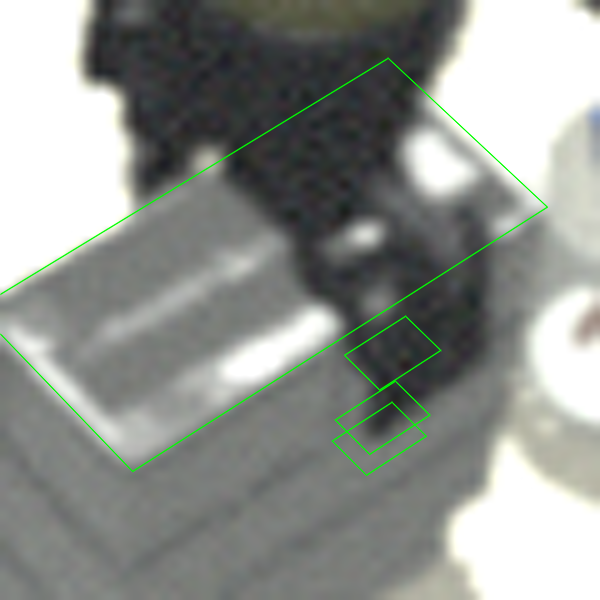

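carry_out(
  increments=[
    [[0.002,0.001,0.002],[-0.002,0.003,0],0],
    [[0,0,0],[0,0,0],0],
    [[0,0,0],[0,0,0],0.5],
    [[0,0,0],[0,0,0],0.5],
    [[0,0,0],[0,0,0],0.5],
    [[0,0,0],[0,0,0],0.5],
    [[0,0,0],[0,0,0],0.5],
    [[0,0,0],[0,0,0],0.5],
  ],
  newtons=40,
)

```text
time: 5.45
tool_pos: [534.3, -316.6, 132.9]
tcp_rot: [-180.0, 0.1, 173.5]
ft_force: [-0.0, -0.1, -0.2]
finger_gap: 67.4
```

```bash
python3 pl.py 534.3 -316.5 250 173.5 45
```

```text
t 5.45 pos [ 534.3 -316.6  132.9] rot [-1.7996e+02  7.0000e-02  1.7350e+02] F [-0.  -0.1 -0.2] gap 67.4 j6 -118.9
turn total [-0.0006  0.0012 -0.    ] rows 1 each [-0.0006  0.0012 -0.    ]
shift now-frame 3 x [-0.     0.    -0.039] | final-frame [ 0.     0.    -0.039] total 117.1
```

carry_out(
  increments=[
    [[0,0,-0.01],[0,0,0],0.5],
    [[0,0,-0.015],[0,0,0],0.5],
    [[0,0,-0.02],[0,0,0],0.5],
    [[0,0,-0.02],[0,0,0],0.5],
    [[0,0,-0.02],[0,0,0],0.5],
    [[0,0,-0.02],[0,0,0],0.5],
    [[0,0,-0.01],[0,0,0],0.5],
    [[0,0,-0.005],[0,0,0],0.5],
    [[0,0,0],[0,0,0],0.5],
  ],
)

```text
time: 6.35
tool_pos: [533.9, -316.2, 264.1]
tcp_rot: [-179.9, 0.1, 173.5]
ft_force: [0.5, 0.4, -2.5]
finger_gap: 67.6
```

```bash
python3 pl.py 477 307.5 250 193.7 45
python3 - <<'E'
from bench import r
from h import *
import pickle
S={n:r.snapshot(n) for n in("side","top")}
crop(S["side"]["image"],240,110,120,120,5,"pics/s4.png")
E
```

```text
t 6.35 pos [ 533.9 -316.2  264.1] rot [-1.7993e+02  1.4000e-01  1.7351e+02] F [ 0.5  0.4 -2.5] gap 67.6 j6 -118.9
turn total [-0.0016  0.0022 -0.3524] rows 3 each [-0.0005  0.0007 -0.1175]
shift now-frame 14 x [0.0091 0.0438 0.0009] | final-frame [-0.0066  0.0442  0.001 ] total 626.4
```

View pics/s4.png

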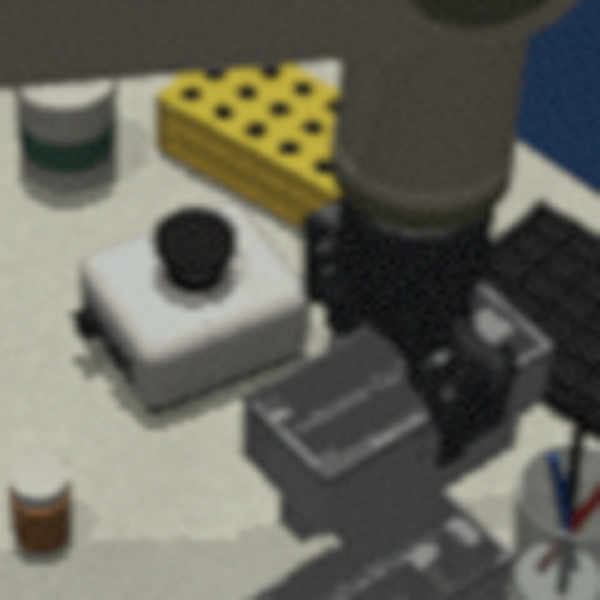

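carry_out(
  increments=[
    [[0,0,0],[0,0,-0.11],0.5],
    [[0,0,0],[0,0,-0.11],0.5],
    [[0,0,0],[0,0,-0.11],0.5],
    [[-0.003,0.02,0],[0,0,0],0.5],
    [[-0.005,0.035,0],[0,0,0],0.5],
    [[-0.0066,0.044,0],[0,0,0],0.5],
    [[-0.0066,0.044,0],[0,0,0],0.5],
    [[-0.0066,0.044,0],[0,0,0],0.5],
    [[-0.0066,0.044,0],[0,0,0],0.5],
    [[-0.0066,0.044,0],[0,0,0],0.5],
    [[-0.0066,0.044,0],[0,0,0],0.5],
  ],
)

```text
time: 7.55
tool_pos: [498.7, 13.7, 246.2]
tcp_rot: [179.1, -1.2, -167.3]
ft_force: [1.9, 0.6, -1.5]
finger_gap: 67.8
```

```bash
python3 pl.py 477 307.5 250 193.7 45
```

```text
t 7.55 pos [498.7  13.7 246.2] rot [ 179.13   -1.23 -167.34] F [ 1.9  0.6 -1.5] gap 67.8 j6 -107.3
turn total [ 0.0154 -0.0213 -0.0184] rows 1 each [ 0.0154 -0.0213 -0.0184]
shift now-frame 7 x [-0.0062  0.0416 -0.    ] | final-frame [-0.0069  0.0415 -0.0005] total 294.6
```

carry_out(
  increments=[
    [[-0.0065,0.042,-0.001],[0.004,-0.005,-0.005],0.5],
    [[-0.0065,0.042,-0.001],[0.004,-0.005,-0.005],0.5],
    [[-0.0065,0.042,-0.001],[0.004,-0.005,-0.004],0.5],
    [[-0.0065,0.042,-0.001],[0.003,-0.005,-0.004],0.5],
    [[-0.0055,0.035,0],[0,0,0],0.5],
    [[-0.0035,0.025,0],[0,0,0],0.5],
    [[-0.002,0.015,0],[0,0,0],0.5],
    [[0,0.005,0],[0,0,0],0.5],
    [[0,0,0],[0,0,0],0.5],
    [[0,0,0],[0,0,0],0.5],
  ],
)

```text
time: 8.55
tool_pos: [466.9, 277.3, 237.9]
tcp_rot: [-180.0, -1.2, -165.8]
ft_force: [0.3, -1.1, -1.0]
finger_gap: 67.7
```

```bash
python3 pl.py 477 307.5 100 193.7 45
```

```text
t 8.55 pos [466.9 277.3 237.9] rot [-179.99   -1.19 -165.85] F [ 0.3 -1.1 -1. ] gap 67.7 j6 -79.0
turn total [-0.0002 -0.0208  0.0079] rows 1 each [-0.0002 -0.0208  0.0079]
shift now-frame 4 x [-0.005   0.0067  0.0344] | final-frame [-0.0043  0.0067  0.0345] total 141.6
```

carry_out(
  increments=[
    [[-0.005,0.015,0.01],[0,-0.01,0.004],0.5],
    [[-0.005,0.01,0.02],[0,-0.01,0.003],0.5],
    [[-0.004,0.005,0.03],[0,0,0],0.5],
    [[0,0,0.03],[0,0,0],0.5],
    [[0,0,0.02],[0,0,0],0.5],
    [[0,0,0.01],[0,0,0],0.5],
    [[0,0,0],[0,0,0],0.5],
    [[0,0,0],[0,0,0],0.5],
  ],
)

```text
time: 9.35
tool_pos: [475.6, 308.5, 111.8]
tcp_rot: [180.0, 0.2, -166.8]
ft_force: [0.6, 0.6, -2.7]
finger_gap: 67.1
```

```bash
python3 pl.py 477 307.5 70 193.74 45
```

```text
t 9.35 pos [475.6 308.5 111.8] rot [ 179.98    0.22 -166.84] F [ 0.6  0.6 -2.7] gap 67.1 j6 -75.3
turn total [ 0.0003  0.0039 -0.0102] rows 1 each [ 0.0003  0.0039 -0.0102]
shift now-frame 1 x [-0.001  -0.0013  0.0418] | final-frame [-0.0011 -0.0013  0.0418] total 41.8
```

carry_out(
  increments=[
    [[-0.001,-0.001,0.015],[0,0.004,-0.01],0.5],
    [[0,0,0.02],[0,0,0],0.5],
    [[0,0,0.015],[0,0,0],0.5],
    [[0,0,0.005],[0,0,0],0.5],
    [[0,0,0],[0,0,0],0.5],
    [[0,0,0],[0,0,0],0.5],
  ],
)

```text
time: 9.95
tool_pos: [480.9, 309.2, 58.1]
tcp_rot: [179.9, 0.4, -166.2]
ft_force: [1.0, 0.5, -2.0]
finger_gap: 67.7
```

```bash
python3 pl.py 477 307.5 43 193.74 45
```

```text
t 9.95 pos [480.9 309.2  58.1] rot [ 179.86    0.45 -166.21] F [ 1.   0.5 -2. ] gap 67.7 j6 -76.2
turn total [0.0024 0.0078 0.0009] rows 1 each [0.0024 0.0078 0.0009]
shift now-frame 1 x [ 0.0043 -0.0007  0.0151] | final-frame [ 0.0042 -0.0007  0.0151] total 15.7
```

carry_out(
  increments=[
    [[0.004,-0.001,0.002],[0.002,0.007,0.001],0.5],
    [[0,0,0.003],[0,0,0],0.5],
    [[0,0,0.002],[0,0,0],0.5],
    [[0,0,0],[0,0,0],0.5],
  ],
)

```text
time: 10.35
tool_pos: [478.4, 307.9, 52.9]
tcp_rot: [179.9, 0.2, -166.3]
ft_force: [0.2, -0.7, -1.9]
finger_gap: 67.6
```

```bash
python3 pl.py 477 307.5 43 193.74 45
```

```text
t 10.35 pos [478.4 307.9  52.9] rot [ 179.94    0.22 -166.26] F [ 0.2 -0.7 -1.9] gap 67.6 j6 -76.1
turn total [ 0.0011  0.0038 -0.    ] rows 1 each [ 0.0011  0.0038 -0.    ]
shift now-frame 1 x [ 0.0015 -0.0001  0.0099] | final-frame [ 0.0014 -0.0001  0.0099] total 10.0
```

carry_out(
  increments=[
    [[0.0015,0,0.003],[0,0.002,0],0.5],
    [[0,0,0.003],[0,0.002,0],0.5],
    [[0,0,0.003],[0,0,0],0.5],
    [[0,0,0],[0,0,0],0.5],
    [[0,0,0],[0,0,0],0.5],
  ],
)

```text
time: 10.85
tool_pos: [476.9, 307.6, 43.2]
tcp_rot: [179.9, -0.0, -166.3]
ft_force: [-0.8, 0.4, -2.3]
finger_gap: 67.4
```

```bash
python3 pl.py 477 307.5 43 193.74 45
```

```text
t 10.85 pos [476.9 307.6  43.2] rot [ 1.7993e+02 -2.0000e-02 -1.6626e+02] F [-0.8  0.4 -2.3] gap 67.4 j6 -76.2
turn total [ 0.0012 -0.0003  0.0001] rows 1 each [ 0.0012 -0.0003  0.0001]
shift now-frame 1 x [-0.0001 -0.0002  0.0002] | final-frame [-0.0001 -0.0002  0.0002] total 0.3
```

carry_out(
  increments=[
    [[0,0,0.002],[0,0,0],0.5],
    [[0,0,0.0],[0,0,0],0.5],
    [[0,0,0],[0,0,0],0.5],
  ],
)

```text
time: 11.15
tool_pos: [477.6, 308.0, 43.8]
tcp_rot: [179.9, 0.0, -166.2]
ft_force: [0.5, -0.5, -1.9]
finger_gap: 67.5
```

```bash
python3 pl.py 477 307.5 43 193.74 45
python3 - <<'E'
from bench import r
from ov import *
for n,o in(("side",(130,90)),("top",(100,180))):
    s=r.snapshot(n); P=[rectp(477,307.5,88,13.74,150,68),rectp(477,307.5,4,13.74,200,110)]
    overlay(cam(s),np.clip(s["image"]*1.6,0,255).astype(np.uint8),o,90,90,6,P,f"pics/{n}5.png")
a=[cv2.imread(f"pics/{n}5.png")[:,:400] for n in("side","top")]
b=[cv2.imread(f"pics/{n}5.png")for n in("side","top")]
cv2.imwrite("pics/5.png",cv2.resize(cv2.hconcat(b),(800,400)))
E
```

```text
t 11.15 pos [477.6 308.   43.8] rot [ 1.7993e+02  5.0000e-02 -1.6625e+02] F [ 0.5 -0.5 -1.9] gap 67.5 j6 -76.2
turn total [0.0013 0.0009 0.0002] rows 1 each [0.0013 0.0009 0.0002]
shift now-frame 1 x [ 0.0007 -0.0004  0.0008] | final-frame [ 0.0007 -0.0004  0.0008] total 1.1
```

View pics/5.png

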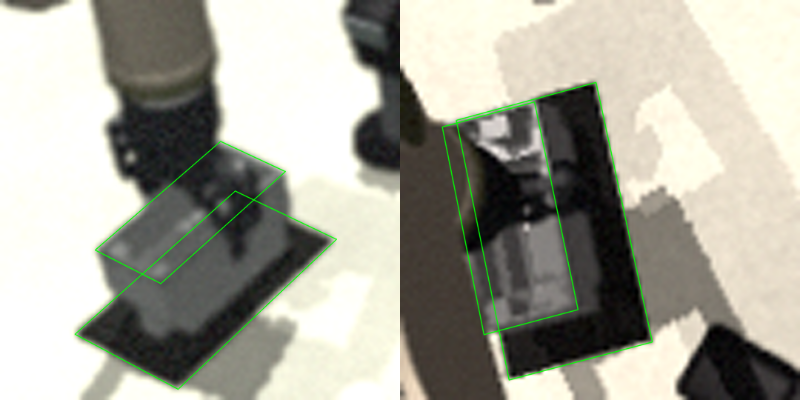

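carry_out(
  increments=[
    [[0.0005,0,0.003],[0,0,0],0.5],
    [[0,0,0.001],[0,0,0],0.5],
    [[0,0,0],[0,0,0],0.5],
  ],
)

```text
time: 11.55
tool_pos: [477.9, 308.3, 43.0]
tcp_rot: [179.9, 0.1, -166.2]
ft_force: [0.4, -0.3, -2.3]
finger_gap: 67.6
```

```bash
python3 pl.py 477 307.5 43 193.74 45
```

```text
t 11.55 pos [477.9 308.3  43. ] rot [ 1.7992e+02  1.2000e-01 -1.6625e+02] F [ 0.4 -0.3 -2.3] gap 67.6 j6 -76.1
turn total [0.0013 0.0022 0.0003] rows 1 each [0.0013 0.0022 0.0003]
shift now-frame 1 x [ 0.0011 -0.0005 -0.    ] | final-frame [ 0.0011 -0.0005 -0.    ] total 1.2
```

carry_out(
  increments=[
    [[0.001,0,0.003],[0,0,0],0.5],
    [[0,0,0.003],[0,0,0],0.5],
    [[0,0,0.003],[0,0,0],0.5],
  ],
)

```text
time: 11.85
tool_pos: [478.2, 308.4, 42.8]
tcp_rot: [180.0, 0.2, -166.2]
ft_force: [-15.6, -9.7, 32.2]
finger_gap: 67.3
```

```bash
python3 pl.py 477 307.5 43 193.74 45
```

```text
t 11.85 pos [478.2 308.4  42.8] rot [ 179.96    0.18 -166.24] F [-15.6  -9.7  32.2] gap 67.3 j6 -76.1
turn total [0.0006 0.0031 0.0004] rows 1 each [0.0006 0.0031 0.0004]
shift now-frame 1 x [ 0.0014 -0.0006 -0.0002] | final-frame [ 0.0014 -0.0006 -0.0002] total 1.5
```

carry_out(
  increments=[
    [[0,0,0],[0,0,0],0.5],
    [[0,0,-0.0005],[0,0,0],0.5],
  ],
)

```text
time: 12.05
tool_pos: [478.4, 308.6, 44.1]
tcp_rot: [179.9, 0.2, -166.2]
ft_force: [-0.8, -0.9, -2.4]
finger_gap: 67.8
```

```bash
python3 pl.py 477 307.5 43 193.74 45
```

```text
t 12.05 pos [478.4 308.6  44.1] rot [ 179.95    0.23 -166.23] F [-0.8 -0.9 -2.4] gap 67.8 j6 -76.1
turn total [0.0009 0.0041 0.0004] rows 1 each [0.0009 0.0041 0.0004]
shift now-frame 1 x [ 0.0016 -0.0007  0.0011] | final-frame [ 0.0016 -0.0007  0.0011] total 2.1
```

carry_out(
  increments=[
    [[0.0025,-0.001,0],[0,0.004,0],0.5],
    [[0,0,0.003],[0,0,0],0.5],
    [[0,0,0],[0,0,0],0.5],
  ],
)

```text
time: 12.35
tool_pos: [476.1, 307.0, 43.2]
tcp_rot: [180.0, -0.0, -166.2]
ft_force: [0.5, 0.3, -2.6]
finger_gap: 67.3
```

```bash
python3 pl.py 477 307.5 43 193.74 45
```

```text
t 12.35 pos [476.1 307.   43.2] rot [ 1.7996e+02 -4.0000e-02 -1.6623e+02] F [ 0.5  0.3 -2.6] gap 67.3 j6 -76.2
turn total [ 0.0007 -0.0007  0.0006] rows 1 each [ 0.0007 -0.0007  0.0006]
shift now-frame 1 x [-0.001   0.0003  0.0002] | final-frame [-0.001   0.0003  0.0002] total 1.0
```

carry_out(
  increments=[
    [[0,0,0.001],[0,0,0],0.5],
    [[0,0,0],[0,0,0],0],
    [[0,0,0],[0,0,0],0],
    [[0,0,0],[0,0,0],0],
    [[0,0,0],[0,0,0],0],
    [[0,0,0],[0,0,0],0],
  ],
)

```text
time: 12.95
tool_pos: [475.8, 306.7, 41.1]
tcp_rot: [180.0, -0.1, -166.2]
ft_force: [0.2, 0.4, -0.4]
finger_gap: 85.4
```

```bash
python3 pl.py 477 307.5 200 193.74 45
```

```text
t 12.95 pos [475.8 306.7  41.1] rot [ 1.7997e+02 -1.0000e-01 -1.6624e+02] F [ 0.2  0.4 -0.4] gap 85.4 j6 -76.2
turn total [ 0.0006 -0.0017  0.0004] rows 1 each [ 0.0006 -0.0017  0.0004]
shift now-frame 4 x [-0.0003  0.0002 -0.0397] | final-frame [-0.0003  0.0001 -0.0397] total 158.9
```

carry_out(
  increments=[
    [[0,0,-0.02],[0,0,0],0],
    [[0,0,-0.03],[0,0,0],0],
    [[0,0,-0.03],[0,0,0.13],0],
    [[0,0,-0.02],[0,0,0.14],0],
    [[0,0,-0.02],[0,0,0.14],0],
    [[0,0,-0.01],[0,0,0.14],0],
    [[0,0,-0.01],[0,0,0.14],0],
    [[0,0,-0.01],[0,0,0.14],0],
    [[0,0,0],[0,0,0.14],0],
    [[0,0,0],[0,0,0.14],0],
    [[0,0,0],[0,0,0.14],0],
    [[0,0,0],[0,0,0.12],0],
  ],
)

```text
time: 14.15
tool_pos: [475.3, 306.2, 195.7]
tcp_rot: [-179.8, -0.0, 112.2]
ft_force: [0.2, -0.1, -0.5]
finger_gap: 85.0
```

```bash
python3 pl.py 481.3 -83.8 150 103.7 45
```

```text
t 14.15 pos [475.3 306.2 195.7] rot [-1.7978e+02 -4.0000e-02  1.1220e+02] F [ 0.2 -0.1 -0.5] gap 85.0 j6 5.3
turn total [-0.0039 -0.0004  0.1484] rows 2 each [-0.002  -0.0002  0.0742]
shift now-frame 9 x [-0.0404 -0.0157  0.0051] | final-frame [-0.0423 -0.0096  0.0051] total 392.7
```

carry_out(
  increments=[
    [[0,0,0],[0,0,0.07],0],
    [[-0.02,-0.005,0],[0,0,0.05],0],
    [[-0.042,-0.01,0.003],[0,0,0],0],
    [[-0.042,-0.01,0.003],[0,0,0],0],
    [[-0.042,-0.01,0.003],[0,0,0],0],
    [[-0.042,-0.01,0.003],[0,0,0],0],
    [[-0.042,-0.01,0.003],[0,0,0],0],
    [[-0.042,-0.01,0.003],[0,0,0],0],
    [[-0.03,-0.007,0],[0,0,0],0],
    [[-0.02,-0.005,0],[0,0,0],0],
    [[-0.01,0,0],[0,0,0],0],
    [[0,0,0],[0,0,0],0],
  ],
)

```text
time: 15.35
tool_pos: [486.5, -45.8, 176.3]
tcp_rot: [-179.9, -0.0, 104.9]
ft_force: [0.2, 0.4, -0.3]
finger_gap: 85.2
```

```bash
python3 pl.py 481.3 -83.8 90 103.7 45
python3 - <<'E'
from bench import r
from h import *
import pickle
S={n:r.snapshot(n) for n in("side","top")}
pickle.dump(S,open("s6.pkl","wb"))
cv2.imwrite("pics/s6.png",S["side"]["image"]);cv2.imwrite("pics/t6.png",S["top"]["image"])
E
```

```text
t 15.35 pos [486.5 -45.8 176.3] rot [-1.7991e+02 -1.0000e-02  1.0489e+02] F [ 0.2  0.4 -0.3] gap 85.2 j6 -26.3
turn total [-0.0015 -0.0002  0.0207] rows 1 each [-0.0015 -0.0002  0.0207]
shift now-frame 3 x [-0.0118 -0.0049  0.0288] | final-frame [-0.0119 -0.0047  0.0288] total 94.4
```

View pics/s6.png

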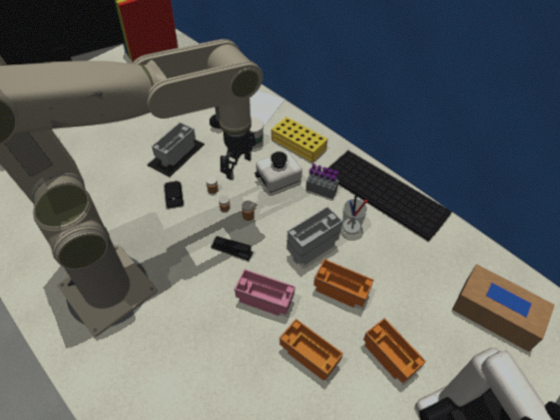

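View pics/t6.png

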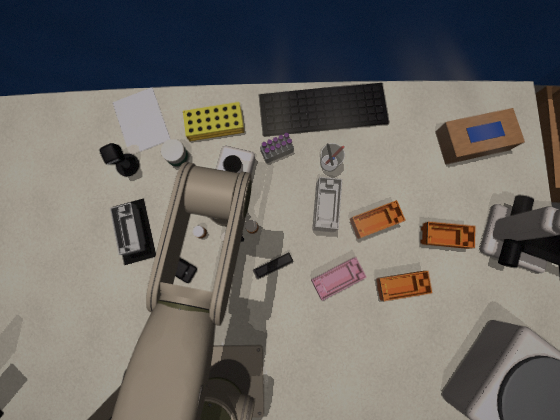

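Run:
```python
import pickle
from ov import *
S=pickle.load(open("s6.pkl","rb"))
P=[rectp(476,307,88,13.77,150,68),rectp(477,307.5,4,13.74,200,110)]
for n,o in(("side",(145,115)),("top",(105,190))):
    s=S[n]; overlay(cam(s),np.clip(s["image"]*1.8,0,255).astype(np.uint8),o,60,75,7,P,f"pics/{n}6.png")
cv2.imwrite("pics/6.png",cv2.hconcat([cv2.imread(f"pics/{n}6.png")[:525,:400] for n in("side","top")]))
overlay(cam(S["side"]),S["side"]["image"],(195,170),75,55,10,[circ(481.3,-83.8,60,38),circ(481.3,-83.8,0,40),circ(468,84,52,36),circ(449,-2.6,44,34)],"pics/6b.png")
```

```text
(no output)
```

View pics/6.png

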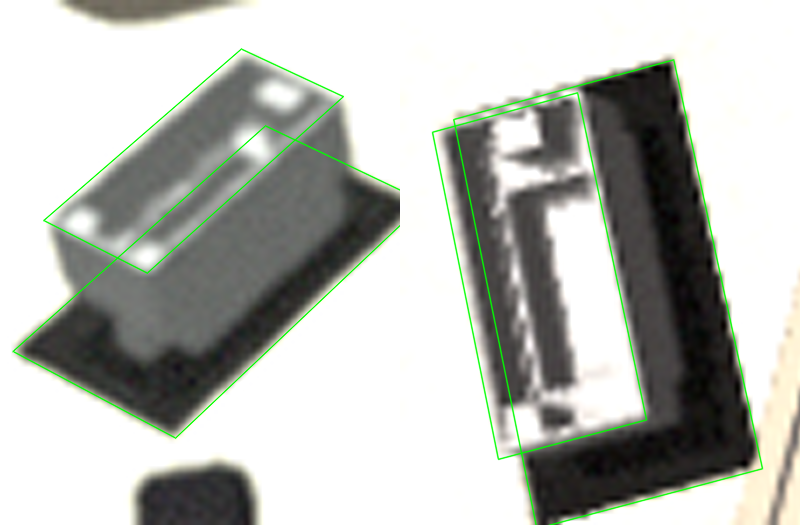

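View pics/6b.png

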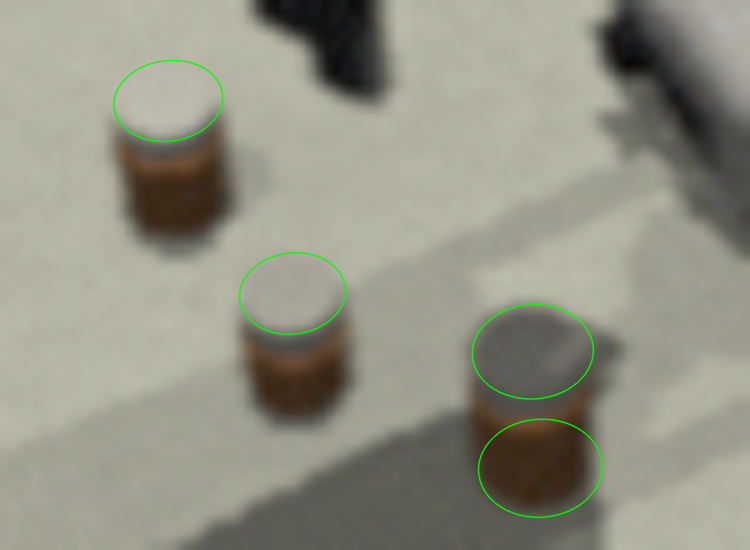

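carry_out(
  increments=[
    [[-0.01,-0.004,0.01],[0,0,0.01],0],
    [[-0.012,-0.005,0.02],[0,0,0.01],0],
    [[-0.01,-0.004,0.02],[0,0,0],0],
    [[-0.004,-0.001,0.015],[0,0,0],0],
    [[0,0,0.005],[0,0,0],0],
    [[0,0,0],[0,0,0],0],
    [[0,0,0],[0,0,0],0],
  ],
)

```text
time: 16.15
tool_pos: [481.4, -79.2, 101.4]
tcp_rot: [-179.9, -0.1, 104.2]
ft_force: [-0.8, 0.1, 0.6]
finger_gap: 85.5
```

```bash
python3 pl.py 481 -83.5 60 103.7 45
```

```text
t 16.15 pos [481.4 -79.2 101.4] rot [-1.7989e+02 -1.1000e-01  1.0423e+02] F [-0.8  0.1  0.6] gap 85.5 j6 -29.6
turn total [-0.0019 -0.002   0.0093] rows 1 each [-0.0019 -0.002   0.0093]
shift now-frame 1 x [-0.0042 -0.0013  0.0414] | final-frame [-0.0041 -0.0014  0.0414] total 41.6
```

carry_out(
  increments=[
    [[-0.004,-0.001,0],[0,-0.002,0.009],0],
    [[0,0,0.015],[0,0,0],0],
    [[0,0,0.02],[0,0,0],0],
    [[0,0,0.02],[0,0,0],0],
    [[0,0,0.01],[0,0,0],0],
    [[0,0,0],[0,0,0],0],
    [[0,0,0],[0,0,0],0],
  ],
)

```text
time: 16.85
tool_pos: [484.4, -83.5, 35.6]
tcp_rot: [179.7, 0.2, 103.8]
ft_force: [-0.2, -0.6, 0.7]
finger_gap: 85.5
```

```bash
python3 pl.py 481 -83.5 14 103.7 45
```

```text
t 16.85 pos [484.4 -83.5  35.6] rot [179.75   0.21 103.75] F [-0.2 -0.6  0.7] gap 85.5 j6 -29.4
turn total [0.0044 0.0036 0.0009] rows 1 each [0.0044 0.0036 0.0009]
shift now-frame 1 x [ 0.0009 -0.0034  0.0216] | final-frame [ 0.0008 -0.0033  0.0216] total 21.9
```

carry_out(
  increments=[
    [[0.001,-0.004,0.006],[0.004,0.003,0],0],
    [[0,0,0.007],[0,0,0],0],
    [[0,0,0.005],[0,0,0],0],
    [[0,0,0.001],[0,0,0],0],
    [[0,0,0],[0,0,0],0],
  ],
)

```text
time: 17.35
tool_pos: [481.8, -84.0, 17.3]
tcp_rot: [179.8, 0.1, 103.7]
ft_force: [-0.4, 0.7, -0.3]
finger_gap: 85.0
```

```bash
python3 pl.py 481 -83.5 14 103.7 45
python3 - <<'E'
from bench import r
from h import *
s=r.snapshot("side"); crop(np.clip(s["image"]*1.6,0,255).astype(np.uint8),215,170,70,60,8,"pics/s7.png")
E
```

```text
t 17.35 pos [481.8 -84.   17.3] rot [1.7980e+02 1.3000e-01 1.0375e+02] F [-0.4  0.7 -0.3] gap 85.0 j6 -29.6
turn total [0.0035 0.0023 0.0009] rows 1 each [0.0035 0.0023 0.0009]
shift now-frame 1 x [ 0.0007 -0.0007  0.0033] | final-frame [ 0.0007 -0.0007  0.0033] total 3.5
```

View pics/s7.png

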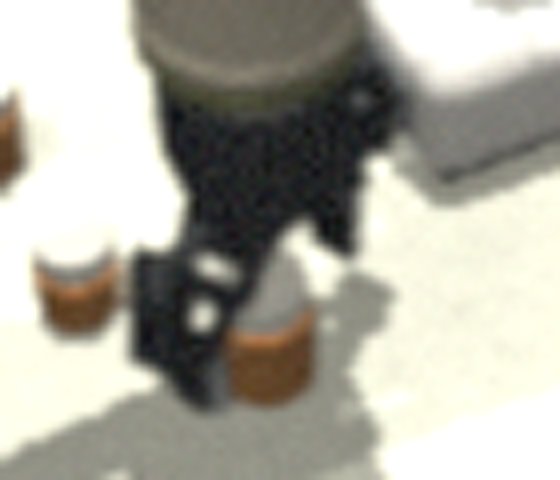

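carry_out(
  increments=[
    [[0.0005,-0.0005,0.004],[0.003,0.002,0],0],
    [[0,0,0],[0,0,0],0],
    [[0,0,0],[0,0,0],0.65],
    [[0,0,0],[0,0,0],0.65],
    [[0,0,0],[0,0,0],0.65],
    [[0,0,0],[0,0,0],0.65],
    [[0,0,0],[0,0,0],0.65],
    [[0,0,0],[0,0,0],0.65],
    [[0,0,0],[0,0,0],0.65],
    [[0,0,0],[0,0,0],0.65],
  ],
  newtons=40,
)

```text
time: 18.4
tool_pos: [482.0, -83.8, 13.9]
tcp_rot: [179.9, 0.1, 103.8]
ft_force: [0.6, -0.7, -0.1]
finger_gap: 39.1
```

```bash
python3 pl.py 481 -83.5 180 103.7 45
```

```text
t 18.4 pos [482.  -83.8  13.9] rot [1.7991e+02 5.0000e-02 1.0375e+02] F [ 0.6 -0.7 -0.1] gap 39.1 j6 -29.6
turn total [0.0016 0.0009 0.0009] rows 1 each [0.0016 0.0009 0.0009]
shift now-frame 4 x [ 0.0001 -0.0001 -0.0415] | final-frame [ 0.0001 -0.0002 -0.0415] total 166.1
```

carry_out(
  increments=[
    [[0,0,-0.01],[0,0,0],0.65],
    [[0,0,-0.02],[0,0,0],0.65],
    [[0,0,-0.03],[0,0,0],0.65],
    [[0,0,-0.03],[0,0,0],0.65],
    [[0,0,-0.03],[0,0,0],0.65],
    [[0,0,-0.02],[0,0,0],0.65],
    [[0,0,-0.01],[0,0,0],0.65],
    [[0,0,0],[0,0,0],0.65],
  ],
)

```text
time: 19.2
tool_pos: [480.0, -83.2, 172.4]
tcp_rot: [-180.0, -0.0, 103.8]
ft_force: [0.4, -0.1, -0.9]
finger_gap: 39.0
```

```bash
python3 pl.py 669 -29 165 103.7 40
```

```text
t 19.2 pos [480.  -83.2 172.4] rot [-1.7999e+02 -1.0000e-02  1.0375e+02] F [ 0.4 -0.1 -0.9] gap 39.0 j6 -29.6
turn total [-0.0002 -0.0002  0.0009] rows 1 each [-0.0002 -0.0002  0.0009]
shift now-frame 5 x [0.0016 0.0393 0.0015] | final-frame [0.0016 0.0393 0.0015] total 196.7
```

Bottle held (−0.9 N). Bottle's base is ~158 high; go over the mixer.

carry_out(
  increments=[
    [[0.001,0.025,0],[0,0,0],0.65],
    [[0.002,0.04,0],[0,0,0],0.65],
    [[0.002,0.04,0],[0,0,0],0.65],
    [[0.002,0.03,0],[0,0,0],0.65],
    [[0.001,0.02,0],[0,0,0],0.65],
    [[0,0.01,0],[0,0,0],0.65],
    [[0,0.005,0],[0,0,0],0.65],
    [[0,0,0],[0,0,0],0.65],
    [[0,0,0],[0,0,0],0.65],
  ],
)

```text
time: 20.1
tool_pos: [642.8, -32.5, 158.0]
tcp_rot: [-179.1, -0.3, 103.7]
ft_force: [-0.2, -1.2, 0.1]
finger_gap: 38.9
```

```bash
python3 pl.py 669 -29 135 103.7 40
```

```text
t 20.1 pos [642.8 -32.5 158. ] rot [-179.06   -0.35  103.68] F [-0.2 -1.2  0.1] gap 38.9 j6 -21.1
turn total [-0.0163 -0.0061 -0.0003] rows 1 each [-0.0163 -0.0061 -0.0003]
shift now-frame 1 x [-0.0029  0.0267  0.0226] | final-frame [-0.0028  0.0263  0.023 ] total 35.0
```

carry_out(
  increments=[
    [[-0.001,0.01,0],[-0.006,-0.003,0],0.65],
    [[-0.001,0.01,0.002],[-0.006,-0.003,0],0.65],
    [[0,0.005,0.003],[-0.003,0,0],0.65],
    [[0,0,0],[0,0,0],0.65],
    [[0,0,0],[0,0,0],0.65],
  ],
)

```text
time: 20.6
tool_pos: [668.6, -29.0, 152.4]
tcp_rot: [180.0, 0.0, 103.6]
ft_force: [0.2, 0.8, -0.4]
finger_gap: 39.1
```

```bash
python3 pl.py 669 -29 125 103.7 40
python3 - <<'E'
from bench import r
from h import *
b=[]
for n,o in(("side",(245,120)),("top",(200,130))):
    s=r.snapshot(n); b.append(cv2.resize(np.clip(s["image"]*1.5,0,255).astype(np.uint8)[o[1]:o[1]+70,o[0]:o[0]+70],(400,400),interpolation=cv2.INTER_CUBIC))
cv2.imwrite("pics/8.png",cv2.hconcat(b))
E
```

```text
t 20.6 pos [668.6 -29.  152.4] rot [1.8000e+02 3.0000e-02 1.0361e+02] F [ 0.2  0.8 -0.4] gap 39.1 j6 -20.5
turn total [ 0.      0.0006 -0.0015] rows 1 each [ 0.      0.0006 -0.0015]
shift now-frame 1 x [-0.      0.0004  0.0274] | final-frame [-0.0001  0.0004  0.0274] total 27.4
```

View pics/8.png

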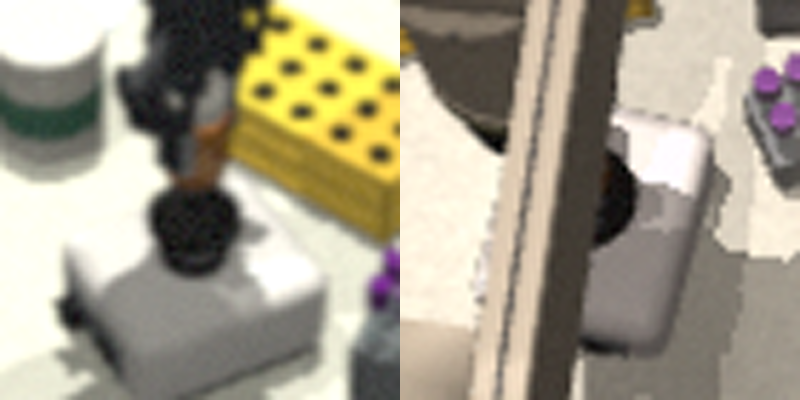

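carry_out(
  increments=[
    [[0,0,0.008],[0,0,0],0.65],
    [[0,0,0.008],[0,0,0],0.65],
    [[0,0,0.008],[0,0,0],0.65],
    [[0,0,0.002],[0,0,0],0.65],
    [[0,0,0],[0,0,0],0.65],
    [[0,0,0],[0,0,0],0.65],
  ],
  newtons=60,
)

```text
time: 21.3
tool_pos: [667.3, -29.1, 123.1]
tcp_rot: [-179.9, -0.0, 103.6]
ft_force: [0.1, 0.2, -1.1]
finger_gap: 38.9
```

```bash
python3 pl.py 669 -29 116 103.7 40
```

```text
t 21.3 pos [667.3 -29.1 123.1] rot [-179.9   -0.   103.6] F [ 0.1  0.2 -1.1] gap 38.9 j6 -20.5
turn total [-0.0018 -0.0001 -0.0017] rows 1 each [-0.0018 -0.0001 -0.0017]
shift now-frame 1 x [-0.0003  0.0017  0.0071] | final-frame [-0.0003  0.0017  0.0071] total 7.3
```

carry_out(
  increments=[
    [[0,0.0015,0.003],[-0.001,0,0],0.65],
    [[0,0,0.003],[0,0,0],0.65],
    [[0,0,0.003],[0,0,0],0.65],
    [[0,0,0.003],[0,0,0],0.65],
  ],
)

```text
time: 21.7
tool_pos: [669.7, -28.8, 112.2]
tcp_rot: [179.9, 0.0, 103.6]
ft_force: [-2.6, 0.1, 4.1]
finger_gap: 38.4
```

```bash
python3 pl.py 669 -29 106 103.7 40
```

```text
t 21.7 pos [669.7 -28.8 112.2] rot [1.7992e+02 4.0000e-02 1.0360e+02] F [-2.6  0.1  4.1] gap 38.4 j6 -20.4
turn total [ 0.0013  0.0008 -0.0017] rows 1 each [ 0.0013  0.0008 -0.0017]
shift now-frame 1 x [ 0.     -0.0008  0.0062] | final-frame [ 0.     -0.0008  0.0062] total 6.2
```

carry_out(
  increments=[
    [[0,-0.0005,0.003],[0,0,0],0.65],
    [[0,0,0.003],[0,0,0],0.65],
    [[0,0,0.002],[0,0,0],0.65],
  ],
)

```text
time: 22.0
tool_pos: [669.7, -28.9, 105.9]
tcp_rot: [179.8, 0.1, 103.6]
ft_force: [-6.0, 0.2, 17.5]
finger_gap: 38.7
```

```bash
python3 pl.py 669 -29 106 103.7 40
```

```text
t 22.0 pos [669.7 -28.9 105.9] rot [1.7984e+02 7.0000e-02 1.0361e+02] F [-6.   0.2 17.5] gap 38.7 j6 -20.5
turn total [ 0.0028  0.0012 -0.0015] rows 1 each [ 0.0028  0.0012 -0.0015]
shift now-frame 1 x [ 0.     -0.0007 -0.0001] | final-frame [ 0.     -0.0007 -0.0001] total 0.7
```

carry_out(
  increments=[
    [[0,0,0.002],[0,0,0],0.65],
    [[0,0,0.002],[0,0,0],0.65],
    [[0,0,0.002],[0,0,0],0.65],
    [[0,0,0.002],[0,0,0],0.65],
  ],
)

```text
time: 22.4
tool_pos: [669.8, -28.9, 105.9]
tcp_rot: [179.8, 0.1, 103.6]
ft_force: [-8.1, 1.5, 14.0]
finger_gap: 38.4
```

```bash
python3 pl.py 669 -29 106 103.7 40
```

```text
t 22.4 pos [669.8 -28.9 105.9] rot [1.7978e+02 1.3000e-01 1.0364e+02] F [-8.1  1.5 14. ] gap 38.4 j6 -20.5
turn total [ 0.0039  0.0022 -0.0011] rows 1 each [ 0.0039  0.0022 -0.0011]
shift now-frame 1 x [ 0.0001 -0.0008 -0.0001] | final-frame [ 0.0001 -0.0008 -0.0001] total 0.8
```

carry_out(
  increments=[
    [[0,-0.0005,0.002],[0.001,0,0],0.65],
    [[0,-0.0005,0.002],[0.001,0,0],0.65],
    [[0,-0.0005,0.002],[0,0,0],0.65],
    [[0,0,0.002],[0,0,0],0.65],
    [[0,0,0.002],[0,0,0],0.65],
    [[0,0,0.002],[0,0,0],0.65],
    [[0,0,0.002],[0,0,0],0.65],
    [[0,0,0.002],[0,0,0],0.65],
    [[0,0,0.002],[0,0,0],0.65],
  ],
)

```text
time: 23.3
tool_pos: [669.7, -28.9, 106.0]
tcp_rot: [179.5, 0.3, 103.7]
ft_force: [-8.2, 1.1, 14.6]
finger_gap: 38.7
```

```bash
python3 pl.py 669 -29 106 103.7 40
python3 - <<'E'
from bench import r
from h import *
s=r.snapshot("side"); crop(np.clip(s["image"]*1.6,0,255).astype(np.uint8),245,120,70,70,8,"pics/s9.png")
E
```

```text
t 23.3 pos [669.7 -28.9 106. ] rot [179.54   0.27 103.68] F [-8.2  1.1 14.6] gap 38.7 j6 -20.5
turn total [ 0.008   0.0047 -0.0003] rows 1 each [ 0.008   0.0047 -0.0003]
shift now-frame 1 x [ 0.0001 -0.0007 -0.    ] | final-frame [ 0.0001 -0.0007 -0.    ] total 0.7
```

View pics/s9.png

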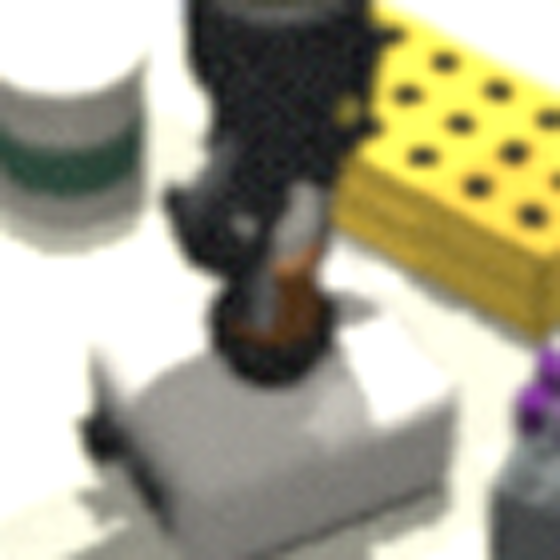

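carry_out(
  increments=[
    [[0,0,0.002],[0.003,0.002,0],0.65],
    [[0,0,0.002],[0.002,0,0],0.65],
    [[0,0,0.002],[0,0,0],0.65],
    [[0,0,-0.005],[0.003,0.002,0],0.65],
    [[0,0,-0.01],[0,0,0],0.65],
    [[0,0,-0.02],[0,0,0],0.65],
    [[0,0,-0.02],[0,0,0],0.65],
    [[0,0,-0.01],[0,0,0],0.65],
    [[0,0,0],[0,0,0],0.65],
  ],
)

```text
time: 24.25
tool_pos: [669.8, -28.9, 173.6]
tcp_rot: [179.9, 0.1, 103.7]
ft_force: [0.5, -0.2, 0.2]
finger_gap: 38.3
```

```bash
python3 pl.py 476 307 170 103.77 45
```

```text
t 24.25 pos [669.8 -28.9 173.6] rot [1.7989e+02 1.1000e-01 1.0369e+02] F [ 0.5 -0.2  0.2] gap 38.3 j6 -20.5
turn total [ 0.0019  0.0019 -0.0014] rows 1 each [ 0.0019  0.0019 -0.0014]
shift now-frame 9 x [ 0.0414 -0.0121  0.0003] | final-frame [ 0.0414 -0.012   0.0004] total 387.9
```

carry_out(
  increments=[
    [[0.02,-0.006,0],[0,0,0],0.65],
    [[0.035,-0.01,-0.001],[0,0,0],0.65],
    [[0.041,-0.012,-0.001],[0,0,0],0.65],
    [[0.041,-0.012,-0.001],[0,0,0],0.65],
    [[0.041,-0.012,-0.001],[0,0,0],0.65],
    [[0.041,-0.012,-0.001],[0,0,0],0.65],
    [[0.041,-0.012,-0.001],[0,0,0],0.65],
    [[0.035,-0.01,-0.001],[0,0,0],0.65],
    [[0.025,-0.008,0],[0,0,0],0.65],
    [[0.015,-0.004,0],[0,0,0],0.65],
    [[0.005,0,0],[0,0,0],0.65],
    [[0,0,0],[0,0,0],0.65],
  ],
)

```text
time: 25.45
tool_pos: [482.5, 286.8, 165.8]
tcp_rot: [-179.4, 0.2, 103.5]
ft_force: [0.9, -0.2, -0.8]
finger_gap: 38.3
```

```bash
python3 pl.py 476 307 140 103.77 45
```

```text
t 25.45 pos [482.5 286.8 165.8] rot [-1.7938e+02  1.5000e-01  1.0355e+02] F [ 0.9 -0.2 -0.8] gap 38.3 j6 12.0
turn total [-0.0108  0.0027 -0.0039] rows 1 each [-0.0108  0.0027 -0.0039]
shift now-frame 1 x [ 0.0213 -0.0013  0.0257] | final-frame [ 0.0212 -0.0015  0.0258] total 33.4
```

carry_out(
  increments=[
    [[0.009,-0.001,0],[-0.004,0.001,-0.004],0.65],
    [[0.008,0,0.008],[-0.004,0.001,0],0.65],
    [[0.003,0,0.01],[-0.002,0,0],0.65],
    [[0,0,0.003],[0,0,0],0.65],
    [[0,0,0],[0,0,0],0.65],
    [[0,0,0],[0,0,0],0.65],
  ],
)

```text
time: 26.05
tool_pos: [477.4, 304.2, 140.6]
tcp_rot: [-179.9, 0.1, 103.6]
ft_force: [-0.3, 0.4, -0.7]
finger_gap: 38.3
```

```bash
python3 pl.py 476 307 60 103.77 45
python3 - <<'E'
from bench import r
from h import *
b=[]
for n,o in(("side",(130,90)),("top",(100,180))):
    s=r.snapshot(n); b.append(cv2.resize(np.clip(s["image"]*1.5,0,255).astype(np.uint8)[o[1]:o[1]+80,o[0]:o[0]+80],(400,400),interpolation=cv2.INTER_CUBIC))
cv2.imwrite("pics/10.png",cv2.hconcat(b))
E
```

```text
t 26.05 pos [477.4 304.2 140.6] rot [-1.7985e+02  1.2000e-01  1.0357e+02] F [-0.3  0.4 -0.7] gap 38.3 j6 13.8
turn total [-0.0026  0.002  -0.0034] rows 1 each [-0.0026  0.002  -0.0034]
shift now-frame 2 x [ 0.0016 -0.0002  0.0403] | final-frame [ 0.0015 -0.0003  0.0403] total 80.7
```

View pics/10.png

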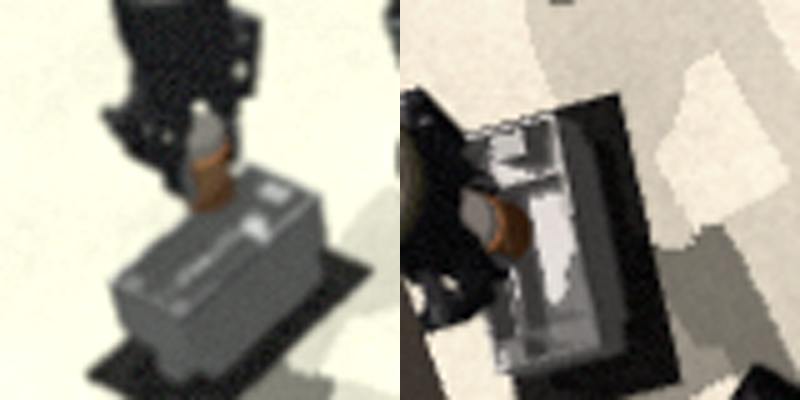

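carry_out(
  increments=[
    [[0.003,0,0],[-0.002,0.002,-0.003],0.65],
    [[0,0,0.01],[0,0,0],0.65],
    [[0,0,0.015],[0,0,0],0.65],
    [[0,0,0.015],[0,0,0],0.65],
    [[0,0,0.01],[0,0,0],0.65],
    [[0,0,0],[0,0,0],0.65],
    [[0,0,0],[0,0,0],0.65],
  ],
)

```text
time: 26.85
tool_pos: [476.4, 306.8, 85.6]
tcp_rot: [-179.9, 0.0, 103.7]
ft_force: [-1.2, -0.3, -0.6]
finger_gap: 38.3
```

```bash
python3 pl.py 476 307 60 103.77 45
```

```text
t 26.85 pos [476.4 306.8  85.6] rot [-179.94    0.    103.74] F [-1.2 -0.3 -0.6] gap 38.3 j6 13.9
turn total [-0.001   0.0001 -0.0006] rows 1 each [-0.001   0.0001 -0.0006]
shift now-frame 1 x [ 0.0003 -0.0003  0.0256] | final-frame [ 0.0003 -0.0003  0.0256] total 25.6
```

carry_out(
  increments=[
    [[0,0,0.01],[0,0,0],0.65],
    [[0,0,0.01],[0,0,0],0.65],
    [[0,0,0.01],[0,0,0],0.65],
    [[0,0,0.008],[0,0,0],0.65],
    [[0,0,0],[0,0,0],0.65],
    [[0,0,0],[0,0,0],0.65],
  ],
)

```text
time: 27.45
tool_pos: [476.7, 307.0, 44.6]
tcp_rot: [-180.0, -0.0, 103.7]
ft_force: [0.4, -0.4, -0.6]
finger_gap: 38.4
```

```bash
python3 pl.py 476 307 24 103.77 45
```

```text
t 27.45 pos [476.7 307.   44.6] rot [-1.7998e+02 -1.0000e-02  1.0373e+02] F [ 0.4 -0.4 -0.6] gap 38.4 j6 13.9
turn total [-0.0003 -0.0001 -0.0006] rows 1 each [-0.0003 -0.0001 -0.0006]
shift now-frame 1 x [ 0.0002 -0.0007  0.0206] | final-frame [ 0.0002 -0.0007  0.0206] total 20.7
```

carry_out(
  increments=[
    [[0,0,0.005],[0,0,0],0.65],
    [[0,-0.0005,0.007],[0,0,0],0.65],
    [[0,0,0.005],[0,0,0],0.65],
    [[0,0,0.002],[0,0,0],0.65],
    [[0,0,0],[0,0,0],0.65],
  ],
)

```text
time: 27.95
tool_pos: [476.8, 307.2, 24.8]
tcp_rot: [179.9, -0.0, 103.7]
ft_force: [0.2, -1.0, -0.8]
finger_gap: 38.4
```

```bash
python3 pl.py 476 307 21 103.77 45
```

```text
t 27.95 pos [476.8 307.2  24.8] rot [ 1.7993e+02 -3.0000e-02  1.0374e+02] F [ 0.2 -1.  -0.8] gap 38.4 j6 13.9
turn total [ 0.0012 -0.0005 -0.0005] rows 1 each [ 0.0012 -0.0005 -0.0005]
shift now-frame 1 x [-0.     -0.0008  0.0038] | final-frame [-0.     -0.0008  0.0038] total 3.9
```

carry_out(
  increments=[
    [[0,0,0.003],[0,0,0],0.65],
    [[0,0,0.002],[0,0,0],0.65],
    [[0,0,0],[0,0,0],0.65],
    [[0,0,0],[0,0,0],0.65],
  ],
)

```text
time: 28.35
tool_pos: [477.5, 307.6, 21.4]
tcp_rot: [179.9, -0.0, 103.7]
ft_force: [-0.2, 1.1, -0.4]
finger_gap: 38.5
```

```bash
python3 pl.py 476 307 21 103.77 45
```

```text
t 28.35 pos [477.5 307.6  21.4] rot [ 1.7987e+02 -4.0000e-02  1.0374e+02] F [-0.2  1.1 -0.4] gap 38.5 j6 13.9
turn total [ 0.0023 -0.0007 -0.0005] rows 1 each [ 0.0023 -0.0007 -0.0005]
shift now-frame 1 x [-0.0002 -0.0016  0.0004] | final-frame [-0.0002 -0.0016  0.0004] total 1.6
```

carry_out(
  increments=[
    [[0,0,0],[0,0,0],0.4],
    [[0,0,0],[0,0,0],0.4],
    [[0,0,0],[0,0,0],0.4],
    [[0,0,0],[0,0,0],0.4],
    [[0,0,-0.005],[0,0,0],0.4],
    [[0,0,-0.01],[0,0,0],0.4],
    [[0,0,-0.02],[0,0,0],0.4],
    [[0,0,-0.03],[0,0,0],0.4],
    [[0,0,-0.03],[0,0,0],0.4],
    [[0,0,-0.03],[0,0,0],0],
    [[0,0,-0.02],[0,0,0],0],
    [[0,0,0],[0,0,0],0],
  ],
)

```text
time: 29.55
tool_pos: [477.8, 307.7, 177.2]
tcp_rot: [179.7, -0.1, 103.7]
ft_force: [0.7, 0.9, 0.8]
finger_gap: 85.3
```

```bash
python3 pl.py 534.3 -316.5 240 -6.5 45
python3 - <<'E'
from bench import r
from h import *
b=[]
for n,o in(("side",(130,90)),("top",(100,180))):
    s=r.snapshot(n); b.append(cv2.resize(np.clip(s["image"]*1.5,0,255).astype(np.uint8)[o[1]:o[1]+80,o[0]:o[0]+80],(400,400),interpolation=cv2.INTER_CUBIC))
cv2.imwrite("pics/11.png",cv2.hconcat(b))
E
```

```text
t 29.55 pos [477.8 307.7 177.2] rot [ 1.7966e+02 -1.0000e-01  1.0373e+02] F [0.7 0.9 0.8] gap 85.3 j6 13.9
turn total [ 0.0023 -0.0068  1.9239] rows 13 each [ 0.0002 -0.0005  0.148 ]
shift now-frame 14 x [-0.0443 -0.0066 -0.0046] | final-frame [ 0.0091  0.0438 -0.0045] total 629.9
```

View pics/11.png

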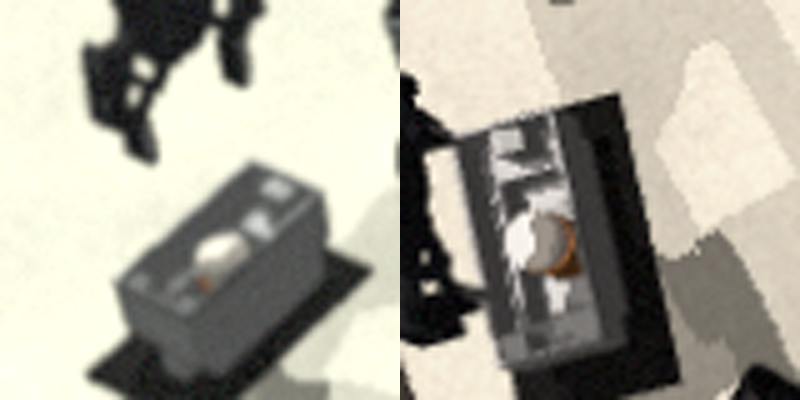

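carry_out(
  increments=[
    [[0,0,-0.01],[0,0,-0.135],0],
    [[0,0,-0.01],[0,0,-0.135],0],
    [[0,0,-0.01],[0,0,-0.135],0],
    [[0,0,-0.01],[0,0,-0.135],0],
    [[0,0,-0.01],[0,0,-0.135],0],
    [[0,0,-0.005],[0,0,-0.135],0],
    [[0,0,0],[0,0,-0.135],0],
    [[0,0,0],[0,0,-0.135],0],
    [[0,0,0],[0,0,-0.1],0],
    [[0,0,0],[0,0,0],0],
  ],
)

```text
time: 30.65
tool_pos: [468.2, 302.4, 210.8]
tcp_rot: [-179.1, -1.3, 174.1]
ft_force: [0.2, -0.3, -0.1]
finger_gap: 85.4
```

```bash
python3 pl.py 534.3 -316.5 220 173.5 45
```

```text
t 30.65 pos [468.2 302.4 210.8] rot [-179.12   -1.34  174.05] F [ 0.2 -0.3 -0.1] gap 85.4 j6 -56.5
turn total [-0.0155 -0.0233  0.0098] rows 1 each [-0.0155 -0.0233  0.0098]
shift now-frame 14 x [-0.0093 -0.0435 -0.0002] | final-frame [-0.0097 -0.0434 -0.0007] total 622.5
```

carry_out(
  increments=[
    [[-0.005,-0.02,0],[-0.005,-0.008,0.004],0],
    [[-0.008,-0.035,-0.001],[-0.005,-0.008,0.004],0],
    [[-0.0097,-0.0435,-0.0015],[-0.005,-0.007,0],0],
    [[-0.0097,-0.0435,-0.0015],[0,0,0],0],
    [[-0.0097,-0.0435,-0.0015],[0,0,0],0],
    [[-0.0097,-0.0435,-0.0015],[0,0,0],0],
    [[-0.0097,-0.0435,-0.0015],[0,0,0],0],
    [[-0.0097,-0.0435,-0.0015],[0,0,0],0],
    [[-0.0097,-0.0435,-0.0015],[0,0,0],0],
    [[-0.0097,-0.0435,-0.0015],[0,0,0],0],
    [[-0.0097,-0.0435,-0.0015],[0,0,0],0],
    [[-0.0097,-0.0435,-0.0015],[0,0,0],0],
  ],
)

```text
time: 31.85
tool_pos: [507.1, -210.9, 212.0]
tcp_rot: [-179.9, -1.2, 171.7]
ft_force: [0.5, -0.2, 0.2]
finger_gap: 85.4
```

```bash
python3 pl.py 534.3 -316.5 200 173.5 45
```

```text
t 31.85 pos [ 507.1 -210.9  212. ] rot [-179.88   -1.16  171.69] F [ 0.5 -0.2  0.2] gap 85.4 j6 -109.2
turn total [-0.0018 -0.0203 -0.0315] rows 1 each [-0.0018 -0.0203 -0.0315]
shift now-frame 3 x [-0.0141 -0.0335  0.0038] | final-frame [-0.013 -0.034  0.004] total 109.7
```

carry_out(
  increments=[
    [[-0.014,-0.033,0],[0,-0.01,-0.015],0],
    [[-0.01,-0.025,0],[0,-0.01,-0.015],0],
    [[-0.006,-0.015,0],[0,0,0],0],
    [[-0.003,-0.005,0],[0,0,0],0],
    [[0,0,0],[0,0,0],0],
    [[0,0,0],[0,0,0],0],
  ],
)

```text
time: 32.45
tool_pos: [525.4, -300.4, 203.7]
tcp_rot: [179.9, -0.6, 172.1]
ft_force: [0.3, -0.1, -0.0]
finger_gap: 85.5
```

```bash
python3 pl.py 534.3 -316.5 180 173.5 45
```

```text
t 32.45 pos [ 525.4 -300.4  203.7] rot [179.89  -0.56 172.05] F [ 0.3 -0.1 -0. ] gap 85.5 j6 -116.6
turn total [ 0.0021 -0.0098 -0.0253] rows 1 each [ 0.0021 -0.0098 -0.0253]
shift now-frame 1 x [-0.0113 -0.0148  0.0236] | final-frame [-0.0107 -0.015   0.0237] total 30.1
```

carry_out(
  increments=[
    [[-0.006,-0.008,0.005],[0.001,-0.005,-0.013],0],
    [[-0.004,-0.006,0.01],[0.001,-0.005,-0.012],0],
    [[0,0,0.01],[0,0,0],0],
    [[0,0,0],[0,0,0],0],
    [[0,0,0],[0,0,0],0],
  ],
)

```text
time: 32.95
tool_pos: [534.1, -313.4, 175.5]
tcp_rot: [179.9, -0.0, 173.7]
ft_force: [0.7, -0.6, 0.4]
finger_gap: 85.4
```

```bash
python3 pl.py 534.3 -316.5 120 173.5 45
python3 - <<'E'
from bench import r
from ov import *
b=[]
P=[rectp(534.3,-316.5,131,-6.5,150,68)]
for n,o in(("side",(270,170)),("top",(290,150))):
    s=r.snapshot(n); overlay(cam(s),np.clip(s["image"]*1.5,0,255).astype(np.uint8),o,80,80,5,P,f"pics/{n}12.png"); b.append(cv2.imread(f"pics/{n}12.png"))
cv2.imwrite("pics/12.png",cv2.hconcat(b))
E
```

```text
t 32.95 pos [ 534.1 -313.4  175.5] rot [ 1.7994e+02 -1.0000e-02  1.7375e+02] F [ 0.7 -0.6  0.4] gap 85.4 j6 -118.9
turn total [ 0.001  -0.0001  0.0044] rows 1 each [ 0.001  -0.0001  0.0044]
shift now-frame 2 x [-0.0003 -0.0016  0.0277] | final-frame [-0.0003 -0.0015  0.0277] total 55.5
```

View pics/12.png

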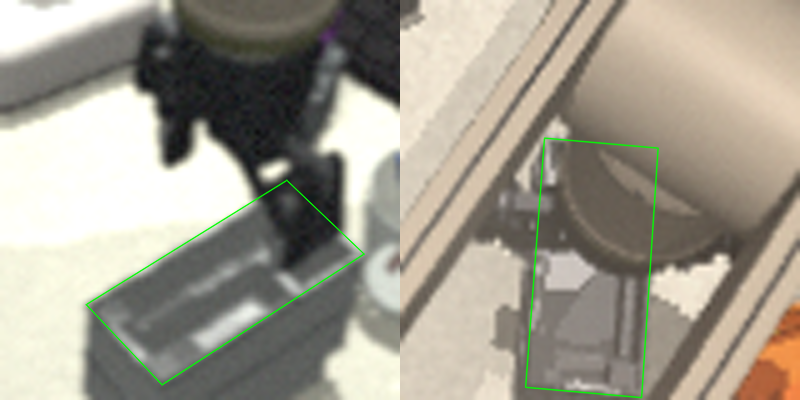

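carry_out(
  increments=[
    [[0,-0.003,0.01],[0,0,0.004],0],
    [[0,0,0.02],[0,0,0],0],
    [[0,0,0.02],[0,0,0],0],
    [[0,0,0.012],[0,0,0],0],
    [[0,0,0],[0,0,0],0],
    [[0,0,0],[0,0,0],0],
  ],
)

```text
time: 33.65
tool_pos: [534.8, -317.7, 112.4]
tcp_rot: [-179.9, 0.2, 173.5]
ft_force: [0.1, 1.1, 0.1]
finger_gap: 85.2
```

```bash
python3 pl.py 534.3 -316.5 86 173.5 45
```

```text
t 33.65 pos [ 534.8 -317.7  112.4] rot [-179.93    0.2   173.46] F [0.1 1.1 0.1] gap 85.2 j6 -118.9
turn total [-0.0012  0.0035 -0.0007] rows 1 each [-0.0012  0.0035 -0.0007]
shift now-frame 1 x [0.0007 0.0012 0.0264] | final-frame [0.0006 0.0012 0.0264] total 26.4
```

carry_out(
  increments=[
    [[0.0007,0.001,0.01],[-0.001,0.003,0],0],
    [[0,0,0.01],[0,0,0],0],
    [[0,0,0.004],[0,0,0],0],
    [[0,0,0],[0,0,0],0],
    [[0,0,0],[0,0,0],0],
  ],
)

```text
time: 34.15
tool_pos: [535.4, -317.5, 88.7]
tcp_rot: [-179.9, 0.2, 173.5]
ft_force: [0.7, -0.3, -1.2]
finger_gap: 85.5
```

```bash
python3 pl.py 534.3 -316.5 86 173.5 45
```

```text
t 34.15 pos [ 535.4 -317.5   88.7] rot [-179.9     0.19  173.45] F [ 0.7 -0.3 -1.2] gap 85.5 j6 -118.8
turn total [-0.0017  0.0032 -0.0008] rows 1 each [-0.0017  0.0032 -0.0008]
shift now-frame 1 x [0.0012 0.0008 0.0027] | final-frame [0.0012 0.0008 0.0027] total 3.1
```

carry_out(
  increments=[
    [[0.0015,0.001,0.0025],[-0.002,0.003,0],0],
    [[0,0,0],[0,0,0],0],
    [[0,0,0],[0,0,0],0.5],
    [[0,0,0],[0,0,0],0.5],
    [[0,0,0],[0,0,0],0.5],
    [[0,0,0],[0,0,0],0.5],
    [[0,0,0],[0,0,0],0.5],
    [[0,0,0],[0,0,0],0.5],
  ],
  newtons=40,
)

```text
time: 34.95
tool_pos: [534.4, -316.6, 87.1]
tcp_rot: [-180.0, 0.1, 173.5]
ft_force: [0.2, -1.3, -0.4]
finger_gap: 68.0
```

```bash
python3 pl.py 534.3 -316.5 86 173.5 45
```

```text
t 34.95 pos [ 534.4 -316.6   87.1] rot [-1.7998e+02  8.0000e-02  1.7345e+02] F [ 0.2 -1.3 -0.4] gap 68.0 j6 -118.8
turn total [-0.0004  0.0014 -0.0008] rows 1 each [-0.0004  0.0014 -0.0008]
shift now-frame 1 x [0.0002 0.0001 0.0011] | final-frame [0.0002 0.0001 0.0011] total 1.1
```

carry_out(
  increments=[
    [[0,0,-0.01],[0,0,0],0.5],
    [[0,0,-0.015],[0,0,0],0.5],
    [[0,0,-0.02],[0,0,0],0.5],
    [[0,0,-0.025],[0,0,0],0.5],
    [[0,0,-0.03],[0,0,0],0.5],
    [[0,0,-0.03],[0,0,0],0.5],
    [[0,0,-0.02],[0,0,0],0.5],
    [[0,0,-0.01],[0,0,0],0.5],
    [[0,0,-0.005],[0,0,0],0.5],
    [[0,0,0],[0,0,0],0.5],
  ],
)

```text
time: 35.95
tool_pos: [533.5, -315.8, 266.5]
tcp_rot: [-179.9, 0.2, 173.5]
ft_force: [0.1, 1.2, -2.1]
finger_gap: 67.1
```

```bash
python3 pl.py 476 307 270 13.77 45
python3 - <<'E'
from bench import r
from h import *
b=[]
for n,o in(("side",(250,130)),("top",(290,150))):
    s=r.snapshot(n); b.append(cv2.resize(np.clip(s["image"]*1.5,0,255).astype(np.uint8)[o[1]:o[1]+100,o[0]:o[0]+100],(400,400),interpolation=cv2.INTER_CUBIC))
cv2.imwrite("pics/13.png",cv2.hconcat(b))
E
```

```text
t 35.95 pos [ 533.5 -315.8  266.5] rot [-179.93    0.18  173.47] F [ 0.1  1.2 -2.1] gap 67.1 j6 -118.8
turn total [4.1000e-03 2.4000e-03 2.7873e+00] rows 19 each [2.000e-04 1.000e-04 1.467e-01]
shift now-frame 14 x [ 0.0091  0.0437 -0.0003] | final-frame [ 0.0066 -0.0442 -0.0002] total 625.4
```

View pics/13.png

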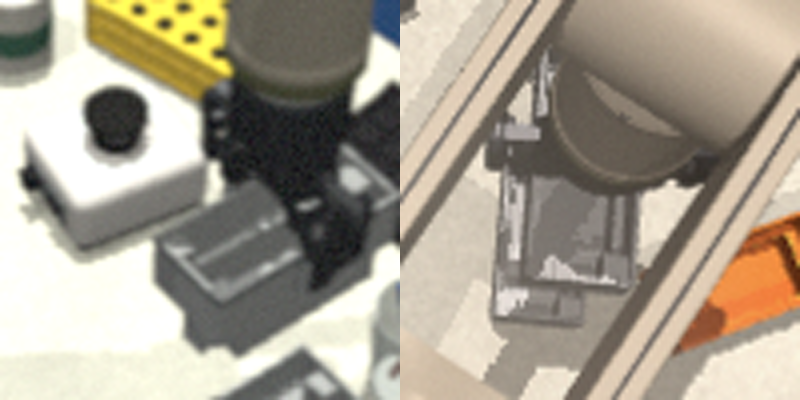

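carry_out(
  increments=[
    [[0,0,0],[0,0,0.1],0.5],
    [[0,0,0],[0,0,0.14],0.5],
    [[0,0,0],[0,0,0.14],0.5],
    [[0,0,0],[0,0,0.14],0.5],
    [[0,0,0],[0,0,0.14],0.5],
    [[0,0,0],[0,0,0.14],0.5],
    [[0,0,0],[0,0,0.14],0.5],
    [[0,0,0],[0,0,0.14],0.5],
    [[0,0,0],[0,0,0.14],0.5],
    [[0,0,0],[0,0,0.14],0.5],
    [[0,0,0],[0,0,0.14],0.5],
    [[0,0,0],[0,0,0.14],0.5],
  ],
)

```text
time: 37.25
tool_pos: [524.5, -309.5, 239.5]
tcp_rot: [-178.0, -0.8, 75.8]
ft_force: [0.4, -0.7, -1.4]
finger_gap: 67.5
```

```bash
python3 pl.py 476 307 270 13.77 45
```

```text
t 37.25 pos [ 524.5 -309.5  239.5] rot [-177.99   -0.8    75.79] F [ 0.4 -0.7 -1.4] gap 67.5 j6 -21.2
turn total [-0.0391  0.0063  1.0826] rows 8 each [-0.0049  0.0008  0.1353]
shift now-frame 14 x [ 0.0419 -0.0142 -0.0011] | final-frame [ 0.0071 -0.0436 -0.0022] total 619.1
```

carry_out(
  increments=[
    [[0,0,-0.004],[-0.008,0,0.135],0.5],
    [[0,0,-0.004],[-0.008,0,0.135],0.5],
    [[0,0,-0.004],[-0.006,0,0.135],0.5],
    [[0,0,-0.004],[-0.005,0,0.135],0.5],
    [[0,0,-0.004],[-0.005,0,0.135],0.5],
    [[0,0,-0.004],[-0.004,0,0.13],0.5],
    [[0,0,-0.004],[-0.003,0,0.11],0.5],
    [[0,0,-0.004],[0,0,0.07],0.5],
    [[0,0,-0.004],[0,0,0],0.5],
    [[0,0,0],[0,0,0],0.5],
  ],
)

```text
time: 38.25
tool_pos: [517.9, -305.0, 255.7]
tcp_rot: [-178.6, 1.2, 16.8]
ft_force: [-0.0, -0.3, -2.0]
finger_gap: 67.7
```

```bash
python3 pl.py 476 307 270 13.77 45
```

```text
t 38.25 pos [ 517.9 -305.   255.7] rot [-178.59    1.15   16.82] F [-0.  -0.3 -2. ] gap 67.7 j6 37.8
turn total [-0.0241  0.0207  0.053 ] rows 1 each [-0.0241  0.0207  0.053 ]
shift now-frame 14 x [ 0.0098 -0.0427 -0.0002] | final-frame [ 0.0075 -0.0432 -0.001 ] total 613.6
```

carry_out(
  increments=[
    [[0.004,-0.02,-0.001],[-0.008,0.007,0.018],0.5],
    [[0.006,-0.035,-0.002],[-0.008,0.007,0.018],0.5],
    [[0.0075,-0.043,-0.003],[-0.008,0.007,0.015],0.5],
    [[0.0075,-0.043,-0.003],[0,0.001,0],0.5],
    [[0.0075,-0.043,-0.003],[0,0.001,0],0.5],
    [[0.0075,-0.043,-0.003],[0,0.001,0],0.5],
    [[0.0075,-0.043,-0.003],[0,0.001,0],0.5],
    [[0.0075,-0.043,-0.003],[0,0.001,0],0.5],
    [[0.0075,-0.043,-0.003],[0,0.001,0],0.5],
    [[0.0075,-0.043,-0.003],[0,0,0],0.5],
    [[0.0075,-0.043,-0.003],[0,0,0],0.5],
  ],
)

```text
time: 39.35
tool_pos: [475.0, 153.1, 279.1]
tcp_rot: [-179.7, 0.1, 14.6]
ft_force: [1.0, -1.2, -1.6]
finger_gap: 67.6
```

```bash
python3 pl.py 476 307 250 13.77 45
```

```text
t 39.35 pos [475.  153.1 279.1] rot [-1.7971e+02  1.5000e-01  1.4600e+01] F [ 1.  -1.2 -1.6] gap 67.6 j6 87.2
turn total [-0.005   0.0026  0.0145] rows 1 each [-0.005   0.0026  0.0145]
shift now-frame 4 x [ 0.0099 -0.0371  0.0074] | final-frame [ 0.0094 -0.0373  0.0073] total 156.6
```

carry_out(
  increments=[
    [[0.0095,-0.038,0],[-0.002,0.001,0.005],0.5],
    [[0.0095,-0.035,0],[-0.002,0.001,0.005],0.5],
    [[0.007,-0.025,0],[0,0,0.004],0.5],
    [[0.004,-0.016,0],[0,0,0],0.5],
    [[0.002,-0.008,0],[0,0,0],0.5],
    [[0,-0.003,0],[0,0,0],0.5],
    [[0,0,0],[0,0,0],0.5],
    [[0,0,0],[0,0,0],0.5],
  ],
)

```text
time: 40.15
tool_pos: [470.6, 291.7, 275.1]
tcp_rot: [-180.0, 0.4, 14.9]
ft_force: [-0.1, -0.2, -2.7]
finger_gap: 67.7
```

```bash
python3 pl.py 476 307 200 13.77 45
```

```text
t 40.15 pos [470.6 291.7 275.1] rot [-179.97    0.37   14.94] F [-0.1 -0.2 -2.7] gap 67.7 j6 101.5
turn total [-0.0005  0.0064  0.0205] rows 1 each [-0.0005  0.0064  0.0205]
shift now-frame 2 x [ 0.0048 -0.0067  0.0375] | final-frame [ 0.0045 -0.0068  0.0376] total 76.9
```

carry_out(
  increments=[
    [[0.004,-0.007,0],[0,0.003,0.01],0.5],
    [[0.004,-0.006,0.01],[0,0.003,0.01],0.5],
    [[0.001,-0.001,0.02],[0,0,0],0.5],
    [[0,0,0.025],[0,0,0],0.5],
    [[0,0,0.02],[0,0,0],0.5],
    [[0,0,0.01],[0,0,0],0.5],
    [[0,0,0],[0,0,0],0.5],
    [[0,0,0],[0,0,0],0.5],
  ],
)

```text
time: 40.95
tool_pos: [478.3, 307.4, 185.8]
tcp_rot: [-179.9, -0.2, 13.3]
ft_force: [-0.1, 0.3, -1.8]
finger_gap: 67.6
```

```bash
python3 pl.py 476 307 140 13.77 45
```

```text
t 40.95 pos [478.3 307.4 185.8] rot [-179.95   -0.18   13.3 ] F [-0.1  0.3 -1.8] gap 67.6 j6 104.3
turn total [-0.0009 -0.0031 -0.0083] rows 1 each [-0.0009 -0.0031 -0.0083]
shift now-frame 2 x [-0.0013 -0.0001  0.0229] | final-frame [-0.0012 -0.0001  0.0229] total 45.9
```

carry_out(
  increments=[
    [[-0.002,0,0.01],[0,-0.003,-0.008],0.5],
    [[0,0,0.015],[0,0,0],0.5],
    [[0,0,0.012],[0,0,0],0.5],
    [[0,0,0.003],[0,0,0],0.5],
    [[0,0,0],[0,0,0],0.5],
    [[0,0,0],[0,0,0],0.5],
  ],
)

```text
time: 41.55
tool_pos: [477.6, 307.6, 144.7]
tcp_rot: [-179.9, -0.2, 13.8]
ft_force: [0.4, -0.4, -2.1]
finger_gap: 67.6
```

```bash
python3 pl.py 476 307 130 13.77 45
python3 - <<'E'
from bench import r
from ov import *
b=[]
P=[rectp(476,307,88,13.77,150,68),rectp(476,307,88+61,13.77,150,68)]
for n,o in(("side",(125,70)),("top",(90,175))):
    s=r.snapshot(n); overlay(cam(s),np.clip(s["image"]*1.6,0,255).astype(np.uint8),o,100,100,4,P,f"pics/{n}14.png"); b.append(cv2.imread(f"pics/{n}14.png"))
cv2.imwrite("pics/14.png",cv2.hconcat(b))
E
```

```text
t 41.55 pos [477.6 307.6 144.7] rot [-179.9    -0.2    13.78] F [ 0.4 -0.4 -2.1] gap 67.6 j6 103.8
turn total [-0.0018 -0.0035  0.0001] rows 1 each [-0.0018 -0.0035  0.0001]
shift now-frame 1 x [-0.0018  0.0002  0.0147] | final-frame [-0.0017  0.0002  0.0147] total 14.8
```

View pics/14.png

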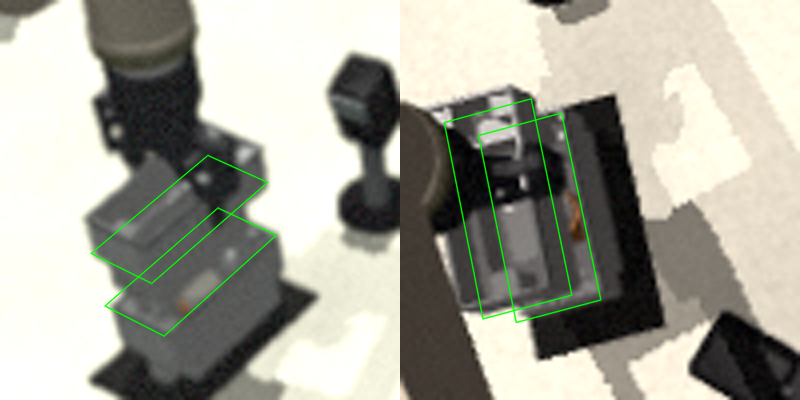

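Run:
```python
from bench import r
from ov import *
b=[]
P=[rectp(476,307,88,13.77,150,68),rectp(477.6,307.6,188.6,13.77,150,68)]
for n,o in(("side",(125,80)),("top",(90,185))):
    s=r.snapshot(n); overlay(cam(s),np.clip(s["image"]*1.6,0,255).astype(np.uint8),o,80,80,7,P,f"pics/{n}14.png"); b.append(cv2.imread(f"pics/{n}14.png")[:,:400])
cv2.imwrite("pics/14b.png",cv2.hconcat(b))
```

```text
(no output)
```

View pics/14b.png

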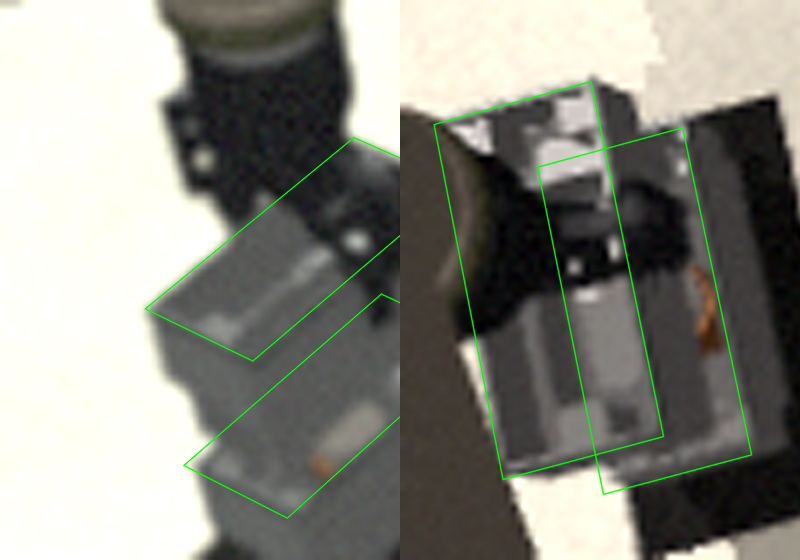

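carry_out(
  increments=[
    [[-0.002,0,0.004],[-0.001,-0.003,0],0.5],
    [[0,0,0.005],[0,0,0],0.5],
    [[0,0,0.002],[0,0,0],0.5],
    [[0,0,0],[0,0,0],0.5],
    [[0,0,0],[0,0,0],0.5],
  ],
)

```text
time: 42.25
tool_pos: [476.3, 307.5, 134.1]
tcp_rot: [-179.9, -0.2, 13.8]
ft_force: [0.3, -0.5, -1.6]
finger_gap: 67.7
```

```bash
python3 pl.py 476 307 130 13.77 45
```

```text
t 42.25 pos [476.3 307.5 134.1] rot [-1.7992e+02 -1.6000e-01  1.3780e+01] F [ 0.3 -0.5 -1.6] gap 67.7 j6 103.9
turn total [-0.0013 -0.0027  0.0002] rows 1 each [-0.0013 -0.0027  0.0002]
shift now-frame 1 x [-0.0004  0.0004  0.0041] | final-frame [-0.0004  0.0004  0.0041] total 4.2
```

carry_out(
  increments=[
    [[-0.0005,0.0005,0.003],[-0.001,-0.002,0],0.5],
    [[0,0,0.003],[0,0,0],0.5],
    [[0,0,0.001],[0,0,0],0.5],
    [[0,0,0],[0,0,0],0.5],
  ],
)

```text
time: 42.65
tool_pos: [476.4, 307.1, 126.9]
tcp_rot: [-180.0, -0.1, 13.8]
ft_force: [0.4, 0.1, -1.4]
finger_gap: 67.5
```

```bash
python3 pl.py 476 307 122 13.77 45
```

```text
t 42.65 pos [476.4 307.1 126.9] rot [-1.7998e+02 -1.0000e-01  1.3780e+01] F [ 0.4  0.1 -1.4] gap 67.5 j6 103.8
turn total [-0.0004 -0.0017  0.0001] rows 1 each [-0.0004 -0.0017  0.0001]
shift now-frame 1 x [-0.0004 -0.      0.0049] | final-frame [-0.0004 -0.      0.0049] total 4.9
```

carry_out(
  increments=[
    [[-0.0005,0,0.003],[0,-0.001,0],0.5],
    [[0,0,0.002],[0,0,0],0.5],
    [[0,0,0],[0,0,0],0.5],
  ],
)

```text
time: 42.95
tool_pos: [476.3, 307.1, 121.8]
tcp_rot: [-180.0, -0.1, 13.8]
ft_force: [0.3, 0.3, -3.1]
finger_gap: 67.3
```

```bash
python3 pl.py 476 307 121 13.77 45
```

```text
t 42.95 pos [476.3 307.1 121.8] rot [-1.7997e+02 -9.0000e-02  1.3770e+01] F [ 0.3  0.3 -3.1] gap 67.3 j6 103.8
turn total [-0.0006 -0.0016  0.    ] rows 1 each [-0.0006 -0.0016  0.    ]
shift now-frame 1 x [-0.0003 -0.      0.0008] | final-frame [-0.0003 -0.      0.0008] total 0.9
```

carry_out(
  increments=[
    [[0,0,0.0015],[0,0,0],0.5],
    [[0,0,0.001],[0,0,0],0.5],
  ],
)

```text
time: 43.15
tool_pos: [476.6, 307.2, 120.9]
tcp_rot: [-180.0, -0.1, 13.8]
ft_force: [-5.7, -2.5, 11.0]
finger_gap: 67.6
```

```bash
python3 pl.py 476 307 121 13.77 45
```

```text
t 43.15 pos [476.6 307.2 120.9] rot [-1.7997e+02 -1.3000e-01  1.3790e+01] F [-5.7 -2.5 11. ] gap 67.6 j6 103.8
turn total [-0.0006 -0.0023  0.0003] rows 1 each [-0.0006 -0.0023  0.0003]
shift now-frame 1 x [-0.0006  0.0001 -0.0001] | final-frame [-0.0006  0.0001 -0.0001] total 0.7
```

carry_out(
  increments=[
    [[0,0,0],[0,0,0],0.5],
    [[0,0,0],[0,0,0],0],
    [[0,0,0],[0,0,0],0],
    [[0,0,0],[0,0,0],0],
    [[0,0,0],[0,0,0],0],
    [[0,0,-0.01],[0,0,0],0],
    [[0,0,-0.02],[0,0,0],0],
    [[0,0,-0.03],[0,0,0],0],
    [[0,0,-0.03],[0,0,0],0],
    [[0,0,-0.02],[0,0,0],0],
    [[0,0,-0.01],[0,0,0],0],
    [[0,0,0],[0,0,0],0],
  ],
)

```text
time: 44.35
tool_pos: [476.1, 307.1, 249.0]
tcp_rot: [-179.9, -0.2, 13.8]
ft_force: [-0.5, -0.9, 0.6]
finger_gap: 85.0
```

```bash
python3 pl.py 468 84 230 103.77 45
python3 - <<'E'
from bench import r
from ov import *
b=[]
P=[rectp(476,307,88,13.77,150,68),rectp(476,307,165,13.77,150,68)]
for n,o in(("side",(125,80)),("top",(90,185))):
    s=r.snapshot(n); overlay(cam(s),np.clip(s["image"]*1.6,0,255).astype(np.uint8),o,80,80,5,P,f"pics/{n}15.png"); b.append(cv2.imread(f"pics/{n}15.png")[:,:400])
    cv2.imwrite(f"pics/{n}15f.png",s["image"])
cv2.imwrite("pics/15.png",cv2.hconcat(b))
E
```

```text
t 44.35 pos [476.1 307.1 249. ] rot [-179.94   -0.18   13.79] F [-0.5 -0.9  0.6] gap 85.0 j6 103.8
turn total [ 0.0017 -0.0034 -1.5705] rows 11 each [ 0.0002 -0.0003 -0.1428]
shift now-frame 5 x [-0.0122  0.0429  0.0037] | final-frame [-0.0429 -0.0122  0.0038] total 224.0
```

View pics/15.png

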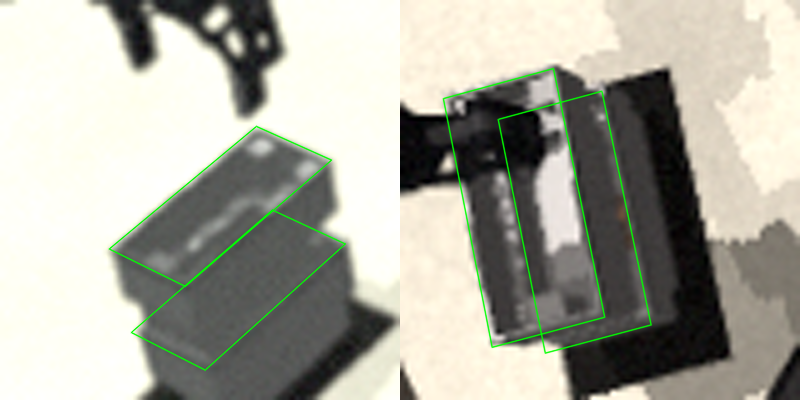

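View pics/top15f.png

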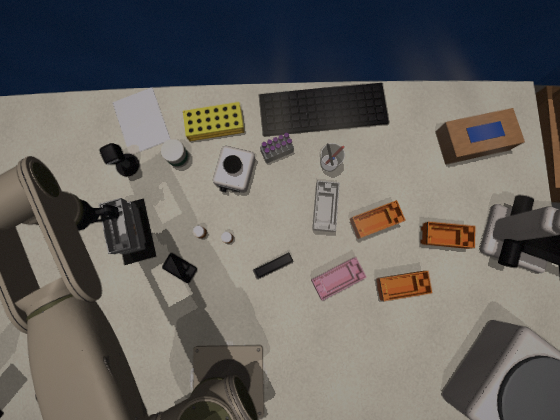

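carry_out(
  increments=[
    [[0,0,-0.001],[0,0,-0.12],0],
    [[0,0,-0.002],[0,0,-0.14],0],
    [[0,0,-0.002],[0,0,-0.14],0],
    [[0,0,-0.002],[0,0,-0.14],0],
    [[0,0,-0.002],[0,0,-0.14],0],
    [[0,0,-0.002],[0,0,-0.14],0],
    [[0,0,-0.002],[0,0,-0.14],0],
    [[0,0,-0.002],[0,0,-0.14],0],
    [[0,0,-0.002],[0,0,-0.14],0],
    [[0,0,-0.002],[0,0,-0.14],0],
    [[0,0,-0.002],[0,0,-0.12],0],
    [[0,0,0],[0,0,0],0],
  ],
)

```text
time: 45.65
tool_pos: [465.8, 301.6, 242.6]
tcp_rot: [-177.9, 0.5, 103.2]
ft_force: [0.3, -0.2, -0.6]
finger_gap: 85.3
```

```bash
python3 pl.py 468 84 200 103.77 40
```

```text
t 45.65 pos [465.8 301.6 242.6] rot [-177.87    0.53  103.24] F [ 0.3 -0.2 -0.6] gap 85.3 j6 14.4
turn total [-0.0373  0.0091 -0.0094] rows 1 each [-0.0373  0.0091 -0.0094]
shift now-frame 6 x [-0.0353 -0.0077  0.0077] | final-frame [-0.0353 -0.0083  0.0071] total 221.7
```

carry_out(
  increments=[
    [[-0.02,-0.004,0],[-0.01,0.003,-0.004],0],
    [[-0.035,-0.008,0],[-0.01,0.003,-0.004],0],
    [[-0.038,-0.009,0],[-0.01,0.003,0],0],
    [[-0.038,-0.009,0.005],[-0.006,0,0],0],
    [[-0.03,-0.008,0.015],[0,0,0],0],
    [[-0.02,-0.005,0.02],[0,0,0],0],
    [[-0.012,-0.002,0.02],[0,0,0],0],
    [[-0.005,0,0.015],[0,0,0],0],
    [[0,0,0.005],[0,0,0],0],
    [[0,0,0],[0,0,0],0],
    [[0,0,0],[0,0,0],0],
  ],
)

```text
time: 46.75
tool_pos: [458.7, 90.2, 148.4]
tcp_rot: [-179.0, 0.0, 101.5]
ft_force: [0.3, -0.3, 0.3]
finger_gap: 85.2
```

```bash
python3 pl.py 468 84 90 103.77 40
```

```text
t 46.75 pos [458.7  90.2 148.4] rot [-1.7897e+02  2.0000e-02  1.0146e+02] F [ 0.3 -0.3  0.3] gap 85.2 j6 -6.5
turn total [-0.018   0.     -0.0403] rows 1 each [-0.018   0.     -0.0403]
shift now-frame 2 x [-0.0039  0.0045  0.0291] | final-frame [-0.0041  0.0038  0.0292] total 59.5
```

carry_out(
  increments=[
    [[-0.004,0.004,0],[-0.009,0,-0.02],0],
    [[-0.003,0.004,0.01],[-0.009,0,-0.02],0],
    [[0,0,0.02],[0,0,0],0],
    [[0,0,0.02],[0,0,0],0],
    [[0,0,0.01],[0,0,0],0],
    [[0,0,0],[0,0,0],0],
    [[0,0,0],[0,0,0],0],
  ],
)

```text
time: 47.45
tool_pos: [473.2, 86.2, 89.2]
tcp_rot: [179.4, 0.1, 104.2]
ft_force: [0.1, 1.2, 0.1]
finger_gap: 85.5
```

```bash
python3 pl.py 468 83.8 40 103.77 40
python3 - <<'E'
from bench import r
from ov import *
b=[]
P=[circ(468,83.8,52,36),circ(468,83.8,0,38)]
for n,o in(("side",(175,145)),("top",(165,200))):
    s=r.snapshot(n); overlay(cam(s),np.clip(s["image"]*1.5,0,255).astype(np.uint8),o,60,60,6,P,f"pics/{n}16.png"); b.append(cv2.imread(f"pics/{n}16.png")[:,:400])
cv2.imwrite("pics/16.png",cv2.hconcat(b))
E
```

```text
t 47.45 pos [473.2  86.2  89.2] rot [1.7936e+02 8.0000e-02 1.0424e+02] F [0.1 1.2 0.1] gap 85.5 j6 -10.1
turn total [0.0112 0.0014 0.0083] rows 1 each [0.0112 0.0014 0.0083]
shift now-frame 2 x [-0.0005 -0.0031  0.0246] | final-frame [-0.0006 -0.0028  0.0246] total 49.6
```

View pics/16.png

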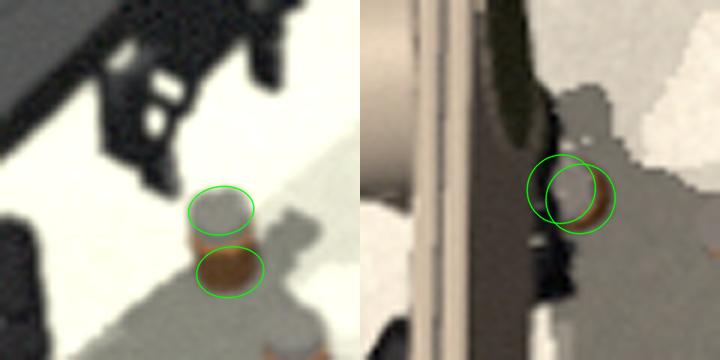

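Bottle where expected. Descend.

carry_out(
  increments=[
    [[-0.001,-0.006,0],[0.01,0.001,0.008],0],
    [[0,0,0.015],[0,0,0],0],
    [[0,0,0.02],[0,0,0],0],
    [[0,0,0.015],[0,0,0],0],
    [[0,0,0.005],[0,0,0],0],
    [[0,0,0],[0,0,0],0],
    [[0,0,0],[0,0,0],0],
  ],
)

```text
time: 48.25
tool_pos: [471.4, 83.4, 39.4]
tcp_rot: [179.5, 0.1, 103.7]
ft_force: [-0.7, -0.3, 0.0]
finger_gap: 85.5
```

```bash
python3 pl.py 468 83.8 13 103.77 40
```

```text
t 48.25 pos [471.4  83.4  39.4] rot [1.7946e+02 1.3000e-01 1.0367e+02] F [-0.7 -0.3  0. ] gap 85.5 j6 -9.7
turn total [ 0.0094  0.0022 -0.0017] rows 1 each [ 0.0094  0.0022 -0.0017]
shift now-frame 1 x [ 0.0013 -0.0034  0.0264] | final-frame [ 0.0012 -0.0032  0.0264] total 26.6
```

carry_out(
  increments=[
    [[0.001,-0.004,0.005],[0.009,0.002,0],0],
    [[0,0,0.01],[0,0,0],0],
    [[0,0,0.007],[0,0,0],0],
    [[0,0,0.002],[0,0,0],0],
    [[0,0,0],[0,0,0],0],
  ],
)

```text
time: 48.75
tool_pos: [468.5, 83.5, 15.4]
tcp_rot: [179.8, 0.0, 103.7]
ft_force: [-0.1, 0.3, 0.8]
finger_gap: 85.4
```

```bash
python3 pl.py 468 83.8 13 103.77 40
```

```text
t 48.75 pos [468.5  83.5  15.4] rot [1.7984e+02 3.0000e-02 1.0367e+02] F [-0.1  0.3  0.8] gap 85.4 j6 -9.7
turn total [ 0.0029  0.0006 -0.0017] rows 1 each [ 0.0029  0.0006 -0.0017]
shift now-frame 1 x [ 0.0004 -0.0004  0.0024] | final-frame [ 0.0004 -0.0004  0.0024] total 2.5
```

carry_out(
  increments=[
    [[0.0005,-0.0005,0.0025],[0.003,0,0],0],
    [[0,0,0],[0,0,0],0],
    [[0,0,0],[0,0,0],0.65],
    [[0,0,0],[0,0,0],0.65],
    [[0,0,0],[0,0,0],0.65],
    [[0,0,0],[0,0,0],0.65],
    [[0,0,0],[0,0,0],0.65],
    [[0,0,0],[0,0,0],0.65],
    [[0,0,0],[0,0,0],0.65],
    [[0,0,0],[0,0,0],0.65],
  ],
  newtons=50,
)

```text
time: 49.75
tool_pos: [468.4, 84.0, 13.3]
tcp_rot: [180.0, 0.0, 103.7]
ft_force: [-0.4, 0.1, 0.7]
finger_gap: 36.4
```

```bash
python3 pl.py 468 83.8 180 103.77 40
```

```text
t 49.75 pos [468.4  84.   13.3] rot [1.7997e+02 4.0000e-02 1.0367e+02] F [-0.4  0.1  0.7] gap 36.4 j6 -9.6
turn total [ 0.0005  0.0008 -0.0017] rows 1 each [ 0.0005  0.0008 -0.0017]
shift now-frame 5 x [-0.     -0.0001 -0.0333] | final-frame [-0.     -0.0001 -0.0333] total 166.7
```

carry_out(
  increments=[
    [[0,0,-0.01],[0,0,0],0.7],
    [[0,0,-0.02],[0,0,0],0.7],
    [[0,0,-0.03],[0,0,0],0.7],
    [[0,0,-0.03],[0,0,0],0.7],
    [[0,0,-0.03],[0,0,0],0.7],
    [[0,0,-0.02],[0,0,0],0.7],
    [[0,0,-0.01],[0,0,0],0.7],
    [[0,0,0],[0,0,0],0.7],
  ],
)

```text
time: 50.55
tool_pos: [466.8, 84.0, 172.3]
tcp_rot: [-180.0, 0.0, 103.7]
ft_force: [0.8, -0.4, -1.1]
finger_gap: 36.2
```

```bash
python3 pl.py 669 -29 160 103.7 40
```

```text
t 50.55 pos [466.8  84.  172.3] rot [-1.7995e+02  3.0000e-02  1.0367e+02] F [ 0.8 -0.4 -1.1] gap 36.2 j6 -9.6
turn total [-0.0009  0.0005 -0.0005] rows 1 each [-0.0009  0.0005 -0.0005]
shift now-frame 6 x [-0.0263  0.0283  0.002 ] | final-frame [-0.0263  0.0283  0.002 ] total 231.9
```

carry_out(
  increments=[
    [[-0.016,0.016,0],[0,0,0],0.7],
    [[-0.026,0.028,-0.001],[0,0,0],0.7],
    [[-0.026,0.028,-0.001],[0,0,0],0.7],
    [[-0.026,0.028,-0.001],[0,0,0],0.7],
    [[-0.024,0.026,-0.001],[-0.002,0,0],0.7],
    [[-0.018,0.02,-0.001],[-0.002,0,0],0.7],
    [[-0.01,0.012,0],[-0.002,0,0],0.7],
    [[-0.004,0.005,0],[0,0,0],0.7],
    [[0,0,0],[0,0,0],0.7],
    [[0,0,0],[0,0,0],0.7],
  ],
)

```text
time: 51.55
tool_pos: [660.3, -26.2, 160.6]
tcp_rot: [-179.2, -0.4, 103.8]
ft_force: [0.5, 0.3, -1.6]
finger_gap: 36.5
```

```bash
python3 pl.py 669 -29 140 103.7 40
```

```text
t 51.55 pos [660.3 -26.2 160.6] rot [-179.24   -0.38  103.77] F [ 0.5  0.3 -1.6] gap 36.5 j6 -20.5
turn total [-0.0132 -0.0066  0.0012] rows 1 each [-0.0132 -0.0066  0.0012]
shift now-frame 1 x [-0.005   0.008   0.0204] | final-frame [-0.0048  0.0077  0.0206] total 22.5
```

carry_out(
  increments=[
    [[-0.003,0.005,0.002],[-0.006,-0.003,0],0.7],
    [[-0.002,0.003,0.008],[-0.006,-0.003,0],0.7],
    [[0,0,0.008],[0,0,0],0.7],
    [[0,0,0.005],[0,0,0],0.7],
    [[0,0,0],[0,0,0],0.7],
    [[0,0,0],[0,0,0],0.7],
  ],
)

```text
time: 52.15
tool_pos: [667.5, -27.1, 134.8]
tcp_rot: [-179.9, -0.1, 103.9]
ft_force: [-0.3, -1.1, 0.5]
finger_gap: 36.3
```

```bash
python3 pl.py 669 -29 118 103.7 40
```

```text
t 52.15 pos [667.5 -27.1 134.8] rot [-1.799e+02 -5.000e-02  1.039e+02] F [-0.3 -1.1  0.5] gap 36.3 j6 -20.6
turn total [-0.0017 -0.0009  0.0034] rows 1 each [-0.0017 -0.0009  0.0034]
shift now-frame 1 x [-0.0022  0.001   0.0168] | final-frame [-0.0022  0.001   0.0168] total 17.0
```

carry_out(
  increments=[
    [[-0.002,0.0015,0.003],[-0.001,0,0],0.7],
    [[0,0,0.006],[0,0,0],0.7],
    [[0,0,0.004],[0,0,0],0.7],
    [[0,0,0],[0,0,0],0.7],
    [[0,0,0],[0,0,0],0.7],
  ],
)

```text
time: 52.65
tool_pos: [669.9, -29.0, 121.2]
tcp_rot: [180.0, -0.0, 103.9]
ft_force: [0.5, -0.3, 0.0]
finger_gap: 36.2
```

```bash
python3 pl.py 669 -29 115.3 103.7 40
```

```text
t 52.65 pos [669.9 -29.  121.2] rot [ 1.8000e+02 -4.0000e-02  1.0389e+02] F [ 0.5 -0.3  0. ] gap 36.2 j6 -20.8
turn total [ 0.     -0.0007  0.0033] rows 1 each [ 0.     -0.0007  0.0033]
shift now-frame 1 x [ 0.0002 -0.0009  0.0059] | final-frame [ 0.0002 -0.0009  0.0059] total 6.0
```

carry_out(
  increments=[
    [[0,-0.001,0.003],[0,0,0.002],0.7],
    [[0,0,0.003],[0,0,0],0.7],
    [[0,0,0.003],[0,0,0],0.7],
    [[0,0,0.003],[0,0,0],0.7],
    [[0,0,0.003],[0,0,0],0.7],
    [[0,0,0.003],[0,0,0],0.7],
  ],
)

```text
time: 53.25
tool_pos: [669.5, -29.3, 105.1]
tcp_rot: [179.9, 0.0, 103.8]
ft_force: [-6.4, 0.0, 26.3]
finger_gap: 36.2
```

```bash
python3 pl.py 669 -29 105.3 103.7 40
```

```text
t 53.25 pos [669.5 -29.3 105.1] rot [1.7990e+02 1.0000e-02 1.0377e+02] F [-6.4  0.  26.3] gap 36.2 j6 -20.7
turn total [0.0018 0.0002 0.0012] rows 1 each [0.0018 0.0002 0.0012]
shift now-frame 1 x [ 0.0004 -0.0004 -0.0002] | final-frame [ 0.0004 -0.0004 -0.0002] total 0.6
```

Fully down at 105.1. Hold.

carry_out(
  increments=[
    [[0,0,0.002],[0.001,0,0],0.7],
    [[0,0,0.002],[0.001,0,0],0.7],
    [[0,-0.0005,0.002],[0.001,0,0],0.7],
    [[0,-0.0005,0.002],[0.001,0,0],0.7],
    [[0,0,0.002],[0.001,0,0],0.7],
    [[0,0,0.002],[0.001,0,0],0.7],
  ],
)

```text
time: 53.85
tool_pos: [669.6, -29.3, 105.3]
tcp_rot: [-180.0, 0.1, 103.8]
ft_force: [-8.9, 0.7, 15.0]
finger_gap: 36.4
```

```bash
python3 pl.py 669 -29 105.3 103.7 40
```

```text
t 53.85 pos [669.6 -29.3 105.3] rot [-1.7998e+02  1.1000e-01  1.0381e+02] F [-8.9  0.7 15. ] gap 36.4 j6 -20.6
turn total [-0.0004  0.002   0.002 ] rows 1 each [-0.0004  0.002   0.002 ]
shift now-frame 1 x [ 0.0004 -0.0005  0.    ] | final-frame [ 0.0004 -0.0005  0.    ] total 0.7
```

carry_out(
  increments=[
    [[0,0,0.002],[0,0,0],0.7],
    [[0,0,0.002],[0,0,0],0.7],
    [[0,0,0.002],[0.001,0,0],0.7],
    [[0,0,0.002],[0.001,0,0],0.7],
    [[0,0,0.002],[0.001,0,0],0.7],
    [[0,0,0.002],[0.001,0,0],0.7],
    [[0,0,0.002],[0.001,0,0],0.7],
    [[0,0,0.002],[0.001,0,0],0.7],
    [[0,0,0.002],[0.001,0,0],0.7],
  ],
)

```text
time: 54.75
tool_pos: [669.7, -29.3, 105.3]
tcp_rot: [-179.7, 0.2, 103.8]
ft_force: [-8.8, 0.6, 14.3]
finger_gap: 36.2
```

```bash
python3 pl.py 669 -29 105.3 103.7 40
```

```text
t 54.75 pos [669.7 -29.3 105.3] rot [-179.72    0.24  103.85] F [-8.8  0.6 14.3] gap 36.2 j6 -20.5
turn total [-0.0048  0.0042  0.0025] rows 1 each [-0.0048  0.0042  0.0025]
shift now-frame 1 x [ 0.0005 -0.0006  0.    ] | final-frame [ 0.0005 -0.0006  0.    ] total 0.8
```

carry_out(
  increments=[
    [[0,0,0.002],[-0.002,0.002,0],0.7],
    [[0,0,-0.005],[-0.002,0.002,0],0.7],
    [[0,0,-0.01],[0,0,0],0.7],
    [[0,0,-0.02],[0,0,0],0.7],
    [[0,0,-0.03],[0,0,0],0.7],
    [[0,0,-0.03],[0,0,0],0.7],
    [[0,0,-0.03],[0,0,0],0.7],
    [[0,0,-0.015],[0,0,0],0.7],
    [[0,0,0],[0,0,0],0.7],
  ],
)

```text
time: 55.65
tool_pos: [669.4, -29.1, 249.4]
tcp_rot: [-179.9, 0.0, 103.9]
ft_force: [-0.6, 0.3, -0.5]
finger_gap: 36.4
```

```bash
python3 pl.py 476 307 240 103.77 45
```

```text
t 55.65 pos [669.4 -29.1 249.4] rot [-1.7990e+02  1.0000e-02  1.0385e+02] F [-0.6  0.3 -0.5] gap 36.4 j6 -20.7
turn total [-0.0018  0.0002  0.0015] rows 1 each [-0.0018  0.0002  0.0015]
shift now-frame 9 x [ 0.0414 -0.0119  0.0011] | final-frame [ 0.0414 -0.012   0.001 ] total 387.9
```

carry_out(
  increments=[
    [[0.02,-0.006,0],[0,0,0],0.7],
    [[0.035,-0.01,-0.001],[0,0,0],0.7],
    [[0.041,-0.012,-0.001],[0,0,0],0.7],
    [[0.041,-0.012,-0.001],[0,0,0],0.7],
    [[0.041,-0.012,-0.001],[0,0,0],0.7],
    [[0.041,-0.012,-0.001],[0,0,0],0.7],
    [[0.041,-0.012,-0.001],[-0.001,0,0],0.7],
    [[0.037,-0.011,-0.001],[-0.001,0,0],0.7],
    [[0.028,-0.009,0],[-0.001,0,0],0.7],
    [[0.017,-0.005,0],[-0.001,0,0],0.7],
    [[0.008,-0.001,0],[0,0,0],0.7],
    [[0,0,0],[0,0,0],0.7],
  ],
)

```text
time: 56.85
tool_pos: [472.7, 294.6, 232.5]
tcp_rot: [-178.6, 0.1, 103.7]
ft_force: [0.2, -1.0, -1.3]
finger_gap: 36.6
```

```bash
python3 pl.py 476 307 215 103.77 45
```

```text
t 56.85 pos [472.7 294.6 232.5] rot [-1.7862e+02  6.0000e-02  1.0370e+02] F [ 0.2 -1.  -1.3] gap 36.6 j6 12.8
turn total [-0.0241  0.001  -0.0013] rows 1 each [-0.0241  0.001  -0.0013]
shift now-frame 1 x [0.0113 0.0066 0.0173] | final-frame [0.0112 0.0062 0.0175] total 21.7
```

carry_out(
  increments=[
    [[0.006,0.003,0.002],[-0.012,0,0],0.7],
    [[0.005,0.003,0.006],[-0.01,0,0],0.7],
    [[0,0,0.005],[0,0,0],0.7],
    [[0,0,0],[0,0,0],0.7],
    [[0,0,0],[0,0,0],0.7],
  ],
)

```text
time: 57.35
tool_pos: [477.6, 304.3, 215.6]
tcp_rot: [-179.8, 0.2, 103.5]
ft_force: [-0.5, 0.1, -1.3]
finger_gap: 36.7
```

```bash
python3 pl.py 476.3 307.2 180 103.77 45
python3 - <<'E'
from bench import r
from h import *
b=[]
for n,o in(("side",(125,70)),("top",(90,175))):
    s=r.snapshot(n); b.append(cv2.resize(np.clip(s["image"]*1.5,0,255).astype(np.uint8)[o[1]:o[1]+80,o[0]:o[0]+80],(400,400),interpolation=cv2.INTER_CUBIC))
cv2.imwrite("pics/17.png",cv2.hconcat(b))
E
```

```text
t 57.35 pos [477.6 304.3 215.6] rot [-1.7984e+02  1.7000e-01  1.0347e+02] F [-0.5  0.1 -1.3] gap 36.7 j6 13.9
turn total [-0.0028  0.0029 -0.0052] rows 1 each [-0.0028  0.0029 -0.0052]
shift now-frame 1 x [ 0.0033 -0.0005  0.0356] | final-frame [ 0.0032 -0.0006  0.0356] total 35.8
```

View pics/17.png

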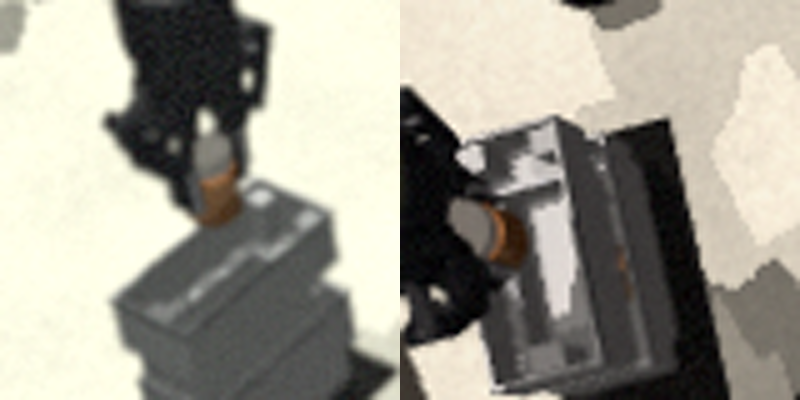

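carry_out(
  increments=[
    [[0.0035,0,0],[-0.002,0.003,-0.005],0.7],
    [[0,0,0.01],[0,0,0],0.7],
    [[0,0,0.015],[0,0,0],0.7],
    [[0,0,0.015],[0,0,0],0.7],
    [[0,0,0.01],[0,0,0],0.7],
    [[0,0,0],[0,0,0],0.7],
    [[0,0,0],[0,0,0],0.7],
  ],
)

```text
time: 58.15
tool_pos: [476.1, 307.4, 160.1]
tcp_rot: [-179.9, -0.0, 103.8]
ft_force: [-0.1, -0.1, -0.5]
finger_gap: 36.0
```

```bash
python3 pl.py 476.3 307.2 130 103.77 45
```

```text
t 58.15 pos [476.1 307.4 160.1] rot [-179.87   -0.    103.76] F [-0.1 -0.1 -0.5] gap 36.0 j6 13.9
turn total [-0.0022 -0.     -0.0001] rows 1 each [-0.0022 -0.     -0.0001]
shift now-frame 1 x [-0.0003  0.0002  0.0301] | final-frame [-0.0003  0.0002  0.0301] total 30.1
```

carry_out(
  increments=[
    [[0,0,0.01],[-0.001,0,0],0.7],
    [[0,0,0.012],[0,0,0],0.7],
    [[0,0,0.012],[0,0,0],0.7],
    [[0,0,0.008],[0,0,0],0.7],
    [[0,0,0],[0,0,0],0.7],
    [[0,0,0],[0,0,0],0.7],
  ],
)

```text
time: 58.75
tool_pos: [476.2, 307.5, 114.6]
tcp_rot: [-180.0, -0.0, 103.8]
ft_force: [0.1, 0.5, -0.9]
finger_gap: 36.4
```

```bash
python3 pl.py 476.3 307.2 98 103.77 45
```

```text
t 58.75 pos [476.2 307.5 114.6] rot [-179.96   -0.    103.76] F [ 0.1  0.5 -0.9] gap 36.4 j6 13.9
turn total [-0.0007 -0.0001 -0.0001] rows 1 each [-0.0007 -0.0001 -0.0001]
shift now-frame 1 x [-0.0003  0.      0.0166] | final-frame [-0.0003  0.      0.0166] total 16.6
```

carry_out(
  increments=[
    [[0,0,0.004],[0,0,0],0.7],
    [[0,0,0.006],[0,0,0],0.7],
    [[0,0,0.004],[0,0,0],0.7],
    [[0,0,0.001],[0,0,0],0.7],
    [[0,0,0],[0,0,0],0.7],
  ],
)

```text
time: 59.25
tool_pos: [477.0, 307.9, 99.5]
tcp_rot: [179.9, -0.0, 103.8]
ft_force: [-0.2, 0.6, -0.1]
finger_gap: 36.4
```

```bash
python3 pl.py 476.3 307.2 97.5 103.77 45
```

```text
t 59.25 pos [477.  307.9  99.5] rot [ 1.7993e+02 -4.0000e-02  1.0376e+02] F [-0.2  0.6 -0.1] gap 36.4 j6 13.9
turn total [ 0.0013 -0.0006 -0.0001] rows 1 each [ 0.0013 -0.0006 -0.0001]
shift now-frame 1 x [-0.0006 -0.0008  0.002 ] | final-frame [-0.0006 -0.0008  0.002 ] total 2.2
```

carry_out(
  increments=[
    [[-0.0005,-0.001,0.002],[0.001,0,0],0.7],
    [[0,0,0.001],[0,0,0],0.7],
    [[0,0,0],[0,0,0],0.7],
  ],
)

```text
time: 59.55
tool_pos: [476.3, 307.3, 97.6]
tcp_rot: [179.9, -0.0, 103.8]
ft_force: [-0.7, -0.4, -0.7]
finger_gap: 36.2
```

```bash
python3 pl.py 476.3 307.2 97.5 103.77 45
```

```text
t 59.55 pos [476.3 307.3  97.6] rot [ 1.7995e+02 -4.0000e-02  1.0377e+02] F [-0.7 -0.4 -0.7] gap 36.2 j6 13.8
turn total [ 0.0009 -0.0008 -0.    ] rows 1 each [ 0.0009 -0.0008 -0.    ]
shift now-frame 1 x [-0.0001 -0.      0.0001] | final-frame [-0.0001 -0.      0.0001] total 0.1
```

Release and rise.

carry_out(
  increments=[
    [[0,0,0],[0,0,0],0.42],
    [[0,0,0],[0,0,0],0.42],
    [[0,0,0],[0,0,0],0.42],
    [[0,0,0],[0,0,0],0.42],
    [[0,0,-0.005],[0,0,0],0.42],
    [[0,0,-0.01],[0,0,0],0.42],
    [[0,0,-0.02],[0,0,0],0.42],
    [[0,0,-0.03],[0,0,0],0.42],
    [[0,0,-0.03],[0,0,0],0.42],
    [[0,0,-0.03],[0,0,0],0],
    [[0,0,-0.02],[0,0,0],0],
    [[0,0,0],[0,0,0],0],
  ],
)

```text
time: 60.75
tool_pos: [474.7, 306.6, 252.4]
tcp_rot: [-180.0, -0.0, 103.8]
ft_force: [-0.1, 0.7, 0.4]
finger_gap: 85.3
```

```bash
python3 pl.py 534.3 -316.5 240 173.5 45
python3 - <<'E'
from bench import r
from h import *
b=[]
for n,o in(("side",(125,70)),("top",(90,175))):
    s=r.snapshot(n); b.append(cv2.resize(np.clip(s["image"]*1.5,0,255).astype(np.uint8)[o[1]:o[1]+80,o[0]:o[0]+80],(400,400),interpolation=cv2.INTER_CUBIC))
cv2.imwrite("pics/18.png",cv2.hconcat(b))
E
```

```text
t 60.75 pos [474.7 306.6 252.4] rot [-1.7999e+02 -5.0000e-02  1.0379e+02] F [-0.1  0.7  0.4] gap 85.3 j6 13.8
turn total [ 3.0000e-04 -8.0000e-04 -1.2167e+00] rows 9 each [ 0.000e+00 -1.000e-04 -1.352e-01]
shift now-frame 14 x [-0.0442 -0.0065  0.0008] | final-frame [-0.0093 -0.0437  0.0009] total 626.1
```

View pics/18.png

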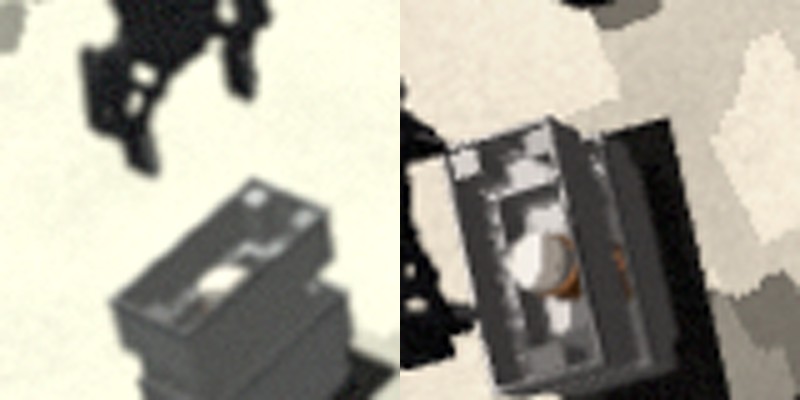

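Medium in bin 2. Turn to 173.5 for the last bin.

carry_out(
  increments=[
    [[0,0,-0.002],[0,0,-0.13],0],
    [[0,0,-0.002],[0,0,-0.135],0],
    [[0,0,-0.002],[0,0,-0.135],0],
    [[0,0,-0.002],[0,0,-0.135],0],
    [[0,0,-0.002],[0,0,-0.135],0],
    [[0,0,-0.002],[0,0,-0.135],0],
    [[0,0,-0.002],[0,0,-0.135],0],
    [[0,0,-0.002],[0,0,-0.135],0],
    [[0,0,0],[0,0,-0.09],0],
    [[0,0,0],[0,0,0],0],
  ],
)

```text
time: 61.85
tool_pos: [464.3, 301.4, 244.4]
tcp_rot: [-178.8, -1.8, 173.2]
ft_force: [-0.4, -0.5, 0.2]
finger_gap: 85.5
```

```bash
python3 pl.py 534.3 -316.5 230 173.5 45
```

```text
t 61.85 pos [464.3 301.4 244.4] rot [-178.82   -1.84  173.25] F [-0.4 -0.5  0.2] gap 85.5 j6 -55.6
turn total [-0.0205 -0.0321 -0.004 ] rows 1 each [-0.0205 -0.0321 -0.004 ]
shift now-frame 14 x [-0.0102 -0.0432  0.0016] | final-frame [-0.01   -0.0433  0.001 ] total 622.1
```

carry_out(
  increments=[
    [[-0.005,-0.02,0],[-0.006,-0.01,0],0],
    [[-0.008,-0.035,-0.001],[-0.006,-0.01,0],0],
    [[-0.01,-0.0435,-0.0015],[-0.006,-0.01,0],0],
    [[-0.01,-0.0435,-0.0015],[0,-0.002,-0.003],0],
    [[-0.01,-0.0435,-0.0015],[0,-0.002,-0.003],0],
    [[-0.01,-0.0435,-0.0015],[0,-0.002,-0.003],0],
    [[-0.01,-0.0435,-0.0015],[0,-0.002,-0.003],0],
    [[-0.01,-0.0435,-0.0015],[0,-0.002,-0.003],0],
    [[-0.01,-0.0435,-0.0015],[0,-0.002,-0.003],0],
    [[-0.01,-0.0435,-0.0015],[0,0,-0.003],0],
    [[-0.01,-0.0435,-0.0015],[0,0,-0.003],0],
    [[-0.01,-0.0435,-0.0015],[0,0,-0.003],0],
  ],
)

```text
time: 63.05
tool_pos: [508.1, -211.7, 246.3]
tcp_rot: [-179.8, -0.7, 173.2]
ft_force: [0.7, 0.3, 0.0]
finger_gap: 85.6
```

```bash
python3 pl.py 534.3 -316.5 200 173.5 45
```

```text
t 63.05 pos [ 508.1 -211.7  246.3] rot [-179.77   -0.71  173.22] F [0.7 0.3 0. ] gap 85.6 j6 -110.9
turn total [-0.004  -0.0124 -0.0048] rows 1 each [-0.004  -0.0124 -0.0048]
shift now-frame 3 x [-0.013  -0.0336  0.0154] | final-frame [-0.0126 -0.0337  0.0154] total 117.6
```

carry_out(
  increments=[
    [[-0.0125,-0.034,0],[-0.002,-0.006,-0.003],0],
    [[-0.01,-0.026,0.01],[-0.002,-0.006,-0.002],0],
    [[-0.008,-0.018,0.02],[0,0,0],0],
    [[-0.004,-0.009,0.025],[0,0,0],0],
    [[-0.002,-0.003,0.025],[0,0,0],0],
    [[0,0,0.015],[0,0,0],0],
    [[0,0,0],[0,0,0],0],
    [[0,0,0],[0,0,0],0],
  ],
)

```text
time: 63.85
tool_pos: [527.9, -314.1, 138.9]
tcp_rot: [179.7, -0.7, 171.7]
ft_force: [0.7, -0.9, 1.6]
finger_gap: 85.7
```

```bash
python3 pl.py 534.3 -316.5 120 173.5 45
python3 - <<'E'
from bench import r
from ov import *
b=[]
P=[rectp(534.3,-316.5,84,-6.5,150,68)]
for n,o in(("side",(270,170)),("top",(290,150))):
    s=r.snapshot(n); overlay(cam(s),np.clip(s["image"]*1.5,0,255).astype(np.uint8),o,80,80,5,P,f"pics/{n}19.png"); b.append(cv2.imread(f"pics/{n}19.png"))
cv2.imwrite("pics/19.png",cv2.hconcat(b))
E
```

```text
t 63.85 pos [ 527.9 -314.1  138.9] rot [179.73  -0.67 171.74] F [ 0.7 -0.9  1.6] gap 85.7 j6 -117.2
turn total [ 0.0049 -0.0117 -0.0307] rows 1 each [ 0.0049 -0.0117 -0.0307]
shift now-frame 1 x [-0.0069 -0.0015  0.0188] | final-frame [-0.0067 -0.0017  0.0189] total 20.1
```

View pics/19.png

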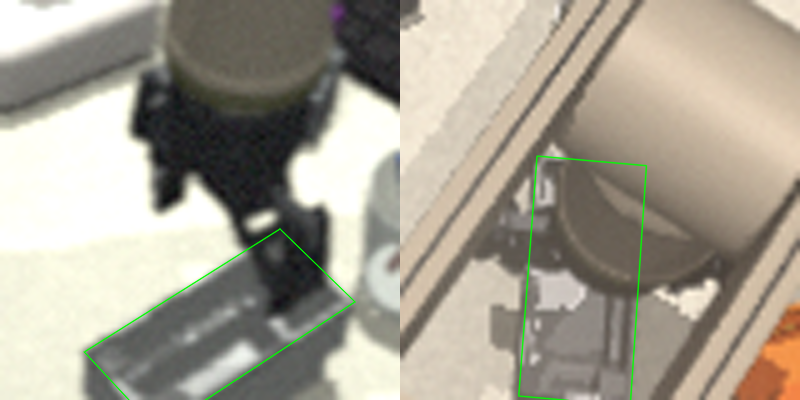

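carry_out(
  increments=[
    [[-0.006,-0.001,0],[0.004,-0.01,-0.028],0],
    [[-0.001,0,0.008],[0,0,0],0],
    [[0,0,0.012],[0,0,0],0],
    [[0,0,0.008],[0,0,0],0],
    [[0,0,0],[0,0,0],0],
    [[0,0,0],[0,0,0],0],
  ],
)

```text
time: 64.55
tool_pos: [538.1, -316.8, 113.5]
tcp_rot: [-179.8, 0.4, 173.6]
ft_force: [-0.5, -0.0, -0.2]
finger_gap: 85.6
```

```bash
python3 pl.py 534.3 -316.5 60 173.5 45
```

```text
t 64.55 pos [ 538.1 -316.8  113.5] rot [-179.81    0.37  173.58] F [-0.5 -0.  -0.2] gap 85.6 j6 -118.8
turn total [-0.0033  0.0064  0.0015] rows 1 each [-0.0033  0.0064  0.0015]
shift now-frame 2 x [0.0021 0.     0.0267] | final-frame [ 0.0019 -0.0001  0.0267] total 53.6
```

carry_out(
  increments=[
    [[0.004,0,0.005],[-0.003,0.006,0.001],0],
    [[0,0,0.015],[0,0,0],0],
    [[0,0,0.015],[0,0,0],0],
    [[0,0,0.012],[0,0,0],0],
    [[0,0,0.004],[0,0,0],0],
    [[0,0,0],[0,0,0],0],
    [[0,0,0],[0,0,0],0],
  ],
)

```text
time: 65.25
tool_pos: [532.6, -315.8, 56.2]
tcp_rot: [179.9, -0.2, 173.5]
ft_force: [-1.2, -0.3, 0.9]
finger_gap: 85.3
```

```bash
python3 pl.py 534.3 -316.5 39.5 173.5 45
```

```text
t 65.25 pos [ 532.6 -315.8   56.2] rot [ 1.7992e+02 -1.6000e-01  1.7350e+02] F [-1.2 -0.3  0.9] gap 85.3 j6 -118.9
turn total [ 0.0014 -0.0027 -0.    ] rows 1 each [ 0.0014 -0.0027 -0.    ]
shift now-frame 1 x [-0.0018 -0.0005  0.0167] | final-frame [-0.0018 -0.0005  0.0167] total 16.8
```

carry_out(
  increments=[
    [[-0.0015,-0.0005,0.005],[0.001,-0.002,0],0],
    [[0,0,0.006],[0,0,0],0],
    [[0,0,0.004],[0,0,0],0],
    [[0,0,0],[0,0,0],0],
    [[0,0,0],[0,0,0],0],
  ],
)

```text
time: 65.75
tool_pos: [535.3, -317.2, 41.5]
tcp_rot: [-179.9, 0.1, 173.5]
ft_force: [0.0, -0.8, 0.1]
finger_gap: 85.3
```

```bash
python3 pl.py 534.3 -316.5 39.5 173.5 45
```

```text
t 65.75 pos [ 535.3 -317.2   41.5] rot [-1.7994e+02  1.1000e-01  1.7350e+02] F [ 0.  -0.8  0.1] gap 85.3 j6 -118.9
turn total [-0.0011  0.0019  0.0001] rows 1 each [-0.0011  0.0019  0.0001]
shift now-frame 1 x [0.001  0.0006 0.002 ] | final-frame [0.001  0.0006 0.002 ] total 2.3
```

carry_out(
  increments=[
    [[0.0012,0.0008,0.002],[-0.001,0.002,0],0],
    [[0,0,0],[0,0,0],0],
    [[0,0,0],[0,0,0],0.5],
    [[0,0,0],[0,0,0],0.5],
    [[0,0,0],[0,0,0],0.5],
    [[0,0,0],[0,0,0],0.5],
    [[0,0,0],[0,0,0],0.5],
    [[0,0,0],[0,0,0],0.5],
  ],
  newtons=40,
)

```text
time: 66.55
tool_pos: [534.4, -316.3, 40.0]
tcp_rot: [-180.0, 0.0, 173.5]
ft_force: [0.2, 0.5, -0.6]
finger_gap: 67.4
```

```bash
python3 pl.py 534.3 -316.5 39.5 173.5 45
```

```text
t 66.55 pos [ 534.4 -316.3   40. ] rot [-1.7998e+02  3.0000e-02  1.7351e+02] F [ 0.2  0.5 -0.6] gap 67.4 j6 -118.9
turn total [-0.0004  0.0005  0.0001] rows 1 each [-0.0004  0.0005  0.0001]
shift now-frame 1 x [ 0.     -0.0002  0.0005] | final-frame [ 0.     -0.0002  0.0005] total 0.5
```

carry_out(
  increments=[
    [[0,0,-0.01],[0,0,0],0.5],
    [[0,0,-0.02],[0,0,0],0.5],
    [[0,0,-0.03],[0,0,0],0.5],
    [[0,0,-0.035],[0,0,0],0.5],
    [[0,0,-0.035],[0,0,0],0.5],
    [[0,0,-0.035],[0,0,0],0.5],
    [[0,0,-0.03],[0,0,0],0.5],
    [[0,0,-0.02],[0,0,0],0.5],
    [[0,0,-0.01],[0,0,0],0.5],
    [[0,0,0],[0,0,0],0.5],
  ],
)

```text
time: 67.55
tool_pos: [532.1, -314.9, 276.7]
tcp_rot: [179.9, -0.2, 173.5]
ft_force: [0.1, 0.1, -1.9]
finger_gap: 67.7
```

```bash
python3 pl.py 476 307 300 193.77 45
```

```text
t 67.55 pos [ 532.1 -314.9  276.7] rot [ 1.7992e+02 -1.6000e-01  1.7350e+02] F [ 0.1  0.1 -1.9] gap 67.7 j6 -118.9
turn total [ 0.0018 -0.0026 -0.3537] rows 3 each [ 0.0006 -0.0009 -0.1179]
shift now-frame 14 x [ 0.009   0.0437 -0.0016] | final-frame [-0.0067  0.0441 -0.0017] total 624.9
```

carry_out(
  increments=[
    [[0,0,-0.005],[0,0,-0.11],0.5],
    [[0,0,-0.005],[0,0,-0.11],0.5],
    [[0,0,-0.005],[0,0,-0.1],0.5],
    [[-0.003,0.02,-0.003],[0,0,0],0.5],
    [[-0.005,0.035,-0.003],[0,0,0],0.5],
    [[-0.0066,0.044,-0.003],[0,0,0],0.5],
    [[-0.0066,0.044,-0.003],[0,0,0],0.5],
    [[-0.0066,0.044,-0.003],[0,0,0],0.5],
    [[-0.0066,0.044,-0.003],[0,0,0],0.5],
    [[-0.0066,0.044,-0.003],[0,0,0],0.5],
    [[-0.0066,0.044,-0.003],[0,0,0],0.5],
  ],
)

```text
time: 68.65
tool_pos: [501.7, 14.4, 298.7]
tcp_rot: [179.0, -1.5, -168.0]
ft_force: [0.8, 1.0, -1.7]
finger_gap: 67.5
```

```bash
python3 pl.py 476 307 290 193.77 45
```

```text
t 68.65 pos [501.7  14.4 298.7] rot [ 178.96   -1.5  -167.96] F [ 0.8  1.  -1.7] gap 67.5 j6 -106.6
turn total [ 0.0185 -0.0258 -0.0304] rows 1 each [ 0.0185 -0.0258 -0.0304]
shift now-frame 7 x [-0.0052  0.0416  0.0019] | final-frame [-0.0064  0.0415  0.0012] total 293.9
```

carry_out(
  increments=[
    [[-0.006,0.042,-0.001],[0.005,-0.006,-0.008],0.5],
    [[-0.006,0.042,-0.001],[0.005,-0.006,-0.008],0.5],
    [[-0.006,0.042,-0.001],[0.004,-0.006,-0.006],0.5],
    [[-0.006,0.042,-0.001],[0.003,-0.006,-0.005],0.5],
    [[-0.0055,0.038,0],[0,-0.004,0],0.5],
    [[-0.0045,0.03,0],[0,-0.004,0],0.5],
    [[-0.003,0.02,0],[0,-0.003,0],0.5],
    [[-0.002,0.01,0],[0,0,0],0.5],
    [[0,0.004,0],[0,0,0],0.5],
    [[0,0,0],[0,0,0],0.5],
    [[0,0,0],[0,0,0],0.5],
  ],
)

```text
time: 69.75
tool_pos: [468.3, 299.7, 287.3]
tcp_rot: [-180.0, -0.8, -166.0]
ft_force: [-0.6, -0.7, -1.8]
finger_gap: 67.5
```

```bash
python3 pl.py 476.3 307.2 240 193.77 45
```

```text
t 69.75 pos [468.3 299.7 287.3] rot [-179.96   -0.76 -166.  ] F [-0.6 -0.7 -1.8] gap 67.5 j6 -76.8
turn total [-0.0007 -0.0133  0.004 ] rows 1 each [-0.0007 -0.0133  0.004 ]
shift now-frame 2 x [-0.0051  0.0027  0.0236] | final-frame [-0.0048  0.0027  0.0236] total 48.5
```

carry_out(
  increments=[
    [[-0.005,0.003,0],[0,-0.007,0.002],0.5],
    [[-0.004,0.002,0.005],[0,-0.006,0.002],0.5],
    [[0,0,0.015],[0,0,0],0.5],
    [[0,0,0.015],[0,0,0],0.5],
    [[0,0,0.005],[0,0,0],0.5],
    [[0,0,0],[0,0,0],0.5],
    [[0,0,0],[0,0,0],0.5],
  ],
)

```text
time: 70.45
tool_pos: [477.1, 303.7, 242.0]
tcp_rot: [-179.9, -0.1, -166.5]
ft_force: [-0.1, 0.6, -1.2]
finger_gap: 67.3
```

```bash
python3 pl.py 476.3 307.2 215 193.77 45
```

```text
t 70.45 pos [477.1 303.7 242. ] rot [-1.7989e+02 -7.0000e-02 -1.6651e+02] F [-0.1  0.6 -1.2] gap 67.3 j6 -76.1
turn total [-0.0018 -0.0011 -0.0049] rows 1 each [-0.0018 -0.0011 -0.0049]
shift now-frame 1 x [-0.      0.0036  0.027 ] | final-frame [-0.      0.0036  0.027 ] total 27.3
```

carry_out(
  increments=[
    [[0,0.004,0.003],[-0.001,-0.001,-0.005],0.5],
    [[0,0,0.008],[0,0,0],0.5],
    [[0,0,0.006],[0,0,0],0.5],
    [[0,0,0.002],[0,0,0],0.5],
    [[0,0,0],[0,0,0],0.5],
    [[0,0,0],[0,0,0],0.5],
  ],
)

```text
time: 71.05
tool_pos: [476.4, 308.4, 222.4]
tcp_rot: [-180.0, 0.1, -166.2]
ft_force: [-0.4, 0.3, -1.2]
finger_gap: 67.9
```

```bash
python3 pl.py 476.3 307.2 210 193.77 45
python3 - <<'E'
from bench import r
from ov import *
b=[]
p=r.sense()["tool_pos"]
P=[rectp(476.4,307.2,165,13.77,150,68),rectp(p[0],p[1],p[2]+44,13.77,150,68)]
for n,o in(("side",(120,65)),("top",(80,180))):
    s=r.snapshot(n); overlay(cam(s),np.clip(s["image"]*1.6,0,255).astype(np.uint8),o,80,80,7,P,f"pics/{n}20.png"); b.append(cv2.imread(f"pics/{n}20.png")[:,:400])
cv2.imwrite("pics/20.png",cv2.hconcat(b))
E
```

```text
t 71.05 pos [476.4 308.4 222.4] rot [-1.7998e+02  9.0000e-02 -1.6617e+02] F [-0.4  0.3 -1.2] gap 67.9 j6 -76.1
turn total [-0.0003  0.0016  0.0011] rows 1 each [-0.0003  0.0016  0.0011]
shift now-frame 1 x [ 0.0004 -0.0011  0.0124] | final-frame [ 0.0004 -0.0011  0.0124] total 12.5
```

View pics/20.png

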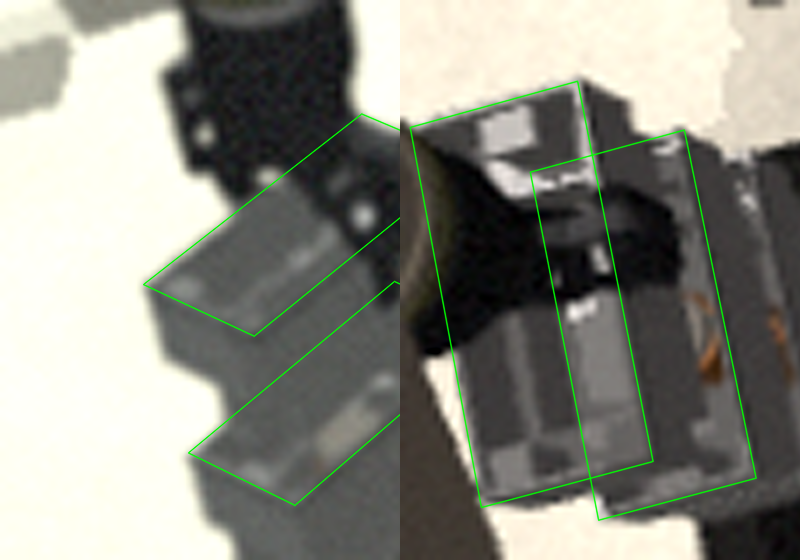

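carry_out(
  increments=[
    [[0.0004,-0.0012,0.004],[0,0.0015,0.001],0.5],
    [[0,0,0.005],[0,0,0],0.5],
    [[0,0,0.002],[0,0,0],0.5],
    [[0,0,0],[0,0,0],0.5],
  ],
)

```text
time: 71.55
tool_pos: [476.7, 307.1, 211.2]
tcp_rot: [-180.0, 0.1, -166.2]
ft_force: [0.2, -0.5, -1.9]
finger_gap: 67.4
```

```bash
python3 pl.py 476.3 307.2 205 193.77 45
```

```text
t 71.55 pos [476.7 307.1 211.2] rot [-1.8000e+02  6.0000e-02 -1.6624e+02] F [ 0.2 -0.5 -1.9] gap 67.4 j6 -76.1
turn total [-0.      0.0011 -0.0002] rows 1 each [-0.      0.0011 -0.0002]
shift now-frame 1 x [0.0004 0.0002 0.0062] | final-frame [0.0004 0.0002 0.0062] total 6.2
```

carry_out(
  increments=[
    [[0.0004,0,0.003],[0,0.001,0],0.5],
    [[0,0,0.003],[0,0,0],0.5],
    [[0,0,0.001],[0,0,0],0.5],
    [[0,0,0],[0,0,0],0.5],
  ],
)

```text
time: 71.95
tool_pos: [476.2, 307.1, 203.4]
tcp_rot: [180.0, -0.0, -166.2]
ft_force: [-0.2, 0.4, -1.9]
finger_gap: 67.7
```

```bash
python3 pl.py 476.3 307.2 200 193.77 45
```

```text
t 71.95 pos [476.2 307.1 203.4] rot [ 179.99   -0.   -166.24] F [-0.2  0.4 -1.9] gap 67.7 j6 -76.1
turn total [ 0.0001 -0.0001 -0.0001] rows 1 each [ 0.0001 -0.0001 -0.0001]
shift now-frame 1 x [-0.0001  0.0001  0.0034] | final-frame [-0.0001  0.0001  0.0034] total 3.4
```

Inside the rim (base ≈163). Continue.

carry_out(
  increments=[
    [[0,0,0.003],[0,0,0],0.5],
    [[0,0,0.002],[0,0,0],0.5],
    [[0,0,0.0005],[0,0,0],0.5],
  ],
)

```text
time: 72.25
tool_pos: [476.5, 307.2, 197.9]
tcp_rot: [180.0, 0.0, -166.2]
ft_force: [-1.3, -0.7, 1.3]
finger_gap: 67.6
```

```bash
python3 pl.py 476.3 307.2 198 193.77 45
```

```text
t 72.25 pos [476.5 307.2 197.9] rot [ 1.7999e+02  3.0000e-02 -1.6624e+02] F [-1.3 -0.7  1.3] gap 67.6 j6 -76.1
turn total [ 0.0002  0.0006 -0.0001] rows 1 each [ 0.0002  0.0006 -0.0001]
shift now-frame 1 x [ 0.0002  0.     -0.0001] | final-frame [ 0.0002  0.     -0.0001] total 0.2
```

Seated. Release and rise.

carry_out(
  increments=[
    [[0,0,0],[0,0,0],0],
    [[0,0,0],[0,0,0],0],
    [[0,0,0],[0,0,0],0],
    [[0,0,0],[0,0,0],0],
    [[0,0,-0.01],[0,0,0],0],
    [[0,0,-0.02],[0,0,0],0],
    [[0,0,-0.03],[0,0,0],0],
    [[0,0,-0.03],[0,0,0],0],
    [[0,0,-0.02],[0,0,0],0],
    [[0,0,-0.01],[0,0,0],0],
    [[0,0,0],[0,0,0],0],
  ],
)

```text
time: 73.35
tool_pos: [476.4, 307.1, 327.2]
tcp_rot: [180.0, 0.2, -166.2]
ft_force: [0.0, 0.2, -0.1]
finger_gap: 85.2
```

```bash
python3 pl.py 448.8 -2.6 300 103.77 45
python3 - <<'E'
from bench import r
from ov import *
b=[]
P=[rectp(476.4,307.2,242,13.77,150,68)]
for n,o in(("side",(120,65)),("top",(80,180))):
    s=r.snapshot(n); overlay(cam(s),np.clip(s["image"]*1.6,0,255).astype(np.uint8),o,80,80,5,P,f"pics/{n}21.png"); b.append(cv2.imread(f"pics/{n}21.png")[:,:400])
    cv2.imwrite(f"pics/{n}21f.png",s["image"])
cv2.imwrite("pics/21.png",cv2.hconcat(b))
E
```

```text
t 73.35 pos [476.4 307.1 327.2] rot [ 179.95    0.21 -166.25] F [ 0.   0.2 -0.1] gap 85.2 j6 -76.1
turn total [0.0035 0.0022 1.5705] rows 11 each [0.0003 0.0002 0.1428]
shift now-frame 7 x [ 0.0144 -0.042   0.0038] | final-frame [-0.042  -0.0144  0.0039] total 312.1
```

View pics/21.png

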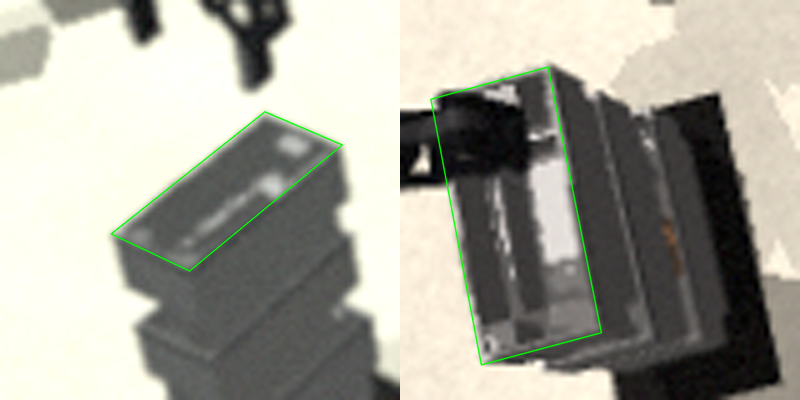

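View pics/side21f.png

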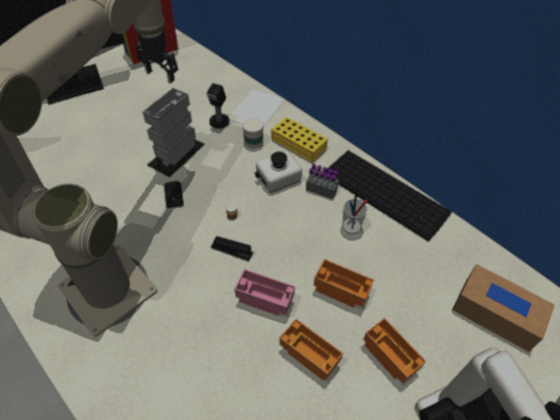

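Run:
```python
import cv2
t=cv2.imread("pics/top21f.png");s=cv2.imread("pics/side21f.png")
f=lambda im,x,y:cv2.resize(im[y:y+40,x:x+40],(400,400),interpolation=cv2.INTER_CUBIC)
cv2.imwrite("pics/22.png",cv2.hconcat([f(s,212,192),f(t,210,220)]))
```

```text
(no output)
```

View pics/22.png

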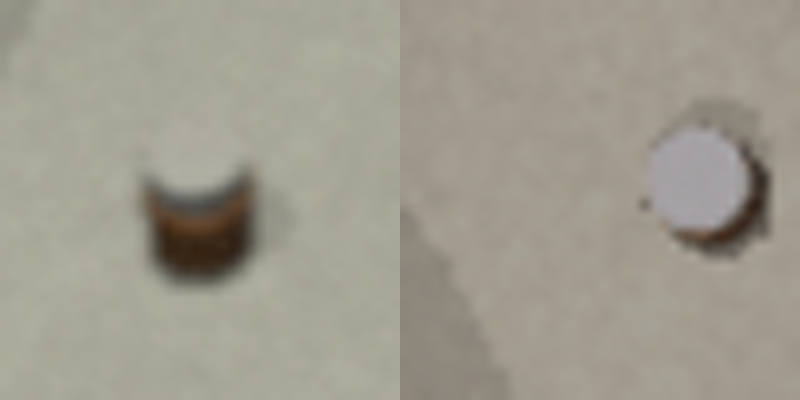

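Run:
```python
import pickle
from h import *
S=pickle.load(open("s0.pkl","rb"));T,D=cam(S["top"]),cam(S["side"])
px=lambda o,p:(np.array([p],float)+.5)/10-.5+np.array(o)
print(onz(T,px((210,220),(300,180)),44),onz(D,px((212,192),(194,158)),44))
```

```text
[[445.39218046 -45.84554036  44.        ]] [[443.26912721 -45.33706824  44.        ]]
```

carry_out(
  increments=[
    [[0,0,-0.001],[0,0,0.12],0],
    [[0,0,-0.001],[0,0,0.14],0],
    [[0,0,-0.001],[0,0,0.14],0],
    [[0,0,-0.001],[0,0,0.14],0],
    [[0,0,-0.001],[0,0,0.14],0],
    [[0,0,-0.001],[0,0,0.14],0],
    [[0,0,-0.001],[0,0,0.14],0],
    [[0,0,-0.001],[0,0,0.14],0],
    [[0,0,-0.001],[0,0,0.14],0],
    [[0,0,-0.001],[0,0,0.14],0],
    [[0,0,-0.001],[0,0,0.12],0],
    [[0,0,0],[0,0,0],0],
  ],
)

```text
time: 74.65
tool_pos: [468.3, 302.7, 310.8]
tcp_rot: [-177.9, 0.5, 104.3]
ft_force: [-0.2, -0.1, -0.2]
finger_gap: 85.5
```

```bash
python3 pl.py 448 -29 280 103.77 45
```

```text
t 74.65 pos [468.3 302.7 310.8] rot [-177.93    0.49  104.3 ] F [-0.2 -0.1 -0.2] gap 85.5 j6 13.3
turn total [-0.0361  0.0088  0.0092] rows 1 each [-0.0361  0.0088  0.0092]
shift now-frame 8 x [-0.0395 -0.0125  0.0046] | final-frame [-0.0397 -0.0123  0.0038] total 333.8
```

```bash
python3 - <<'E'
import pickle
from h import *
S=pickle.load(open("s0.pkl","rb"));T=cam(S["top"])
print(onz(T,[(253,268),(256,277),(290,253)],40).round())
E
python3 pl.py 444.8 -45.6 200 103.77 45
```

```text
[[ 350.  -86.   40.]
 [ 322.  -95.   40.]
 [ 394. -203.   40.]]
t 74.65 pos [468.3 302.7 310.8] rot [-177.93    0.49  104.3 ] F [-0.2 -0.1 -0.2] gap 85.5 j6 13.3
turn total [-0.0361  0.0088  0.0092] rows 1 each [-0.0361  0.0088  0.0092]
shift now-frame 9 x [-0.0368 -0.0116  0.0131] | final-frame [-0.037  -0.0117  0.0123] total 366.3
```

Clear of the stapler.

carry_out(
  increments=[
    [[-0.02,-0.006,0],[-0.01,0.003,0.003],0],
    [[-0.035,-0.01,0],[-0.01,0.003,0.003],0],
    [[-0.042,-0.012,0],[-0.008,0.002,0.003],0],
    [[-0.042,-0.012,0.005],[-0.005,0,0],0],
    [[-0.042,-0.012,0.01],[0,0,0],0],
    [[-0.042,-0.012,0.015],[0,0,0],0],
    [[-0.038,-0.012,0.02],[0,0,0],0],
    [[-0.03,-0.008,0.02],[0,0,0],0],
    [[-0.02,-0.005,0.02],[0,0,0],0],
    [[-0.01,-0.002,0.02],[0,0,0],0],
    [[-0.003,0,0.01],[0,0,0],0],
    [[0,0,0],[0,0,0],0],
  ],
)

```text
time: 75.85
tool_pos: [454.1, -45.9, 173.7]
tcp_rot: [-178.8, -0.2, 106.6]
ft_force: [0.1, 0.5, 0.2]
finger_gap: 85.2
```

```bash
python3 pl.py 444.8 -45.6 90 103.77 45
```

```text
t 75.85 pos [454.1 -45.9 173.7] rot [-178.85   -0.21  106.6 ] F [0.1 0.5 0.2] gap 85.2 j6 -28.5
turn total [-0.0202 -0.0031  0.0495] rows 1 each [-0.0202 -0.0031  0.0495]
shift now-frame 2 x [ 0.0013 -0.0036  0.0419] | final-frame [ 0.0013 -0.0045  0.0418] total 84.2
```

carry_out(
  increments=[
    [[0.001,-0.006,0],[-0.01,-0.002,0.025],0],
    [[0,-0.003,0.015],[-0.01,-0.001,0.022],0],
    [[0,0,0.025],[0,0,0],0],
    [[0,0,0.02],[0,0,0],0],
    [[0,0,0.012],[0,0,0],0],
    [[0,0,0],[0,0,0],0],
    [[0,0,0],[0,0,0],0],
  ],
)

```text
time: 76.55
tool_pos: [447.9, -43.6, 106.7]
tcp_rot: [179.3, 0.2, 104.1]
ft_force: [-0.3, 0.1, 0.2]
finger_gap: 85.6
```

```bash
python3 pl.py 444.8 -45.6 50 103.77 45
python3 - <<'E'
from bench import r
from ov import *
b=[]
P=[circ(444.8,-45.6,44,34),circ(444.8,-45.6,0,36)]
for n,o in(("side",(200,175)),("top",(205,210))):
    s=r.snapshot(n); overlay(cam(s),np.clip(s["image"]*1.5,0,255).astype(np.uint8),o,60,60,6,P,f"pics/{n}23.png"); b.append(cv2.imread(f"pics/{n}23.png")[:,:400])
cv2.imwrite("pics/23.png",cv2.hconcat(b))
E
```

```text
t 76.55 pos [447.9 -43.6 106.7] rot [179.35   0.19 104.15] F [-0.3  0.1  0.2] gap 85.6 j6 -26.4
turn total [0.0114 0.0033 0.0066] rows 1 each [0.0114 0.0033 0.0066]
shift now-frame 2 x [-0.0005 -0.002   0.0283] | final-frame [-0.0006 -0.0017  0.0284] total 56.8
```

View pics/23.png

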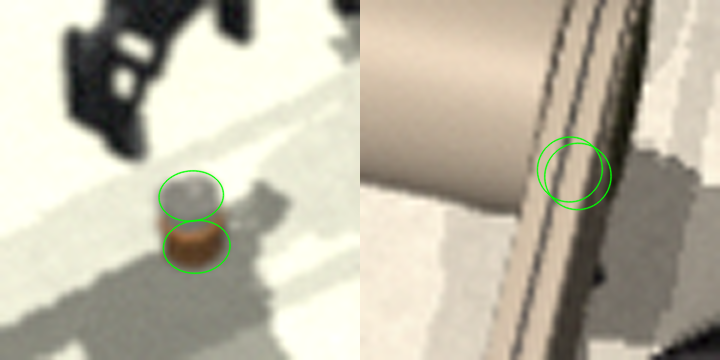

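carry_out(
  increments=[
    [[-0.001,-0.004,0],[0.01,0.003,0.006],0],
    [[0,0,0.015],[0,0,0],0],
    [[0,0,0.02],[0,0,0],0],
    [[0,0,0.02],[0,0,0],0],
    [[0,0,0.008],[0,0,0],0],
    [[0,0,0],[0,0,0],0],
    [[0,0,0],[0,0,0],0],
  ],
)

```text
time: 77.35
tool_pos: [448.9, -47.8, 48.9]
tcp_rot: [179.5, 0.3, 103.7]
ft_force: [-0.3, -0.1, 0.1]
finger_gap: 84.9
```

```bash
python3 pl.py 444.8 -45.6 11.5 103.77 45
```

```text
t 77.35 pos [448.9 -47.8  48.9] rot [179.51   0.27 103.67] F [-0.3 -0.1  0.1] gap 84.9 j6 -26.2
turn total [ 0.0086  0.0047 -0.0017] rows 1 each [ 0.0086  0.0047 -0.0017]
shift now-frame 1 x [ 0.0033 -0.0038  0.0373] | final-frame [ 0.0031 -0.0035  0.0374] total 37.6
```

carry_out(
  increments=[
    [[0.002,-0.004,0.005],[0.008,0.004,0],0],
    [[0,0,0.012],[0,0,0],0],
    [[0,0,0.01],[0,0,0],0],
    [[0,0,0.005],[0,0,0],0],
    [[0,0,0],[0,0,0],0],
    [[0,0,0],[0,0,0],0],
  ],
)

```text
time: 77.95
tool_pos: [445.8, -47.1, 16.2]
tcp_rot: [179.9, 0.1, 103.7]
ft_force: [0.5, 0.7, -0.1]
finger_gap: 85.4
```

```bash
python3 pl.py 444.8 -45.6 11.5 103.77 45
```

```text
t 77.95 pos [445.8 -47.1  16.2] rot [1.7985e+02 1.0000e-01 1.0367e+02] F [ 0.5  0.7 -0.1] gap 85.4 j6 -26.2
turn total [ 0.0026  0.0018 -0.0017] rows 1 each [ 0.0026  0.0018 -0.0017]
shift now-frame 1 x [ 0.0017 -0.0006  0.0047] | final-frame [ 0.0017 -0.0006  0.0047] total 5.0
```

carry_out(
  increments=[
    [[0.0015,-0.0005,0.004],[0.002,0.002,0],0],
    [[0,0,0.0005],[0,0,0],0],
    [[0,0,0],[0,0,0],0.72],
    [[0,0,0],[0,0,0],0.72],
    [[0,0,0],[0,0,0],0.72],
    [[0,0,0],[0,0,0],0.72],
    [[0,0,0],[0,0,0],0.72],
    [[0,0,0],[0,0,0],0.72],
    [[0,0,0],[0,0,0],0.72],
    [[0,0,0],[0,0,0],0.72],
  ],
  newtons=50,
)

```text
time: 78.95
tool_pos: [445.9, -45.9, 12.4]
tcp_rot: [179.9, 0.0, 103.7]
ft_force: [-0.2, -0.0, -0.4]
finger_gap: 34.3
```

```bash
python3 pl.py 444.8 -45.6 180 103.77 45
```

```text
t 78.95 pos [445.9 -45.9  12.4] rot [1.7988e+02 3.0000e-02 1.0367e+02] F [-0.2 -0.  -0.4] gap 34.3 j6 -26.1
turn total [ 0.0021  0.0005 -0.0017] rows 1 each [ 0.0021  0.0005 -0.0017]
shift now-frame 4 x [ 0.0001 -0.0002 -0.0419] | final-frame [ 0.0001 -0.0002 -0.0419] total 167.6
```

carry_out(
  increments=[
    [[0,0,-0.01],[0,0,0],0.72],
    [[0,0,-0.02],[0,0,0],0.72],
    [[0,0,-0.03],[0,0,0],0.72],
    [[0,0,-0.03],[0,0,0],0.72],
    [[0,0,-0.03],[0,0,0],0.72],
    [[0,0,-0.02],[0,0,0],0.72],
    [[0,0,-0.01],[0,0,0],0.72],
    [[0,0,0],[0,0,0],0.72],
  ],
)

```text
time: 79.75
tool_pos: [443.9, -45.5, 171.3]
tcp_rot: [180.0, -0.0, 103.7]
ft_force: [0.1, -0.1, -1.3]
finger_gap: 33.5
```

```bash
python3 pl.py 669 -29 160 103.7 40
```

```text
t 79.75 pos [443.9 -45.5 171.3] rot [ 1.7996e+02 -2.0000e-02  1.0367e+02] F [ 0.1 -0.1 -1.3] gap 33.5 j6 -26.1
turn total [ 0.0006 -0.0003 -0.0005] rows 1 each [ 0.0006 -0.0003 -0.0005]
shift now-frame 6 x [-0.0062  0.0371  0.0019] | final-frame [-0.0062  0.0371  0.0019] total 226.0
```

carry_out(
  increments=[
    [[-0.003,0.022,0],[0,0,0],0.72],
    [[-0.006,0.037,-0.001],[0,0,0],0.72],
    [[-0.006,0.037,-0.001],[0,0,0],0.72],
    [[-0.006,0.037,-0.001],[0,0,0],0.72],
    [[-0.006,0.035,-0.001],[-0.003,0,0],0.72],
    [[-0.005,0.026,-0.001],[-0.003,0,0],0.72],
    [[-0.003,0.015,0],[-0.003,0,0],0.72],
    [[-0.001,0.006,0],[0,0,0],0.72],
    [[0,0,0],[0,0,0],0.72],
    [[0,0,0],[0,0,0],0.72],
  ],
)

```text
time: 80.75
tool_pos: [661.9, -28.1, 159.3]
tcp_rot: [-179.5, -0.4, 103.6]
ft_force: [0.0, 0.3, -0.4]
finger_gap: 33.9
```

```bash
python3 pl.py 669 -29 135 103.7 40
python3 - <<'E'
from bench import r
from h import *
s=r.snapshot("side"); crop(np.clip(s["image"]*1.6,0,255).astype(np.uint8),245,110,70,70,7,"pics/s24.png")
E
```

```text
t 80.75 pos [661.9 -28.1 159.3] rot [-179.49   -0.41  103.63] F [ 0.   0.3 -0.4] gap 33.9 j6 -20.6
turn total [-0.0089 -0.0072 -0.0012] rows 1 each [-0.0089 -0.0072 -0.0012]
shift now-frame 1 x [-0.0028  0.0069  0.0242] | final-frame [-0.0026  0.0067  0.0243] total 25.4
```

View pics/s24.png

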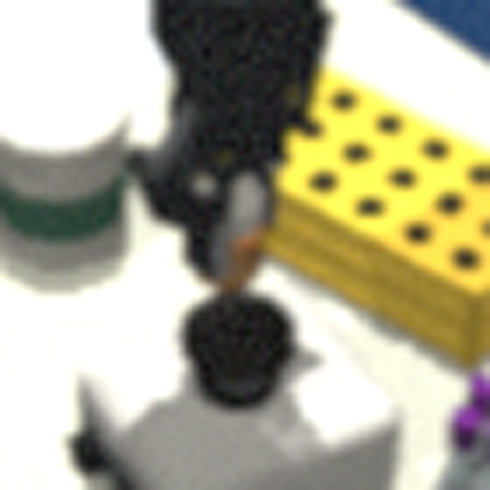

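Held upright. Down to hover.

carry_out(
  increments=[
    [[-0.002,0.004,0.002],[-0.005,-0.004,0],0.72],
    [[-0.001,0.002,0.008],[-0.004,-0.003,0],0.72],
    [[0,0,0.01],[0,0,0],0.72],
    [[0,0,0.007],[0,0,0],0.72],
    [[0,0,0],[0,0,0],0.72],
    [[0,0,0],[0,0,0],0.72],
  ],
)

```text
time: 81.4
tool_pos: [666.6, -29.9, 129.9]
tcp_rot: [180.0, 0.0, 103.6]
ft_force: [0.4, 0.2, -0.5]
finger_gap: 34.4
```

```bash
python3 pl.py 669 -29 114.4 103.7 40
```

```text
t 81.4 pos [666.6 -29.9 129.9] rot [1.800e+02 2.000e-02 1.036e+02] F [ 0.4  0.2 -0.5] gap 34.4 j6 -20.6
turn total [ 0.0001  0.0003 -0.0017] rows 1 each [ 0.0001  0.0003 -0.0017]
shift now-frame 1 x [0.0004 0.0025 0.0155] | final-frame [0.0003 0.0025 0.0155] total 15.7
```

carry_out(
  increments=[
    [[0,0.0025,0.002],[0,0,0],0.72],
    [[0,0,0.004],[0,0,0],0.72],
    [[0,0,0.003],[0,0,0],0.72],
    [[0,0,0],[0,0,0],0.72],
    [[0,0,0],[0,0,0],0.72],
  ],
)

```text
time: 81.9
tool_pos: [669.7, -29.3, 120.8]
tcp_rot: [179.9, 0.0, 103.6]
ft_force: [-0.5, 0.9, -0.8]
finger_gap: 33.8
```

```bash
python3 pl.py 669 -29 114.4 103.7 40
```

```text
t 81.9 pos [669.7 -29.3 120.8] rot [1.7994e+02 4.0000e-02 1.0361e+02] F [-0.5  0.9 -0.8] gap 33.8 j6 -20.5
turn total [ 0.001   0.0007 -0.0016] rows 1 each [ 0.001   0.0007 -0.0016]
shift now-frame 1 x [ 0.0005 -0.0007  0.0064] | final-frame [ 0.0005 -0.0007  0.0064] total 6.4
```

carry_out(
  increments=[
    [[0,-0.0008,0.003],[0,0,0],0.72],
    [[0,0,0.003],[0,0,0],0.72],
    [[0,0,0.003],[0,0,0],0.72],
    [[0,0,0.003],[0,0,0],0.72],
    [[0,0,0.003],[0,0,0],0.72],
    [[0,0,0.0025],[0,0,0],0.72],
  ],
  newtons=60,
)

```text
time: 82.5
tool_pos: [669.6, -29.6, 105.0]
tcp_rot: [179.8, 0.1, 103.6]
ft_force: [-4.7, 0.7, 6.9]
finger_gap: 33.9
```

```bash
python3 pl.py 669 -29 104.4 103.7 40
```

```text
t 82.5 pos [669.6 -29.6 105. ] rot [1.7984e+02 9.0000e-02 1.0361e+02] F [-4.7  0.7  6.9] gap 33.9 j6 -20.5
turn total [ 0.0028  0.0015 -0.0016] rows 1 each [ 0.0028  0.0015 -0.0016]
shift now-frame 1 x [ 0.0007 -0.0004  0.0006] | final-frame [ 0.0007 -0.0004  0.0006] total 1.0
```

carry_out(
  increments=[
    [[0,0,0.002],[0.001,0,0],0.72],
    [[0,0,0.002],[0.001,0,0],0.72],
    [[0,0,0.002],[0.001,0,0],0.72],
  ],
)

```text
time: 82.8
tool_pos: [669.7, -29.6, 104.5]
tcp_rot: [180.0, 0.1, 103.6]
ft_force: [-9.5, 1.1, 13.8]
finger_gap: 33.4
```

```bash
python3 pl.py 669 -29 104.4 103.7 40
```

```text
t 82.8 pos [669.7 -29.6 104.5] rot [1.7997e+02 1.2000e-01 1.0362e+02] F [-9.5  1.1 13.8] gap 33.4 j6 -20.5
turn total [ 0.0005  0.0021 -0.0013] rows 1 each [ 0.0005  0.0021 -0.0013]
shift now-frame 1 x [ 0.0007 -0.0005  0.0001] | final-frame [ 0.0007 -0.0005  0.0001] total 0.9
```

Fully down; hold 1.2 s.

carry_out(
  increments=[
    [[0,0,0.002],[0,0,0],0.72],
    [[0,0,0.002],[0.001,0,0],0.72],
    [[0,0,0.002],[0.001,0,0],0.72],
    [[0,0,0.002],[0,0,0],0.72],
    [[0,0,0.002],[0,0,0],0.72],
    [[0,0,0.002],[0.001,0,0],0.72],
    [[0,0,0.002],[0,0,0],0.72],
    [[0,0,0.002],[0.001,0,0],0.72],
    [[0,0,0.002],[0,0,0],0.72],
    [[0,0,0.002],[0.001,0,0],0.72],
    [[0,0,0.002],[0,0,0],0.72],
    [[0,0,0.002],[0.001,0,0],0.72],
  ],
)

```text
time: 84.0
tool_pos: [669.7, -29.6, 104.4]
tcp_rot: [-179.9, 0.3, 103.7]
ft_force: [-9.6, 1.2, 14.6]
finger_gap: 33.6
```

```bash
python3 pl.py 669 -29 104.4 103.7 40
```

```text
t 84.0 pos [669.7 -29.6 104.4] rot [-179.87    0.27  103.68] F [-9.6  1.2 14.6] gap 33.6 j6 -20.3
turn total [-0.0023  0.0048 -0.0004] rows 1 each [-0.0023  0.0048 -0.0004]
shift now-frame 1 x [ 0.0008 -0.0006  0.    ] | final-frame [ 0.0008 -0.0006  0.    ] total 0.9
```

carry_out(
  increments=[
    [[0,0,0.002],[0,0.002,0],0.72],
    [[0,0,0.002],[0,0.002,0],0.72],
    [[0,0,-0.005],[0,0,0],0.72],
    [[0,0,-0.015],[0,0,0],0.72],
    [[0,0,-0.03],[0,0,0],0.72],
    [[0,0,-0.035],[0,0,0],0.72],
    [[0,0,-0.035],[0,0,0],0.72],
    [[0,0,-0.035],[0,0,0],0.72],
    [[0,0,-0.03],[0,0,0],0.72],
    [[0,0,-0.015],[0,0,0],0.72],
    [[0,0,-0.005],[0,0,0],0.72],
    [[0,0,0],[0,0,0],0.72],
  ],
)

```text
time: 85.2
tool_pos: [669.2, -29.2, 317.8]
tcp_rot: [-179.8, 0.0, 103.7]
ft_force: [0.3, 0.6, -0.9]
finger_gap: 33.5
```

```bash
python3 pl.py 476.4 307.2 315 103.77 45
```

```text
t 85.2 pos [669.2 -29.2 317.8] rot [-1.7983e+02  4.0000e-02  1.0368e+02] F [ 0.3  0.6 -0.9] gap 33.5 j6 -20.5
turn total [-0.0029  0.0007 -0.0017] rows 1 each [-0.0029  0.0007 -0.0017]
shift now-frame 9 x [ 0.0414 -0.012   0.0003] | final-frame [ 0.0414 -0.0119  0.0003] total 387.7
```

carry_out(
  increments=[
    [[0.02,-0.006,0],[0,0,0],0.72],
    [[0.035,-0.01,-0.002],[0,0,0],0.72],
    [[0.041,-0.012,-0.002],[0,0,0],0.72],
    [[0.041,-0.012,-0.002],[0,0,0],0.72],
    [[0.041,-0.012,-0.002],[-0.002,0,0],0.72],
    [[0.041,-0.012,-0.002],[-0.002,0,0],0.72],
    [[0.041,-0.012,-0.002],[-0.002,0,0],0.72],
    [[0.037,-0.01,-0.001],[-0.002,0,0],0.72],
    [[0.028,-0.007,0],[-0.002,0,0],0.72],
    [[0.017,-0.004,0],[-0.002,0,0],0.72],
    [[0.008,0,0],[0,0,0],0.72],
    [[0,0,0],[0,0,0],0.72],
  ],
)

```text
time: 86.4
tool_pos: [477.0, 296.2, 301.5]
tcp_rot: [-178.2, 0.0, 103.5]
ft_force: [-0.1, 0.0, -1.1]
finger_gap: 33.3
```

```bash
python3 pl.py 476.4 307.2 290 103.77 45
```

```text
t 86.4 pos [477.  296.2 301.5] rot [-178.18    0.    103.51] F [-0.1  0.  -1.1] gap 33.3 j6 12.9
turn total [-0.0318 -0.0001 -0.0045] rows 1 each [-0.0318 -0.0001 -0.0045]
shift now-frame 1 x [0.0108 0.0024 0.0114] | final-frame [0.0108 0.002  0.0115] total 15.9
```

carry_out(
  increments=[
    [[0.006,0.002,0],[-0.016,0,-0.002],0.72],
    [[0.005,0.001,0.003],[-0.014,0,-0.002],0.72],
    [[0,0,0.003],[0,0,0],0.72],
    [[0,0,0],[0,0,0],0.72],
    [[0,0,0],[0,0,0],0.72],
  ],
)

```text
time: 86.9
tool_pos: [478.8, 305.2, 292.3]
tcp_rot: [-179.9, 0.1, 103.5]
ft_force: [-0.1, 0.1, 0.8]
finger_gap: 33.5
```

```bash
python3 pl.py 476.4 307.2 250 103.77 45
python3 - <<'E'
from bench import r
from h import *
b=[]
for n,o in(("side",(120,55)),("top",(75,175))):
    s=r.snapshot(n); b.append(cv2.resize(np.clip(s["image"]*1.5,0,255).astype(np.uint8)[o[1]:o[1]+80,o[0]:o[0]+80],(400,400),interpolation=cv2.INTER_CUBIC))
cv2.imwrite("pics/25.png",cv2.hconcat(b))
E
```

```text
t 86.9 pos [478.8 305.2 292.3] rot [-1.7988e+02  1.1000e-01  1.0354e+02] F [-0.1  0.1  0.8] gap 33.5 j6 13.8
turn total [-0.0021  0.0019 -0.004 ] rows 1 each [-0.0021  0.0019 -0.004 ]
shift now-frame 1 x [ 0.0026 -0.0018  0.0423] | final-frame [ 0.0025 -0.0019  0.0423] total 42.5
```

View pics/25.png

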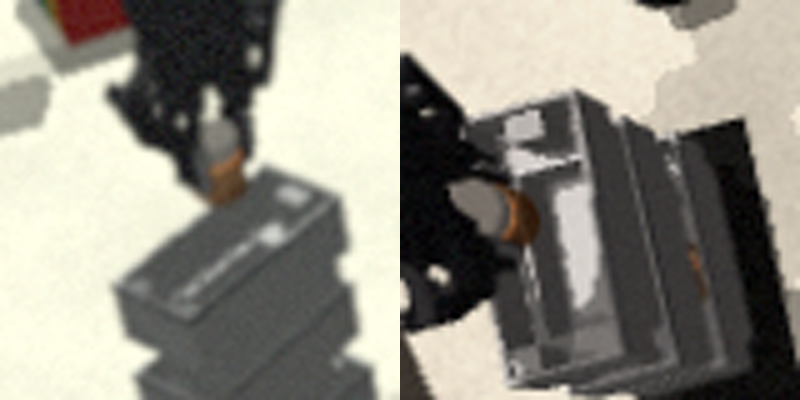

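carry_out(
  increments=[
    [[0.003,-0.002,0],[-0.002,0.002,-0.004],0.72],
    [[0,0,0.01],[0,0,0],0.72],
    [[0,0,0.015],[0,0,0],0.72],
    [[0,0,0.015],[0,0,0],0.72],
    [[0,0,0.01],[0,0,0],0.72],
    [[0,0,0],[0,0,0],0.72],
    [[0,0,0],[0,0,0],0.72],
  ],
)

```text
time: 87.7
tool_pos: [475.2, 307.2, 236.2]
tcp_rot: [-179.9, 0.0, 103.8]
ft_force: [0.2, -0.4, -0.5]
finger_gap: 33.8
```

```bash
python3 pl.py 476.4 307.2 210 103.77 45
```

```text
t 87.7 pos [475.2 307.2 236.2] rot [-1.7986e+02  2.0000e-02  1.0377e+02] F [ 0.2 -0.4 -0.5] gap 33.8 j6 13.9
turn total [-0.0025  0.0003 -0.0001] rows 1 each [-0.0025  0.0003 -0.0001]
shift now-frame 1 x [-0.0003  0.0012  0.0262] | final-frame [-0.0003  0.0011  0.0262] total 26.3
```

carry_out(
  increments=[
    [[0,0.001,0.008],[-0.001,0,0],0.72],
    [[0,0,0.012],[0,0,0],0.72],
    [[0,0,0.012],[0,0,0],0.72],
    [[0,0,0.008],[0,0,0],0.72],
    [[0,0,0],[0,0,0],0.72],
    [[0,0,0],[0,0,0],0.72],
  ],
)

```text
time: 88.3
tool_pos: [476.5, 307.6, 193.0]
tcp_rot: [-180.0, 0.0, 103.8]
ft_force: [-0.3, -0.9, -0.8]
finger_gap: 33.8
```

```bash
python3 pl.py 476.4 307.2 174 103.77 45
```

```text
t 88.3 pos [476.5 307.6 193. ] rot [-1.7995e+02  1.0000e-02  1.0377e+02] F [-0.3 -0.9 -0.8] gap 33.8 j6 13.9
turn total [-0.0008  0.0001 -0.0001] rows 1 each [-0.0008  0.0001 -0.0001]
shift now-frame 1 x [-0.0003 -0.0001  0.019 ] | final-frame [-0.0003 -0.0002  0.019 ] total 19.0
```

carry_out(
  increments=[
    [[0,0,0.005],[0,0,0],0.72],
    [[0,0,0.006],[0,0,0],0.72],
    [[0,0,0.004],[0,0,0],0.72],
    [[0,0,0.001],[0,0,0],0.72],
    [[0,0,0],[0,0,0],0.72],
  ],
)

```text
time: 88.8
tool_pos: [477.1, 307.8, 176.6]
tcp_rot: [179.9, -0.0, 103.8]
ft_force: [0.3, 0.6, -1.0]
finger_gap: 33.7
```

```bash
python3 pl.py 476.4 307.2 173.6 103.77 45
```

```text
t 88.8 pos [477.1 307.8 176.6] rot [ 1.7995e+02 -2.0000e-02  1.0376e+02] F [ 0.3  0.6 -1. ] gap 33.7 j6 13.9
turn total [ 0.0009 -0.0003 -0.0001] rows 1 each [ 0.0009 -0.0003 -0.0001]
shift now-frame 1 x [-0.0005 -0.0008  0.003 ] | final-frame [-0.0005 -0.0008  0.003 ] total 3.2
```

carry_out(
  increments=[
    [[0,-0.0005,0.003],[0,0,0],0.72],
    [[0,0,0.001],[0,0,0],0.72],
    [[0,0,0],[0,0,0],0.72],
  ],
)

```text
time: 89.1
tool_pos: [476.9, 308.0, 173.6]
tcp_rot: [179.9, -0.0, 103.8]
ft_force: [0.2, 0.4, -0.4]
finger_gap: 33.4
```

```bash
python3 pl.py 476.4 307.2 173.6 103.77 45
```

```text
t 89.1 pos [476.9 308.  173.6] rot [ 1.7987e+02 -4.0000e-02  1.0377e+02] F [ 0.2  0.4 -0.4] gap 33.4 j6 13.9
turn total [ 0.0023 -0.0007 -0.0001] rows 1 each [ 0.0023 -0.0007 -0.0001]
shift now-frame 1 x [-0.0006 -0.0007  0.    ] | final-frame [-0.0006 -0.0007  0.    ] total 1.0
```

carry_out(
  increments=[
    [[0,0,0],[0,0,0],0.45],
    [[0,0,0],[0,0,0],0.45],
    [[0,0,0],[0,0,0],0.45],
    [[0,0,0],[0,0,0],0.45],
    [[0,0,-0.005],[0,0,0],0.45],
    [[0,0,-0.01],[0,0,0],0.45],
    [[0,0,-0.02],[0,0,0],0.45],
    [[0,0,-0.03],[0,0,0],0.45],
    [[0,0,-0.03],[0,0,0],0.45],
    [[0,0,-0.03],[0,0,0],0.3],
    [[0,0,-0.02],[0,0,0],0],
    [[0,0,0],[0,0,0],0],
  ],
)

```text
time: 90.3
tool_pos: [477.0, 307.7, 329.2]
tcp_rot: [179.7, -0.1, 103.8]
ft_force: [0.3, 0.4, 1.0]
finger_gap: 84.7
```

```bash
python3 pl.py 460 150 330 103.77 40
```

```text
t 90.3 pos [477.  307.7 329.2] rot [ 1.7966e+02 -8.0000e-02  1.0375e+02] F [0.3 0.4 1. ] gap 84.7 j6 13.9
turn total [ 0.006  -0.0013 -0.0003] rows 1 each [ 0.006  -0.0013 -0.0003]
shift now-frame 4 x [-0.0373 -0.0135 -0.0003] | final-frame [-0.0373 -0.0135 -0.0002] total 158.6
```

Move away to clear the view, then check.

carry_out(
  increments=[
    [[-0.02,-0.007,-0.002],[0,0,0],0],
    [[-0.035,-0.01,-0.002],[0,0,0],0],
    [[-0.035,-0.01,-0.002],[0,0,0],0],
    [[-0.035,-0.01,-0.002],[0,0,0],0],
    [[-0.03,-0.01,-0.002],[0,0,0],0],
    [[-0.02,0,0],[0,0,0],0],
    [[-0.01,0,0],[0,0,0],0],
    [[0,0,0],[0,0,0],0],
    [[0,0,0],[0,0,0],0],
  ],
)

```text
time: 91.2
tool_pos: [474.5, 111.4, 336.2]
tcp_rot: [179.6, -0.1, 103.9]
ft_force: [0.0, 0.6, 0.8]
finger_gap: 85.4
```

Run:
```python
from bench import r
from ov import *
b=[]
P=[rectp(476.4,307.2,z,13.77,150,68) for z in(88,165,242)]+[rectp(477,307.5,4,13.74,200,110)]
for n,o in(("side",(140,85)),("top",(75,175))):
    s=r.snapshot(n); overlay(cam(s),np.clip(s["image"]*1.6,0,255).astype(np.uint8),o,80,95,5,P,f"pics/{n}26.png"); b.append(cv2.imread(f"pics/{n}26.png")[:,:400])
    cv2.imwrite(f"pics/{n}26f.png",s["image"])
cv2.imwrite("pics/26.png",cv2.hconcat(b))
print(r.sense()["time"],r.sense()["tool_pos"])
```

```text
91.3 [474.42822619 111.77585357 336.27622761]
```

View pics/26.png

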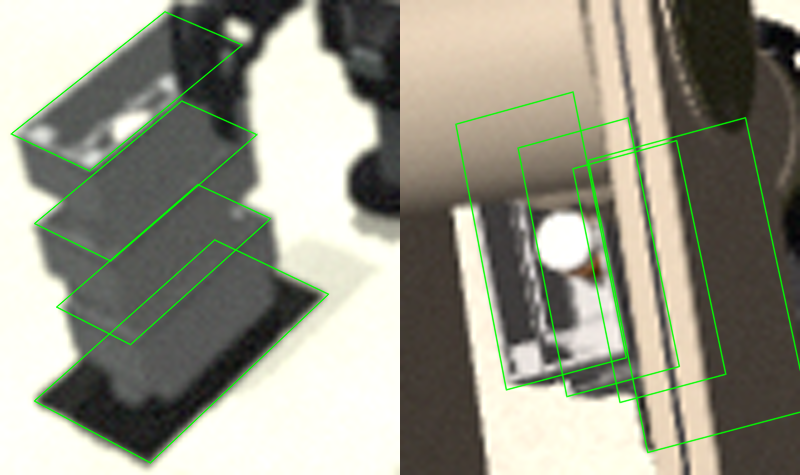

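View pics/top26f.png

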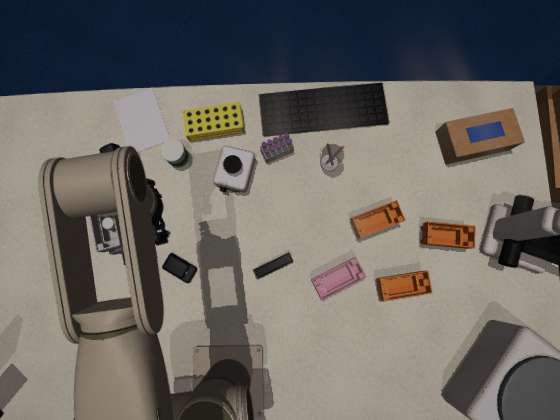

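View pics/side26f.png

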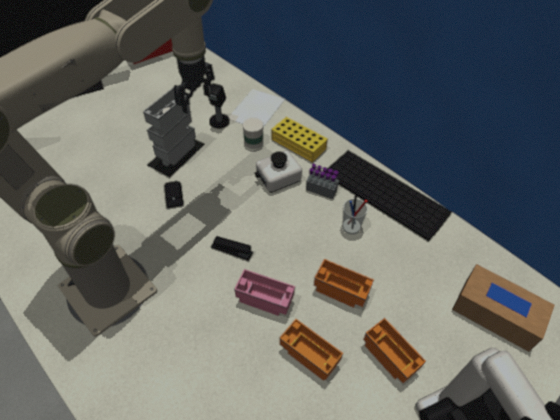

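```bash
python3 -c "
from bench import r
print(r.hand_in())"
```

```text
the job is handed in; nothing more can be done
None
```

I mixed all three bottles in order (tall, medium, short) and put each upright in its own grey bin. The three bins are stacked on the black mat in nest order, each turned half a turn against the one below. I handed the job in at about 91 s; hand-in gives no verdict.

- **Mixing:** each bottle pressed the platform down 10 mm by tool height, with about 14–15 N of steady downward force (up to 26 N), held for 1.3 s or more.
- **Moved bottle:** the short bottle was knocked a few centimetres aside during the run. I located it again in the pictures before grasping it.
- **Stack:** in the last pictures the bin rims matched an upright, half-turned stack centred to within about 1–2 mm of the mat's centre. The bin heights as they were set down (77 mm apart) agreed. The arm partly hid the stack in the final top view.
- **Bottles in the bins:** the short bottle is visible upright in the top bin. The other two were last seen upright before their bins were covered.
- **Rest of the bench:** the other objects look unmoved in both final pictures, except the scanner, which the arm covers in the top one. The gripper was clear of everything.
- **Force:** the highest force I read was about 37 N at the wrist, for a moment, when the first bin was set down on the mat.

No check failed.

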